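# Clamp up the film holders on the braked stand

### The arm

A 6-joint arm with a two-finger parallel gripper is mounted at the origin on the work surface. World frame = base frame: x ahead of the robot, y to its left, z up, the work surface at z = 0. Lengths are in mm, angles in rad, forces in N, time in s.
With the tool pointing down it reaches from about 350 to 775 mm from the base axis. Payload 7.3 kg.
Tool frame: the origin (TCP) lies at the very end of the fingers, on their centre line; the grasp point (between the pads) lies 19 mm behind it; x points along the fingers, y is the direction in which the jaws open and shut, and the axes are right-handed (so a half turn about x gives the same grasp; the last joint's range is limited). The gripper opens to 92 mm and grips with 3 to 60 N. Pads are 19 mm wide; open, the fingers measure 130 mm over their backs; the gripper's body (75 mm by 190 mm) begins 47 mm behind the grasp point.
Start: joints at [-1.347, 0.342, 1.524, -0, 1.275, -0.146], TCP at [189.774, -489.524, 200.041] pointing down, gripper open.
Joint ranges: [-2.53, 2.53], [-0.77, 2.02], [0.04, 2.7], [-1, 4.14], [0.28, 2.66], [-3.11, 3.11]. Speed limits (rad/s): [2.57, 2.57, 3.14, 3.14, 3.14, 3.14].

### API

Orientations are given as [roll, pitch, yaw] about the fixed x, y, z axes, in that order (R = Rz(yaw) Ry(pitch) Rx(roll)).
In Python, from plant import sensors, capture, bot gives the robot as it stands.
- The arm moves only by the shell command python3 -m crank 'ROWS' [OPENING]. ROWS is JSON, a list of rows, each an object of numbers: "dx", "dy", "dz": the shift along the tool's x, y, z in cm; "spin": the turn about the tool's x in rad. A call has 1 to 20 rows; each row is the pose to reach, as a shift and turn from the pose commanded when the call began, along the tool's axes at that moment; what a row does not reach only later rows make up. A row lasts 1/12 s, in which the tool goes at most 41.7 mm and 7.16 degrees, less where a joint would pass 70% of its speed; a pose out of reach is approached as far as the arm can. A call with a gripper value outside its range is refused whole. OPENING is the opening in per cent of the stroke, from 0 (shut) to 100 (fully open), set as the call begins (- or left out, the last holds). The fingers move at their own pace and stop on an object; the grip force is fixed at half the most. Time passes only in rows, so rows that repeat a pose let the fingers close. It gives the time, the measured TCP pose, the force and the opening at its end, in the units of the state.
- sensors.get_obs(): the state, without advancing time (a new reading comes with each control period).
- capture(name): name is "side" or "top" or "wrist"; returns a dict with "frame" (384x512x3 uint8, blue, green, red), "vfov" (degrees; the focal length in pixels is half the picture's height over the tangent of half this angle, whatever the lens; pixels are square), "cx", "cy" (the principal point, pixels), "view" (4x4, takes a point from world to camera coordinates); the wrist camera has in their place "mount" (4x4, takes a point from camera to tool coordinates, whose origin is the TCP and whose axes are the tool frame's). Camera axes: x right, y down, z forward; pixel columns grow to the right and rows downward; lengths in mm; the calibration is good to about 2 mm. A picture is of the moment at which its call begins: read the wrist's pose just before it. There is no depth.
- bot.close_job(): hands the job in, once; it reports no verdict.
The state is a dict: "time": time; "joint_positions": joint angles; "dq": joint speeds; "tau": joint torques, N m; "tool_pos": TCP position; "tcp_rot": TCP orientation; "contact_force": force on the tool from outside, world axes, zero at the start; "moment": the same for the moment, N m; "grip_width": finger opening in mm.
Only numpy, scipy, OpenCV 4.12 (cv2) and the standard library are available. Lean on these libraries where they do the work, as an engineer would, in place of code of your own. Each camera call takes 0.05 s, during which the arm holds its last target.

### The job

Get the film holders on the bench ready for the spectrometer: first turn the blue brake sleeve of the tightening stand to 4, then brace each holder in the stand's nest, turn its black clamp screw clockwise until it is fully tight, and set the holder down flat in a bay of the white carrier tray. When every screw is tight, and not before, turn the sleeve back to 1 to relieve the brake, and leave the other things on the bench where they are.

Things in the scene. Friction and masses are not known exactly. Their poses are not given: they have to be found in the camera images.
- stand: tightening stand, fixed to the bench: white base plate 270 (its x) x 130 x 20 mm; origin at the centre of its underside. At x = -65 mm is the axis of the turning nest, at x = +70 mm the axis of the blue brake sleeve.
- nest_floor (a point): centre of the nest's floor, 36 mm above the bench. The nest is a steel turntable, 116 mm across, with four gold fences (50 mm long, rising 11 mm above the floor) around a square pocket 69 x 69 mm, its sides along this point's x and y axes. It takes a holder's square foot in any of its four quarter turns, with 2.5 mm to spare on each side; turns with the nest.
- nest (a joint): turn of the nest on its vertical axis, anticlockwise seen from above, no stops. It spins freely with the sleeve at 1; with the sleeve at 4 a brake holds it, and it slips only above about 0.7 N m.
- sleeve (a joint): turn of the brake sleeve. 0 rad = white pointer at numeral 1; grows clockwise seen from above, 0.5 rad for each number, so 1.5 rad = 4 and 2.5 rad = 6 (the last); stops at both ends. White numerals 1 to 6 are on the fixed black dial around it (104 mm across, top 34 mm above the bench). A spring detent holds it at each number; about 0.2 N m turns it over a detent.
- sleeve_grip (a point): point on the vertical axis of the blue ribbed brake sleeve at the height to grip it, 66 mm above the bench; turns with the sleeve. The sleeve is round, 46 mm across and 46 mm tall, on a 56 mm skirt; its top is 87 mm above the bench.
- carrier: white carrier tray, fixed, 175 x 175 x 22 mm with 5 mm walls and floor and one cross-shaped divider as high as the walls: four square bays, 80 x 80 mm, centred at x, y = +-42.5 mm of this frame. Origin at the centre of its underside.
- holder1: film holder, loose, 0.29 kg (may vary): gold square foot 64 x 64 x 18 mm carrying a black bar-grip clamp screw; 60 mm tall overall. Origin at the centre of the underside, z up, sides along x and y. May be absent.
- holder1_screw (a joint): turn of this holder's clamp screw relative to its foot: 0 rad = fully loose (bar along the foot's x axis), grows clockwise seen from above, stops at 2.2 rad = tight. About 0.18 N m turns it; it stays where it is left. A foot standing free on the bench just spins along with its screw.
- holder1_grip (a point): point on the clamp screw's axis at the height to grip it, 46 mm above the holder's underside and 28 mm above the top of its foot; turns with the screw. The bar is 50 mm long along this point's x axis (a white line marks its +x end), 18 mm thick along its y axis, and reaches from 14 mm above to 20 mm below this point.
- holder2: film holder, loose, 0.29 kg (may vary): gold square foot 64 x 64 x 18 mm carrying a black bar-grip clamp screw; 60 mm tall overall. Origin at the centre of the underside, z up, sides along x and y. May be absent.
- holder2_screw (a joint): turn of this holder's clamp screw relative to its foot: 0 rad = fully loose (bar along the foot's x axis), grows clockwise seen from above, stops at 2.2 rad = tight. About 0.18 N m turns it; it stays where it is left. A foot standing free on the bench just spins along with its screw.
- holder2_grip (a point): point on the clamp screw's axis at the height to grip it, 46 mm above the holder's underside and 28 mm above the top of its foot; turns with the screw. The bar is 50 mm long along this point's x axis (a white line marks its +x end), 18 mm thick along its y axis, and reaches from 14 mm above to 20 mm below this point.
- holder3: film holder, loose, 0.29 kg (may vary): gold square foot 64 x 64 x 18 mm carrying a black bar-grip clamp screw; 60 mm tall overall. Origin at the centre of the underside, z up, sides along x and y. May be absent.
- holder3_screw (a joint): turn of this holder's clamp screw relative to its foot: 0 rad = fully loose (bar along the foot's x axis), grows clockwise seen from above, stops at 2.2 rad = tight. About 0.18 N m turns it; it stays where it is left. A foot standing free on the bench just spins along with its screw.
- holder3_grip (a point): point on the clamp screw's axis at the height to grip it, 46 mm above the holder's underside and 28 mm above the top of its foot; turns with the screw. The bar is 50 mm long along this point's x axis (a white line marks its +x end), 18 mm thick along its y axis, and reaches from 14 mm above to 20 mm below this point.
- holder4: film holder, loose, 0.29 kg (may vary): gold square foot 64 x 64 x 18 mm carrying a black bar-grip clamp screw; 60 mm tall overall. Origin at the centre of the underside, z up, sides along x and y. May be absent.
- holder4_screw (a joint): turn of this holder's clamp screw relative to its foot: 0 rad = fully loose (bar along the foot's x axis), grows clockwise seen from above, stops at 2.2 rad = tight. About 0.18 N m turns it; it stays where it is left. A foot standing free on the bench just spins along with its screw.
- holder4_grip (a point): point on the clamp screw's axis at the height to grip it, 46 mm above the holder's underside and 28 mm above the top of its foot; turns with the screw. The bar is 50 mm long along this point's x axis (a white line marks its +x end), 18 mm thick along its y axis, and reaches from 14 mm above to 20 mm below this point.
- amber_jar: small amber jar, 48 x 60 mm tall; a bystander, origin at its underside
- solvent_can: metal can, 60 x 85 mm tall; a bystander, origin at its underside
- spatula: spatula lying flat, 170 mm long; a bystander, origin at its underside (middle of its length)
- beaker: glass beaker, 60 x 70 mm tall; a bystander, origin at its underside
- wipes_box: cardboard wipes box, 110 x 200 x 70 mm; a bystander, origin at its underside
- mortar: white mortar, 84 x 40 mm tall; a bystander, origin at its underside
Not all that is in view belongs to the job. What is shaped like the holder1 but green or purple is not meant.

How it is judged (in metres and radians):
On the way, in this order (a step that is already met when the one before it is completed fails the run):
1. the sleeve is at 4 (within 0.15 rad) while the screws are still loose (below 0.9 rad) (value of joint sleeve between 1.35 and 1.65 rad and value of joint each of holder1_screw, holder2_screw, holder3_screw, holder4_screw below 0.9 rad), for 0.2 s.
2. every screw is tight (above 1.95 rad) with the sleeve still at 4 (value of joint sleeve between 1.35 and 1.65 rad and value of joint each of holder1_screw, holder2_screw, holder3_screw, holder4_screw above 1.95 rad), for 0.2 s.
At the end, for the whole second after the job is handed in: Every holder present stands flat in a bay of the carrier tray (underside within 5 mm of the tray's floor, tilt under 0.1 rad, at rest) with its screw tight (joint above 1.95 rad), and the sleeve is back at 1 (below 0.15 rad) (x of holder1 in the frame of carrier between -0.0825 and 0.0825 m and y of holder1 in the frame of carrier between -0.0825 and 0.0825 m and z of each of holder1, holder2, holder3, holder4 in the frame of carrier below 0.01 m and angle between each of holder1, holder2, holder3, holder4's own z axis and vertical below 0.1 rad and linear speed of each of holder1, holder2, holder3, holder4 below 0.02 m/s and x of holder2 in the frame of carrier between -0.0825 and 0.0825 m and y of holder2 in the frame of carrier between -0.0825 and 0.0825 m and x of holder3 in the frame of carrier between -0.0825 and 0.0825 m and y of holder3 in the frame of carrier between -0.0825 and 0.0825 m and x of holder4 in the frame of carrier between -0.0825 and 0.0825 m and y of holder4 in the frame of carrier between -0.0825 and 0.0825 m and value of joint each of holder1_screw, holder2_screw, holder3_screw, holder4_screw above 1.95 rad and value of joint sleeve below 0.15 rad); the robot touches nothing.
It fails at once if a bystander (jar, can, spatula, beaker, wipes box or mortar) is moved more than 40 mm (distance of any of amber_jar, solvent_can, spatula, beaker, wipes_box, mortar from where it was at the start of the episode above 0.04 m).
It fails at once if a clamp screw is tightened (turned up past 0.7 rad) while its holder is not in the nest ((value of joint holder1_screw between 0.7 and 1.9 rad and velocity of joint holder1_screw above 0.2 rad/s and horizontal distance between holder1 and nest_floor above 0.03 m) or (value of joint holder2_screw between 0.7 and 1.9 rad and velocity of joint holder2_screw above 0.2 rad/s and horizontal distance between holder2 and nest_floor above 0.03 m) or (value of joint holder3_screw between 0.7 and 1.9 rad and velocity of joint holder3_screw above 0.2 rad/s and horizontal distance between holder3 and nest_floor above 0.03 m) or (value of joint holder4_screw between 0.7 and 1.9 rad and velocity of joint holder4_screw above 0.2 rad/s and horizontal distance between holder4 and nest_floor above 0.03 m)).
Of holder1, holder2, holder3, holder4 only 3 to 4 are there at a start; the rules pass over those that are not, and their reading is None.
At some moment in a run one of holder1, holder2, holder3, holder4 may be knocked a few centimetres aside while the robot is not near it.
Once in a run the grip may slacken for a moment while it holds something.
It also fails if it takes over 210 s, if anything falls off the work surface, if the arm or the gripper's body presses on something with over 40 N, if the wrist force passes 120 N, or if a joint passes its speed limit or range.

## Working session

There is one attempt and no reset: what is moved stays moved. The work goes in short steps, Python scripts to look and compute and a shell command to move; the robot and the scene stay as the last step left them, time stands still between calls to the robot, and variables do not carry over. Pictures are saved under pics/ and viewed, and the job is handed in when it is done.

```bash
ls; mkdir -p pics
python3 - <<'E'
from plant import sensors, capture, bot
import cv2
print(sensors.get_obs())
for n in ["side","top","wrist"]:
    c=capture(n); cv2.imwrite(f"pics/{n}0.png",c["frame"])
    print(n,{k:v for k,v in c.items() if k!="frame"})
E
```

```text
pics
{'time': 0.0, 'joint_positions': array([-1.34702979e+00,  3.42735681e-01,  1.52504222e+00, -3.29791864e-05,
        1.27539063e+00, -1.45991006e-01]), 'dq': array([-0.00013721,  0.00200821,  0.00192839,  0.00224996, -0.00189659,
       -0.00056922]), 'tau': array([-1.18080094e-03, -4.31246817e+01, -2.44216669e+01,  7.16469996e-02,
        5.60376188e-02, -1.21713188e-04]), 'tool_pos': array([ 189.64114816, -489.05871548,  199.32947525]), 'tcp_rot': array([-1.69677862,  1.56922013,  1.81458121]), 'contact_force': array([-0.03761133, -0.745199  , -0.34197063]), 'moment': array([-0.00554745, -0.02533049,  0.00050995]), 'grip_width': 92.30255881885428}
side {'vfov': 51.18895227230449, 'cx': 257.9241088536625, 'cy': 192.5908591345385, 'view': array([[-9.80789598e-01, -1.94963702e-01, -6.39681016e-03,
         6.00391511e+02],
       [-1.17027260e-01,  6.14323216e-01, -7.80327884e-01,
         8.45541733e+01],
       [ 1.56065322e-01, -7.64588871e-01, -6.25337888e-01,
         1.38790222e+03],
       [ 0.00000000e+00,  0.00000000e+00,  0.00000000e+00,
         1.00000000e+00]])}
top {
[... 163 characters left out ...]
7e+01],
       [-9.96942115e-01,  1.22977442e-02, -7.71698459e-02,
         6.19931724e+02],
       [ 7.71218923e-02, -4.32774598e-03, -9.97012279e-01,
         1.28395514e+03],
       [ 0.00000000e+00,  0.00000000e+00,  0.00000000e+00,
         1.00000000e+00]])}
wrist {'vfov': 68.30623100657726, 'cx': 255.27708858945218, 'cy': 191.5485000955734, 'mount': array([[ 4.75455989e-04, -2.52279486e-01,  9.67654295e-01,
        -1.84305372e+02],
       [ 9.99999886e-01,  7.48934173e-05, -4.71823320e-04,
        -6.87593523e-01],
       [ 4.65604075e-05,  9.67654409e-01,  2.52279492e-01,
        -6.75049399e+01],
       [ 0.00000000e+00,  0.00000000e+00,  0.00000000e+00,
         1.00000000e+00]])}
```

View pics/top0.png

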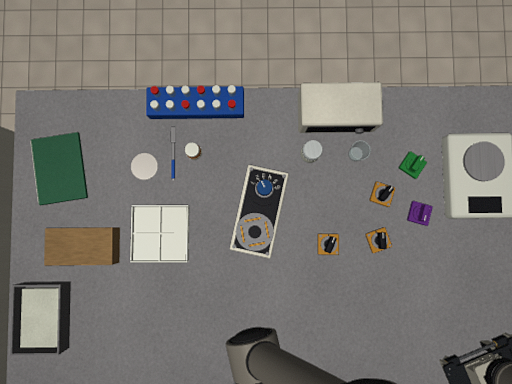

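View pics/side0.png

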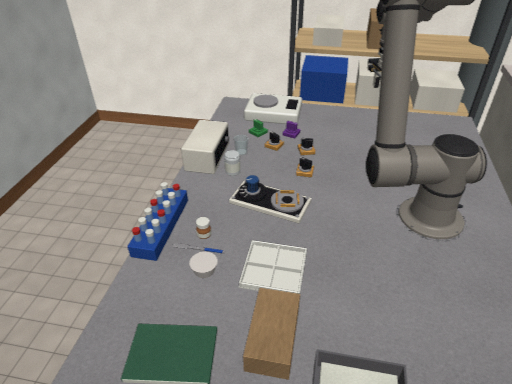

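View pics/wrist0.png

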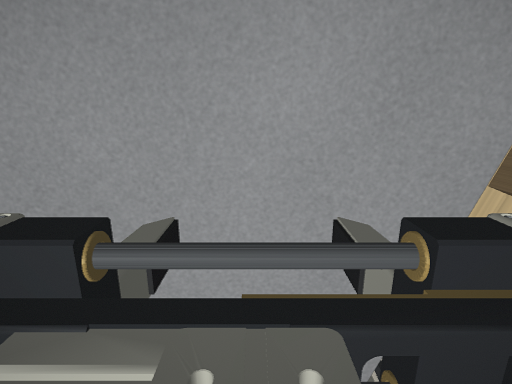

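```bash
cat > h.py <<'E'
from plant import sensors, capture, bot
import cv2, numpy as np
from scipy.spatial.transform import Rotation as Rn
np.set_printoptions(precision=2,suppress=True)
def f(c): return c["frame"].shape[0]/2/np.tan(np.radians(c["vfov"])/2)
def pose(o=None):
    o=o or sensors.get_obs()
    T=np.eye(4);T[:3,:3]=Rn.from_euler('xyz',o['tcp_rot']).as_matrix();T[:3,3]=o['tool_pos'];return T
def camT(c,T=None): # cam->world
    return T@c["mount"] if "mount" in c else np.linalg.inv(c["view"])
def bp(c,u,v,z,T=None):
    M=camT(c,T);d=M[:3,:3]@np.array([(u-c["cx"])/f(c),(v-c["cy"])/f(c),1]);p=M[:3,3]
    return p+d*(z-p[2])/d[2]
def pj(c,P,T=None):
    q=np.linalg.inv(camT(c,T))@np.append(P,1);return np.array([q[0]/q[2]*f(c)+c["cx"],q[1]/q[2]*f(c)+c["cy"]])
def crop(c,name,u,v,w,h,s):
    u0,v0=int(max(0,u-w/2)),int(max(0,v-h/2));im=c["frame"][v0:v0+h,u0:u0+w]
    im=cv2.resize(im,None,fx=s,fy=s,interpolation=cv2.INTER_CUBIC)
    for k in range(0,w,10):
        cv2.putText(im,str(u0+k),(k*s,10),0,.35,(0,255,255),1);cv2.line(im,(k*s,12),(k*s,16),(0,255,255),1)
    for k in range(0,h,10):
        cv2.putText(im,str(v0+k),(0,k*s+4),0,.35,(0,255,255),1)
    cv2.imwrite(f"pics/{name}.png",im)
def wrist():
    T=pose();c=capture("wrist");return c,T
def st():
    o=sensors.get_obs();T=pose(o);print("t",round(o['time'],2),"tcp",o['tool_pos'],"y-axis ang",np.round(np.arctan2(T[1,1],T[0,1]),3),"xax",T[:3,0],"q",o['joint_positions'],"F",o['contact_force'],"M",o['moment'],"w",o['grip_width'])
E
python3 - <<'E'
from h import *
c=capture("top")
crop(c,"t_stand",260,210,70,100,8) if 0 else crop(c,"t_stand",260,212,75,100,6)
crop(c,"t_hold",382,205,130,120,6)
crop(c,"t_tray",160,233,80,80,7)
st()
E
```

```text
t 0.2 tcp [ 189.72 -489.27  199.63] y-axis ang -1.201 xax [-0.  0. -1.] q [-1.35  0.34  1.52 -0.    1.28 -0.15] F [ 0.22 -0.08  0.26] M [-0.01  0.03 -0.  ] w 91.88002335646387
```

View pics/t_stand.png

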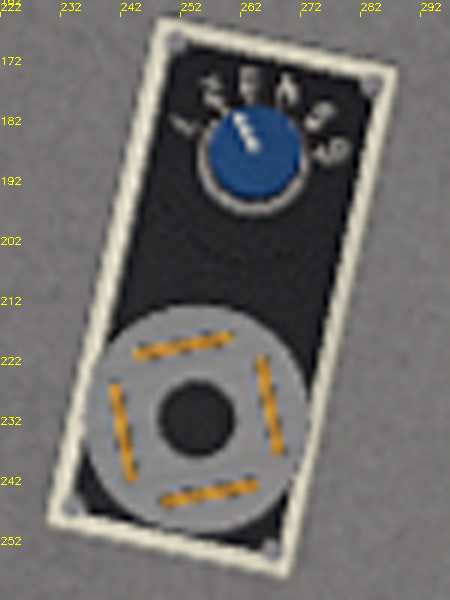

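View pics/t_hold.png

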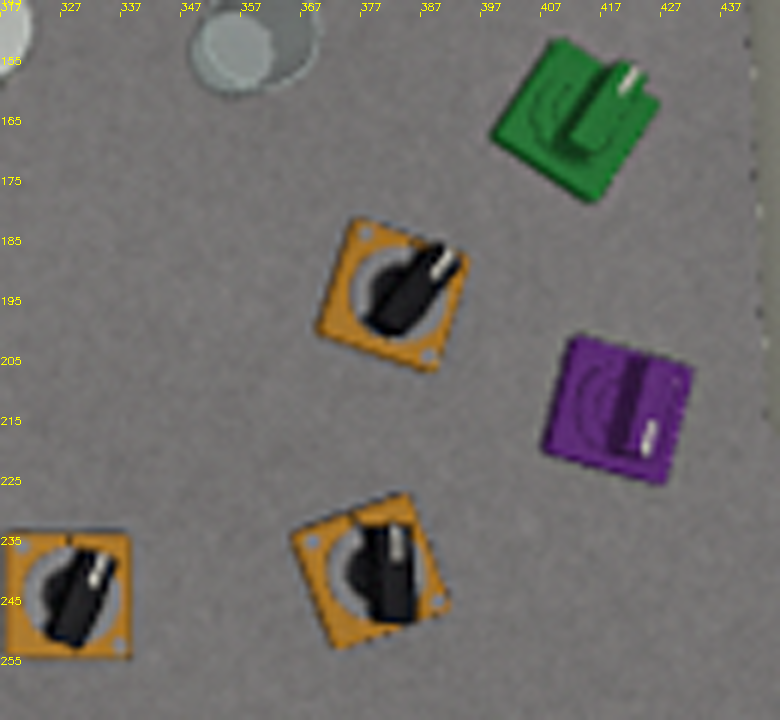

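View pics/t_tray.png

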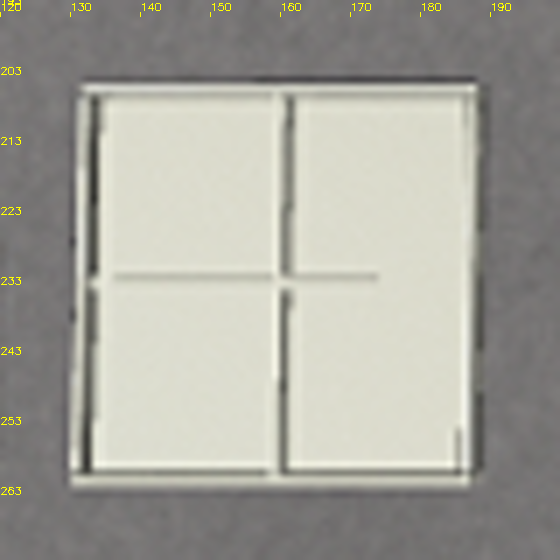

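Run:
```python
from h import *
c=capture("top")
def P(pts,u0,v0,s,z): return np.array([bp(c,u0+x/s,v0+y/s,z) for x,y in pts])
S=P([(160,18),(397,70),(288,576),(50,522)],222,162,6,20);print("stand",S,"ctr",S.mean(0))
print([np.linalg.norm(S[i]-S[(i+1)%4]) for i in range(4)])
for a,b in((3,0),(2,1)): d=S[b]-S[a];print(np.arctan2(d[1],d[0]))
print("nest c",P([(197,418)],222,162,6,36),"sleeve top",P([(255,150)],222,162,6,87))
for n,q in dict(A=[(355,218),(468,260),(435,372),(317,330)],B=[(5,533),(130,533),(130,657),(5,657)],C=[(290,535),(408,493),(448,607),(337,648)]).items():
    H=P(q,317,145,6,18);print(n,H.mean(0),np.hypot(*H.mean(0)[:2]),[round(np.linalg.norm(H[i]-H[(i+1)%4])) for i in range(4)],[round(np.degrees(np.arctan2(*(H[b]-H[a])[1::-1])),1) for a,b in((3,0),(2,1))])
T=P([(82,84),(477,84),(470,487),(70,487)],120,193,7,22);print("tray",T,T.mean(0),[round(np.linalg.norm(T[i]-T[(i+1)%4])) for i in range(4)],[round(np.degrees(np.arctan2(*(T[b]-T[a])[1::-1])),1) for a,b in((3,0),(2,1))])
# predicted sleeve
ang=[np.arctan2(*(S[0]-S[3])[1::-1])]
ctr=S.mean(0)
e=np.array([np.cos(ang[0]),np.sin(ang[0]),0])
print("sleeve",ctr+70*e,"nest",ctr-65*e, "px", pj(c,[*(ctr+70*e)[:2],34]),pj(c,[*(ctr+70*e)[:2],87]),pj(c,[*(ctr-65*e)[:2],36]))
for n in ['jar']: pass
for nm,u,v,z in [('can?',313,150,85),('beak',360,150,70),('jar',192,150,60),('mortar',144,166,40)]: print(nm,bp(c,u,v,z))
```

```text
stand [[704.42  56.11  20.  ]
 [675.86 -66.    20.  ]
 [417.58  -5.81  20.  ]
 [446.39 115.    20.  ]] ctr [561.07  24.83  20.  ]
[np.float64(125.40146369527787), np.float64(265.2041556855332), np.float64(124.19748100966345), np.float64(264.663177930618)]
-0.22440423529737766
-0.22895945864802666
nest c [[498.45  39.47  36.  ]] sleeve top [[629.36   9.46  87.  ]]
A [ 608.76 -357.38   18.  ] 705.9085689233632 [62, 61, 64, 62] [np.float64(-20.5), np.float64(-18.4)]
B [ 457.21 -185.08   18.  ] 493.2512970360082 [64, 63, 64, 63] [np.float64(-1.4), np.float64(-1.6)]
C [ 467.55 -340.59   18.  ] 578.4470458404537 [65, 61, 61, 62] [np.float64(21.0), np.float64(17.5)]
tray [[584.6  416.82  22.  ]
 [582.45 243.52  22.  ]
 [407.2  246.58  22.  ]
 [409.44 420.26  22.  ]] [495.92 331.8   22.  ] [173, 175, 174, 175] [np.float64(-1.1), np.float64(-1.0)]
sleeve [629.31   9.25  20.  ] nest [497.69  39.29  20.  ] px [264.2  188.55] [264.57 187.01] [254.9  231.92]
can? [ 737.65 -135.62   85.  ]
beak [ 738.6  -278.56   70.  ]
jar [746.42 225.88  60.  ]
mortar [702.39 375.34  40.  ]
```

```bash
cat >> h.py <<'E'
def plan(x,y,z,yaw):
    T=pose();d=T[:3,:3].T@(np.array([x,y,z])-T[:3,3])/10
    a=np.arctan2(T[1,1],T[0,1]);q1=np.arctan2(y,x)
    print("now",T[:3,3],"yaw %.3f"%a)
    for k in(-1,0,1):
        t=yaw+k*np.pi;q6=q1-t
        q6=(q6+np.pi)%(2*np.pi)-np.pi
        s=q6-sensors.get_obs()['joint_positions'][5]-(q1-sensors.get_obs()['joint_positions'][0])
        if k<1: print("dx %.2f dy %.2f dz %.2f spin %.3f  q6end %.2f rows>=%.1f"%(*d,s,q6,max(np.linalg.norm(d)*10/41.7,abs(s)/.125)))
E
python3 -c "
from h import *
plan(629,9,200,0.6)"
```

```text
now [ 189.71 -489.31  199.71] yaw -1.201
dx -0.00 dy -30.58 dz -58.97 spin 1.341  q6end 2.56 rows>=15.9
dx -0.00 dy -30.58 dz -58.97 spin -1.801  q6end -0.59 rows>=15.9
```

```bash
python3 -m crank '[{"dy":-30.6,"dz":-59,"spin":-1.8},{"dy":-30.6,"dz":-59,"spin":-1.8},{"dy":-30.6,"dz":-59,"spin":-1.8},{"dy":-30.6,"dz":-59,"spin":-1.8},{"dy":-30.6,"dz":-59,"spin":-1.8},{"dy":-30.6,"dz":-59,"spin":-1.8},{"dy":-30.6,"dz":-59,"spin":-1.8},{"dy":-30.6,"dz":-59,"spin":-1.8},{"dy":-30.6,"dz":-59,"spin":-1.8},{"dy":-30.6,"dz":-59,"spin":-1.8},{"dy":-30.6,"dz":-59,"spin":-1.8},{"dy":-30.6,"dz":-59,"spin":-1.8},{"dy":-30.6,"dz":-59,"spin":-1.8},{"dy":-30.6,"dz":-59,"spin":-1.8},{"dy":-30.6,"dz":-59,"spin":-1.8},{"dy":-30.6,"dz":-59,"spin":-1.8},{"dy":-30.6,"dz":-59,"spin":-1.8},{"dy":-30.6,"dz":-59,"spin":-1.8},{"dy":-30.6,"dz":-59,"spin":-1.8}]'
python3 - <<'E'
from h import *
st();c,T=wrist();cv2.imwrite("pics/w1.png",c["frame"])
print(pj(c,[629,9,87],T),pj(c,[629,9,34],T))
E
```

```text
t 0.25 tcp [ 189.71 -489.31  199.71] y-axis ang -1.201 xax [-0.  0. -1.] q [-1.35  0.34  1.52 -0.    1.28 -0.15] F [-0.21 -0.18 -1.06] M [ 0.02  0.   -0.02] w 91.9338082514951
[-297.72 -860.75] [-160.86 -618.73]invalid input at $[0]: expected keys dx, dy, dz, spin
```

View pics/w1.png

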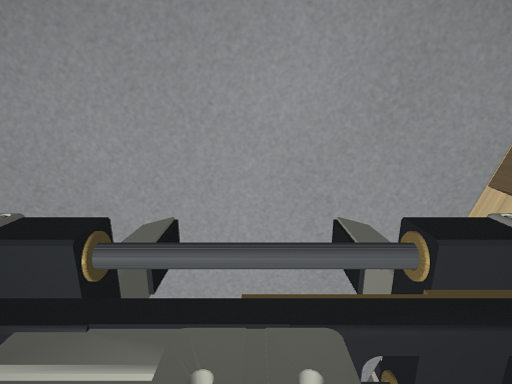

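```bash
python3 -m crank '[{"dx":0,"dy":-30.6,"dz":-59,"spin":-1.8},{"dx":0,"dy":-30.6,"dz":-59,"spin":-1.8},{"dx":0,"dy":-30.6,"dz":-59,"spin":-1.8},{"dx":0,"dy":-30.6,"dz":-59,"spin":-1.8},{"dx":0,"dy":-30.6,"dz":-59,"spin":-1.8},{"dx":0,"dy":-30.6,"dz":-59,"spin":-1.8},{"dx":0,"dy":-30.6,"dz":-59,"spin":-1.8},{"dx":0,"dy":-30.6,"dz":-59,"spin":-1.8},{"dx":0,"dy":-30.6,"dz":-59,"spin":-1.8},{"dx":0,"dy":-30.6,"dz":-59,"spin":-1.8},{"dx":0,"dy":-30.6,"dz":-59,"spin":-1.8},{"dx":0,"dy":-30.6,"dz":-59,"spin":-1.8},{"dx":0,"dy":-30.6,"dz":-59,"spin":-1.8},{"dx":0,"dy":-30.6,"dz":-59,"spin":-1.8},{"dx":0,"dy":-30.6,"dz":-59,"spin":-1.8},{"dx":0,"dy":-30.6,"dz":-59,"spin":-1.8},{"dx":0,"dy":-30.6,"dz":-59,"spin":-1.8},{"dx":0,"dy":-30.6,"dz":-59,"spin":-1.8},{"dx":0,"dy":-30.6,"dz":-59,"spin":-1.8}]'
python3 - <<'E'
from h import *
st();c,T=wrist();cv2.imwrite("pics/w2.png",c["frame"])
print(pj(c,[629,9,87],T),pj(c,[629,9,34],T))
E
```

```text
time: 1.88
tool_pos: [628.8, 8.9, 199.5]
tcp_rot: [-1.84, 1.569, -2.812]
contact_force: [-0.6, -0.1, -0.2]
grip_width: 91.9
t 1.88 tcp [628.84   8.91 199.47] y-axis ang 0.599 xax [-0. -0. -1.] q [-0.11  0.54  1.21 -0.    1.39 -0.71] F [-0.55 -0.08 -0.2 ] M [ 0.04 -0.13 -0.  ] w 91.85253511683639
[255.47 183.53] [255.5  174.09]
```

View pics/w2.png

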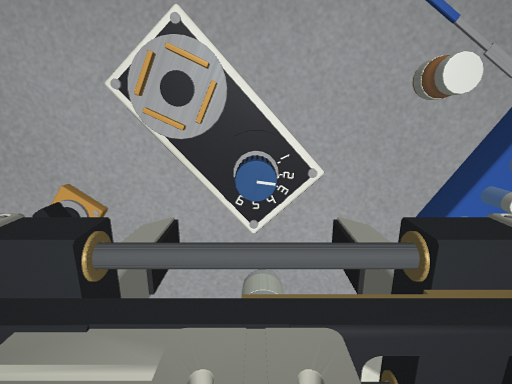

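Run:
```python
from h import *
c,T=wrist();crop(c,"w2c",250,120,250,230,3)
crop(c,"w2d",265,175,70,70,10)
```

```text
(no output)
```

View pics/w2d.png

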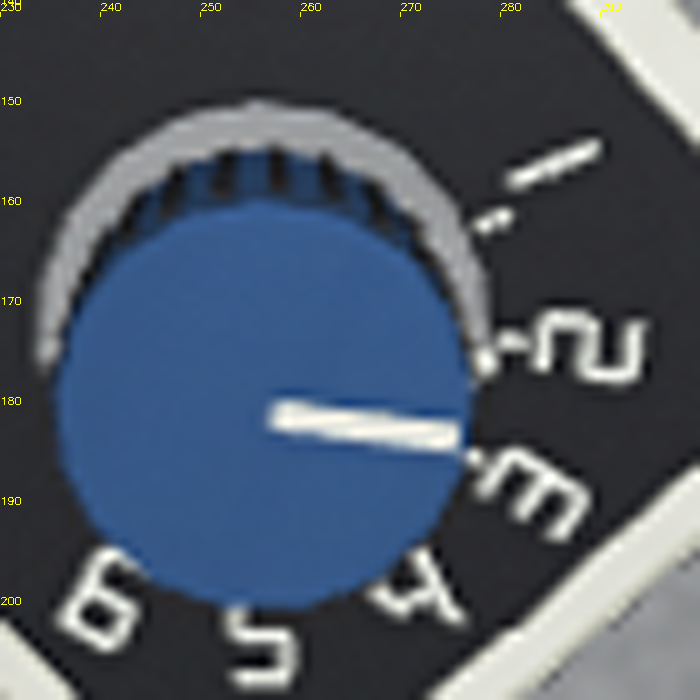

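View pics/w2c.png

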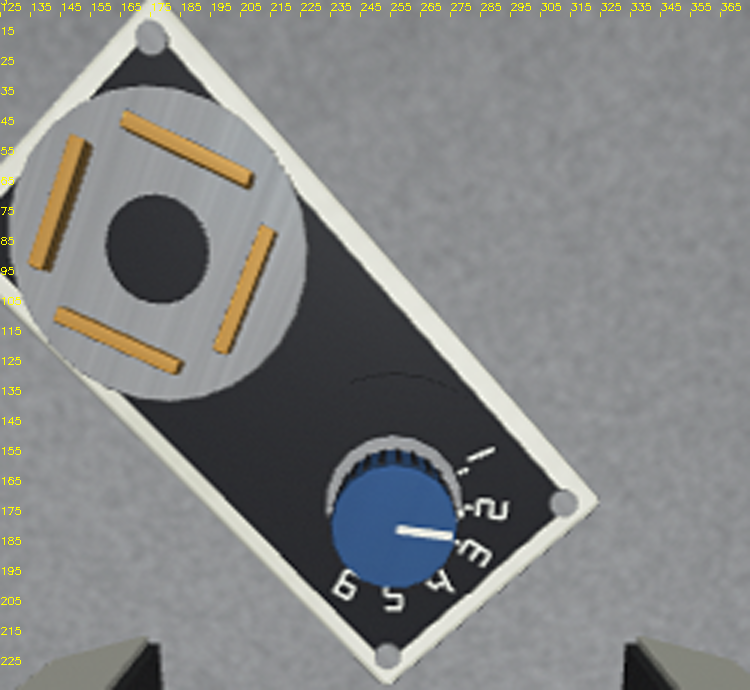

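Run:
```python
from h import *
c,T=wrist()
C=bp(c,256,180.5,87,T);print(C)
a=bp(c,257.5,181.3,87,T);b=bp(c,275.5,183.6,87,T);print("ptr",a,b,np.arctan2(*(b-a)[1::-1]),np.arctan2(*(b-C)[1::-1]), np.linalg.norm(b-C))
for z in (34,):
  for k,(u,v) in enumerate([(279.3,161.7),(281,174.2),(277,185.5)]):
    p=bp(c,u,v,z,T)-np.array([629.2,9.2,z]);print(k+1,p,np.linalg.norm(p),np.arctan2(p[1],p[0]))
p=bp(c,278.5,176,41,T)-np.array([629.2,9.2,41]);print("mark",p,np.linalg.norm(p),np.arctan2(p[1],p[0]))
N=[bp(c,u/3+125,v/3+5,47,T) for u,v in [(123,117),(253,183),(272,229),(222,352),(180,372),(55,312),(38,268),(78,138)]]
for i in range(0,8,2): d=N[i+1]-N[i];print("fence",N[i],N[i+1],np.arctan2(d[1],d[0])%(np.pi/2))
print(bp(c,157/3+125,248/3+5,36,T))
```

```text
[627.63  10.97  87.  ]
ptr [629.46  11.15  87.  ] [646.93  19.97  87.  ] 0.4677222068711321 0.4365603685562387 21.30099918617694
1 [15.54 28.36  0.  ] 32.337126686067535 1.06947786552512
2 [26.5  16.67  0.  ] 31.303270246505846 0.5614174630556514
3 [30.8  1.9  0. ] 30.854871455856085 0.06164419336463789
mark [23.96 13.85  0.  ] 27.675240972383467 0.5243214528413326
fence [466.56  74.01  47.  ] [517.14  81.68  47.  ] 0.15044584064947403
fence [531.4   72.16  47.  ] [539.21  23.57  47.  ] 0.1594587973103152
fence [529.66   7.94  47.  ] [478.77   0.37  47.  ] 0.147598931553802
fence [465.81  10.83  47.  ] [456.48  58.74  47.  ] 0.1922853250297072
[496.35  41.52  36.  ]
```

```bash
python3 -m crank '[{"dx":4,"dy":0.06,"dz":-0.06,"spin":0},{"dx":8,"dy":0.06,"dz":-0.06,"spin":0},{"dx":12,"dy":0.06,"dz":-0.06,"spin":0},{"dx":15.2,"dy":0.06,"dz":-0.06,"spin":0},{"dx":15.2,"dy":0.06,"dz":-0.06,"spin":0}]'; python3 -m crank '[{"dx":0,"dy":0,"dz":0,"spin":0},{"dx":0,"dy":0,"dz":0,"spin":0},{"dx":0,"dy":0,"dz":0,"spin":0},{"dx":0,"dy":0,"dz":0,"spin":0},{"dx":0,"dy":0,"dz":0,"spin":0},{"dx":0,"dy":0,"dz":0,"spin":0}]' 0;  python3 -c "
from h import *
st()"
```

```text
time: 2.45
tool_pos: [624.3, 9.0, 41.5]
tcp_rot: [-2.26, 1.558, 3.049]
contact_force: [-1.3, 1.0, -1.3]
grip_width: 91.8
time: 2.95
tool_pos: [630.0, 9.8, 49.3]
tcp_rot: [0.822, 1.569, -0.15]
contact_force: [-0.3, 0.0, -0.2]
grip_width: 56.4
t 2.95 tcp [630.03   9.82  49.27] y-axis ang 0.599 xax [ 0. -0. -1.] q [-0.11  0.67  1.4  -0.    1.06 -0.7 ] F [-0.33  0.03 -0.24] M [ 0.04 -0.17  0.03] w 56.36007632008495
```

```bash
python3 -m crank '[{"dx":0,"dy":0,"dz":0,"spin":0},{"dx":0,"dy":0,"dz":0,"spin":0},{"dx":0,"dy":0,"dz":0,"spin":0},{"dx":0,"dy":0,"dz":0,"spin":0}]' 0;  python3 -c "
from h import *
st()"
```

```text
time: 3.28
tool_pos: [628.7, 9.3, 48.5]
tcp_rot: [-1.558, 1.569, -2.53]
contact_force: [-5.0, -1.8, 5.2]
grip_width: 45.0
t 3.28 tcp [628.69   9.25  48.47] y-axis ang 0.599 xax [-0. -0. -1.] q [-0.11  0.67  1.41 -0.    1.06 -0.71] F [-5.01 -1.75  5.23] M [-0.49  0.72  0.09] w 44.99623172511788
```

```bash
python3 -m crank '[{"dx":0,"dy":0,"dz":0,"spin":0.1},{"dx":0,"dy":0,"dz":0,"spin":0.2},{"dx":0,"dy":0,"dz":0,"spin":0.3},{"dx":0,"dy":0,"dz":0,"spin":0.4},{"dx":0,"dy":0,"dz":0,"spin":0.5},{"dx":0,"dy":0,"dz":0,"spin":0.6},{"dx":0,"dy":0,"dz":0,"spin":0.7},{"dx":0,"dy":0,"dz":0,"spin":0.8},{"dx":0,"dy":0,"dz":0,"spin":0.9},{"dx":0,"dy":0,"dz":0,"spin":1.0},{"dx":0,"dy":0,"dz":0,"spin":1.0},{"dx":0,"dy":0,"dz":0,"spin":1.0},{"dx":0,"dy":0,"dz":0,"spin":1.0},{"dx":0,"dy":0,"dz":0,"spin":1.0}]' 0;  python3 -c "
from h import *
st()"; python3 -m crank '[{"dx":0,"dy":0,"dz":0,"spin":0},{"dx":0,"dy":0,"dz":0,"spin":0},{"dx":0,"dy":0,"dz":0,"spin":0},{"dx":-3,"dy":0,"dz":0,"spin":0},{"dx":-7,"dy":0,"dz":0,"spin":0},{"dx":-11,"dy":0,"dz":0,"spin":0},{"dx":-15,"dy":0,"dz":0,"spin":0},{"dx":-15,"dy":0,"dz":0,"spin":0},{"dx":-15,"dy":0,"dz":0,"spin":0}]' 70
python3 - <<'E'
from h import *
st();c,T=wrist();cv2.imwrite("pics/w3.png",c["frame"]);crop(c,"w3d",255,170,90,70,8)
c=capture("top");cv2.imwrite("pics/t3.png",c["frame"])
E
```

```text
time: 4.45
tool_pos: [627.7, 9.2, 48.5]
tcp_rot: [-0.882, 1.567, -2.854]
contact_force: [-7.7, -3.2, 7.3]
grip_width: 45.1
t 4.45 tcp [627.71   9.18  48.46] y-axis ang -0.401 xax [-0. -0. -1.] q [-0.11  0.67  1.41 -0.    1.07  0.29] F [-7.68 -3.2   7.29] M [-0.55  1.3   0.1 ] w 45.10128400392182
time: 5.2
tool_pos: [631.2, 9.9, 201.0]
tcp_rot: [1.885, 1.564, -0.086]
contact_force: [-0.1, 0.4, -0.1]
grip_width: 64.6
t 5.2 tcp [631.15   9.94 201.03] y-axis ang -0.401 xax [ 0.01 -0.   -1.  ] q [-0.11  0.54  1.21  0.    1.39  0.3 ] F [-0.08  0.39 -0.14] M [-0.   -0.06 -0.01] w 64.61046483239184
```

View pics/w3d.png

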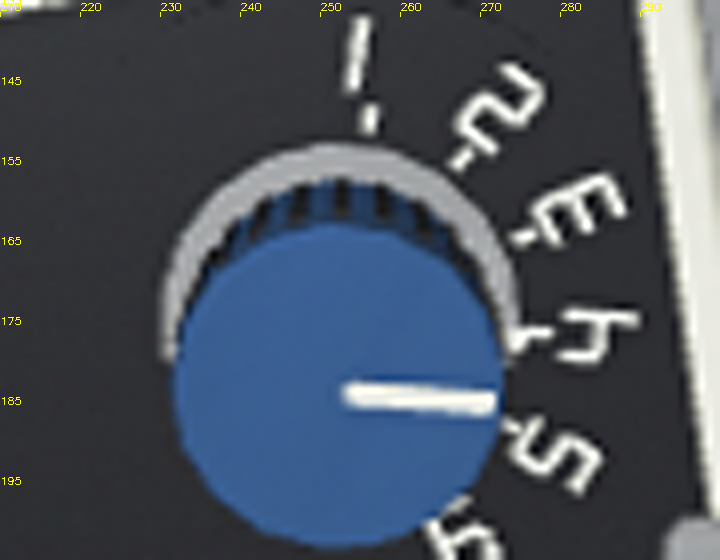

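View pics/w3.png

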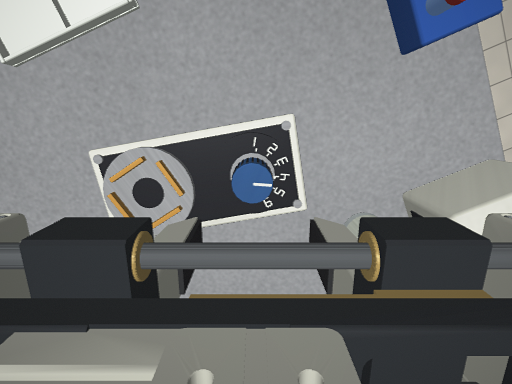

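View pics/t3.png

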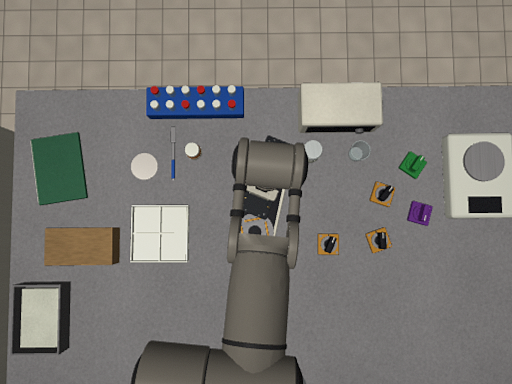

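```bash
python3 -c "
from h import *
plan(457,-185,170,1.16)"
```

```text
now [629.02  10.05 196.96] yaw -0.401
dx 2.72 dy -8.22 dz 24.67 spin 1.581  q6end 1.60 rows>=12.6
dx 2.72 dy -8.22 dz 24.67 spin -1.561  q6end -1.54 rows>=12.5
```

```bash
python3 -m crank '[{"dx":0,"dy":-0.8,"dz":2.5,"spin":-0.12},{"dx":0.3,"dy":-1.7,"dz":5,"spin":-0.24},{"dx":0.6,"dy":-2.5,"dz":7.5,"spin":-0.36},{"dx":0.9,"dy":-3.4,"dz":10,"spin":-0.48},{"dx":1.2,"dy":-4.2,"dz":12.5,"spin":-0.6},{"dx":1.5,"dy":-5.1,"dz":15,"spin":-0.72},{"dx":1.8,"dy":-5.9,"dz":17.5,"spin":-0.84},{"dx":2.1,"dy":-6.7,"dz":20,"spin":-0.96},{"dx":2.4,"dy":-7.4,"dz":22,"spin":-1.08},{"dx":2.7,"dy":-8,"dz":23.7,"spin":-1.2},{"dx":2.7,"dy":-8.2,"dz":24.7,"spin":-1.32},{"dx":2.7,"dy":-8.2,"dz":24.7,"spin":-1.44},{"dx":2.7,"dy":-8.2,"dz":24.7,"spin":-1.56},{"dx":2.7,"dy":-8.2,"dz":24.7,"spin":-1.56},{"dx":2.7,"dy":-8.2,"dz":24.7,"spin":-1.56},{"dx":2.7,"dy":-8.2,"dz":24.7,"spin":-1.56}]'
python3 - <<'E'
from h import *
st();c,T=wrist();cv2.imwrite("pics/w4.png",c["frame"])
print(pj(c,[457,-185,60],T),pj(c,[457,-185,18],T))
E
```

```text
time: 6.63
tool_pos: [457.2, -185.1, 170.1]
tcp_rot: [3.005, 1.569, 2.59]
contact_force: [-0.4, 1.1, -0.5]
grip_width: 63.9
t 6.63 tcp [ 457.2  -185.14  170.1 ] y-axis ang 1.156 xax [-0.  0. -1.] q [-0.54  0.31  1.65  0.    1.18 -1.7 ] F [-0.38  1.08 -0.51] M [ 0.06 -0.13 -0.04] w 63.904113687949845
[254.8  183.77] [254.84 176.03]
```

View pics/w4.png

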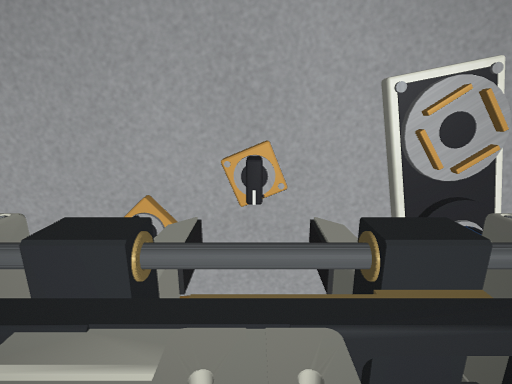

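Run:
```python
from h import *
c,T=wrist();crop(c,"w4d",254,174,80,80,9);crop(c,"w4n",450,130,120,110,6)
```

```text
(no output)
```

View pics/w4d.png

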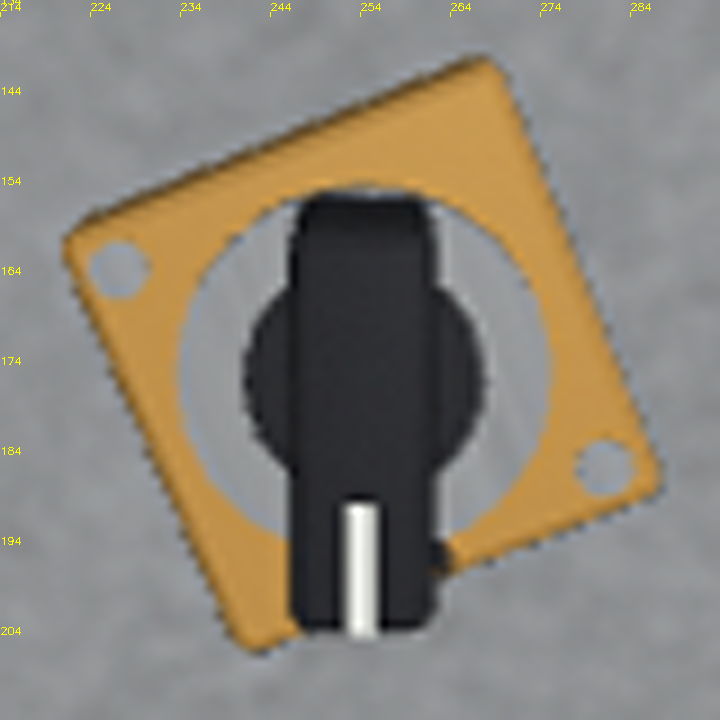

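View pics/w4n.png

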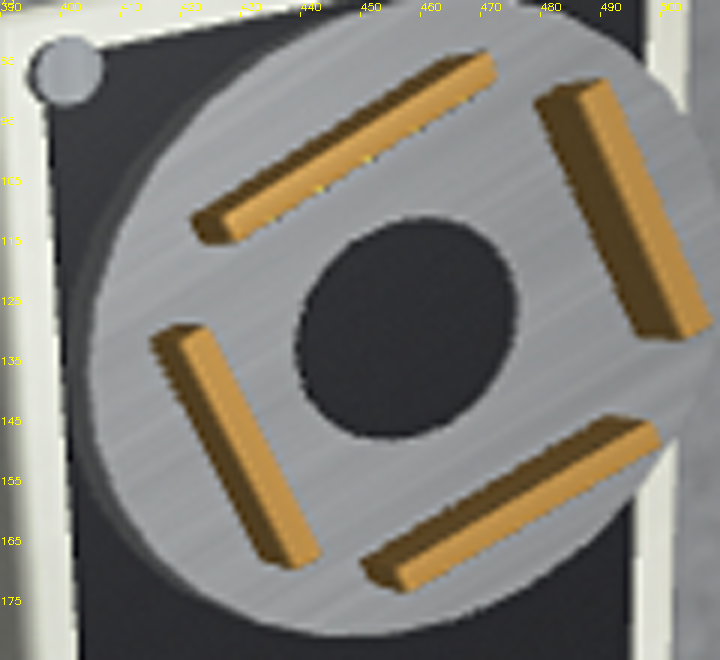

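```bash
cat >> h.py <<'E'
def quad(c,T,pts,z,u0=0,v0=0,s=1):
    H=np.array([bp(c,u0+x/s,v0+y/s,z,T) for x,y in pts]);n=len(H)
    print("ctr",H.mean(0),"sides",[round(np.linalg.norm(H[i]-H[(i+1)%n]),1) for i in range(n)],"yaws",[round(np.arctan2(*(H[(i+1)%n]-H[i])[1::-1]),3) for i in range(n)]);return H
def fences(c,T,segs,u0,v0,s,z=47):
    m=[];ys=[]
    for a,b in segs:
        A=bp(c,u0+a[0]/s,v0+a[1]/s,z,T);B=bp(c,u0+b[0]/s,v0+b[1]/s,z,T);m.append((A+B)/2);d=B-A;ys.append(np.arctan2(d[1],d[0])%(np.pi/2));print(A,B,"len %.1f"%np.linalg.norm(d))
    print("nest ctr",np.mean(m,0),"yaw",np.round(ys,3),"opp dist",np.linalg.norm(m[0]-m[2]),np.linalg.norm(m[1]-m[3]))
E
python3 - <<'E'
from h import *
c,T=wrist()
quad(c,T,[(68,238),(492,57),(662,488),(243,652)],18,214,134,9)
quad(c,T,[(295,200),(432,200),(436,628),(293,628)],60,214,134,9)
fences(c,T,[((231,228),(490,66)),((595,88),(697,330)),((405,580),(650,432)),((195,332),(305,560))],390,75,6)
E
```

```text
ctr [ 455.55 -184.58   18.  ] sides [np.float64(60.9), np.float64(62.6), np.float64(62.0), np.float64(61.8)] yaws [np.float64(1.558), np.float64(-0.023), np.float64(-1.597), np.float64(3.101)]
ctr [ 453.98 -184.1    60.  ] sides [np.float64(15.9), np.float64(51.8), np.float64(17.3), np.float64(51.8)] yaws [np.float64(1.157), np.float64(-0.398), np.float64(-1.985), np.float64(2.716)]
[463.67  10.99  47.  ] [455.4   58.49  47.  ] len 48.2
[466.16  74.16  47.  ] [513.94  82.12  47.  ] len 48.4
[537.54  23.99  47.  ] [528.58  70.81  47.  ] len 47.7
[478.48   0.5   47.  ] [526.49   8.08  47.  ] len 48.6
nest ctr [496.28  41.14  47.  ] yaw [0.17 0.17 0.19 0.16] opp dist 74.61019338328103 74.8935149173772
```

```bash
python3 -m crank '[{"dx":4,"dy":-0.03,"dz":-0.2,"spin":0},{"dx":8,"dy":-0.03,"dz":-0.2,"spin":0},{"dx":11,"dy":-0.03,"dz":-0.2,"spin":0},{"dx":13,"dy":-0.03,"dz":-0.2,"spin":0},{"dx":14.3,"dy":-0.03,"dz":-0.2,"spin":0},{"dx":14.3,"dy":-0.03,"dz":-0.2,"spin":0},{"dx":14.3,"dy":-0.03,"dz":-0.2,"spin":0}]' 70; python3 -m crank '[{"dx":0,"dy":0,"dz":0,"spin":0},{"dx":0,"dy":0,"dz":0,"spin":0},{"dx":0,"dy":0,"dz":0,"spin":0},{"dx":0,"dy":0,"dz":0,"spin":0},{"dx":0,"dy":0,"dz":0,"spin":0},{"dx":0,"dy":0,"dz":0,"spin":0},{"dx":0,"dy":0,"dz":0,"spin":0},{"dx":0,"dy":0,"dz":0,"spin":0}]' 0;  python3 -c "
from h import *
st()"
```

```text
time: 7.37
tool_pos: [455.4, -184.8, 27.8]
tcp_rot: [3.073, 1.57, 2.661]
contact_force: [0.9, 0.1, 0.6]
grip_width: 63.8
time: 8.03
tool_pos: [455.6, -185.2, 28.1]
tcp_rot: [-0.774, 1.57, -1.186]
contact_force: [0.2, -0.4, -0.6]
grip_width: 17.5
t 8.03 tcp [ 455.62 -185.16   28.11] y-axis ang 1.159 xax [ 0. -0. -1.] q [-0.54  0.5   1.83 -0.    0.81 -1.7 ] F [ 0.16 -0.36 -0.59] M [ 0.01 -0.12 -0.  ] w 17.50791342135211
```

```bash
python3 -m crank '[{"dx":-1,"dy":0,"dz":0,"spin":0},{"dx":-4,"dy":0,"dz":0,"spin":0},{"dx":-7.2,"dy":0,"dz":0,"spin":0},{"dx":-7.2,"dy":0,"dz":0,"spin":0},{"dx":-7.2,"dy":0,"dz":0,"spin":0}]' 0;  python3 -c "
from h import *
st();plan(497,40.7,100,1.35)"
```

```text
time: 8.45
tool_pos: [456.5, -185.5, 101.8]
tcp_rot: [-0.137, 1.567, -0.548]
contact_force: [-0.8, -0.1, -2.9]
grip_width: 18.2
t 8.45 tcp [ 456.54 -185.53  101.83] y-axis ang 1.159 xax [ 0. -0. -1.] q [-0.54  0.39  1.76 -0.    0.99 -1.7 ] F [-0.84 -0.08 -2.86] M [ 0.13 -0.1  -0.02] w 18.212163541406472
now [ 456.54 -185.53  101.83] yaw 1.159
dx 0.15 dy 22.35 dz -5.35 spin 2.951  q6end 1.87 rows>=23.6
dx 0.15 dy 22.35 dz -5.35 spin -0.191  q6end -1.27 rows>=5.5
```

```bash
python3 -m crank '[{"dx":0,"dy":2,"dz":-0.5,"spin":-0.02},{"dx":0,"dy":5,"dz":-1.2,"spin":-0.04},{"dx":0,"dy":8.5,"dz":-2.1,"spin":-0.07},{"dx":0,"dy":12,"dz":-2.9,"spin":-0.1},{"dx":0,"dy":15.5,"dz":-3.7,"spin":-0.13},{"dx":0,"dy":18.5,"dz":-4.4,"spin":-0.16},{"dx":0,"dy":21,"dz":-5,"spin":-0.19},{"dx":0,"dy":22.3,"dz":-5.3,"spin":-0.19},{"dx":0,"dy":22.3,"dz":-5.3,"spin":-0.19},{"dx":0,"dy":22.3,"dz":-5.3,"spin":-0.19},{"dx":0,"dy":22.3,"dz":-5.3,"spin":-0.19}]' 0
python3 - <<'E'
from h import *
st();c,T=wrist();cv2.imwrite("pics/w5.png",c["frame"])
crop(c,"w5d",255,180,130,110,6)
E
```

```text
time: 9.37
tool_pos: [495.5, 40.0, 99.2]
tcp_rot: [-2.759, 1.569, -2.981]
contact_force: [0.9, 0.4, -3.6]
grip_width: 17.0
t 9.37 tcp [495.48  39.97  99.19] y-axis ang 1.349 xax [-0. -0. -1.] q [-0.07  0.4   1.74 -0.    1.   -1.42] F [ 0.93  0.41 -3.64] M [ 0.1  -0.14  0.02] w 17.02304423534797
```

View pics/w5.png

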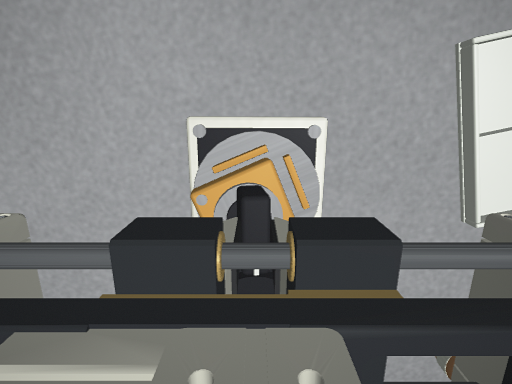

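View pics/w5d.png

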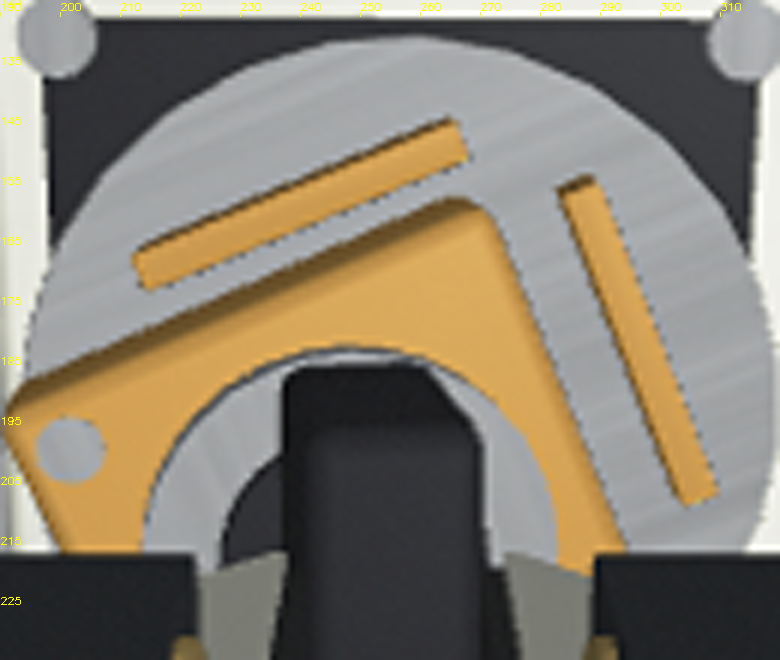

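```bash
cat >> h.py <<'E'
def edge(c,T,a,b,z,u0,v0,s):
    A=bp(c,u0+a[0]/s,v0+a[1]/s,z,T);B=bp(c,u0+b[0]/s,v0+b[1]/s,z,T);return A,B
def centre(e1,e2,half,guess):
    # two perpendicular edges -> centre at distance half from each, toward guess
    ys=[np.arctan2(*(B-A)[1::-1]) for A,B in(e1,e2)]
    n=[];r=[]
    for A,B in(e1,e2):
        d=(B-A)[:2]/np.linalg.norm((B-A)[:2]);m=np.array([-d[1],d[0]])
        if m@(np.array(guess)-A[:2])<0:m=-m
        n.append(m);r.append(m@A[:2]+half)
    p=np.linalg.solve(np.array(n),np.array(r));print("centre",p,"yaws",np.round(ys,3),np.round(np.array(ys)%(np.pi/2),3));return p
E
python3 - <<'E'
from h import *
c,T=wrist()
k=(190,125,6)
zf=T[2,3]-10.1
print("nest");centre(edge(c,T,(147,290),(468,157),47,*k),edge(c,T,(565,197),(685,500),47,*k),34.5,(496,41))
print("foot");centre(edge(c,T,(40,400),(455,210),zf,*k),edge(c,T,(500,230),(623,552),zf,*k),32,(496,41))
E
```

```text
nest
centre [496.02  41.98] yaws [1.74 0.18] [0.17 0.18]
foot
centre [496.06  33.67] yaws [1.78 0.15] [0.21 0.15]
```

```bash
cat >> h.py <<'E'
def sq(c,T,ctr,yaw,half,z,col,img,u0,v0,s):
    P=[]
    for a,b in((1,1),(1,-1),(-1,-1),(-1,1)):
        p=np.array([ctr[0]+half*(a*np.cos(yaw)-b*np.sin(yaw)),ctr[1]+half*(a*np.sin(yaw)+b*np.cos(yaw)),z]);P.append((pj(c,p,T)-[u0,v0])*s)
    cv2.polylines(img,[np.int32(P)],True,col,1)
E
python3 - <<'E'
from h import *
c,T=wrist()
u0,v0,s=190,125,6
im=cv2.resize(c["frame"][v0:v0+110,u0:u0+130],None,fx=s,fy=s,interpolation=2)
sq(c,T,T[:2,3],0.165,32,89,(0,0,255),im,u0,v0,s)
sq(c,T,T[:2,3],0.165,32,71,(0,0,120),im,u0,v0,s)
sq(c,T,(496,42),0.175,34.5,47,(0,255,0),im,u0,v0,s)
cv2.imwrite("pics/w5o.png",im)
E
```

```text
(no output)
```

View pics/w5o.png

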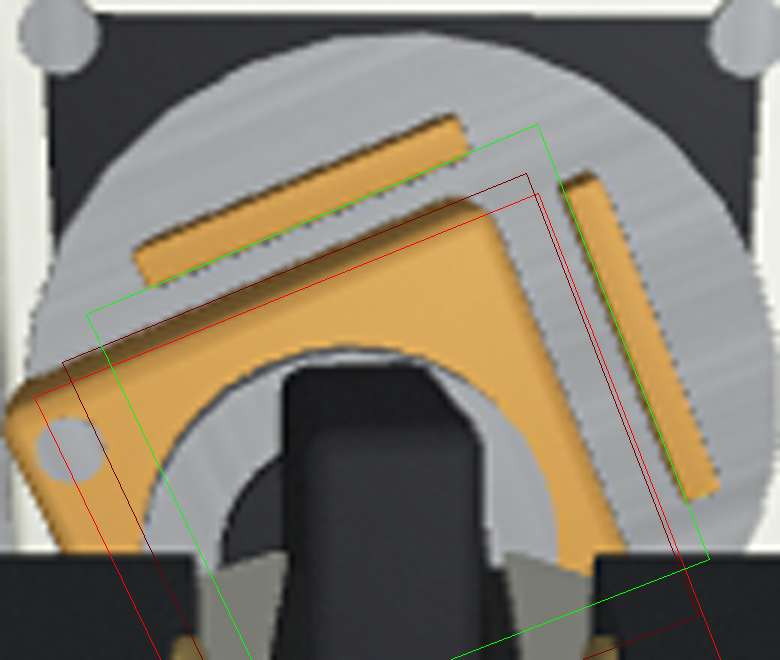

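Run:
```python
from h import *
c=capture("side");crop(c,"s5",285,195,110,90,7)
print(pj(c,[496,40,80]))
c,T=wrist();crop(c,"w5e",255,230,130,110,6)
```

```text
[288.5  189.31]
```

View pics/s5.png

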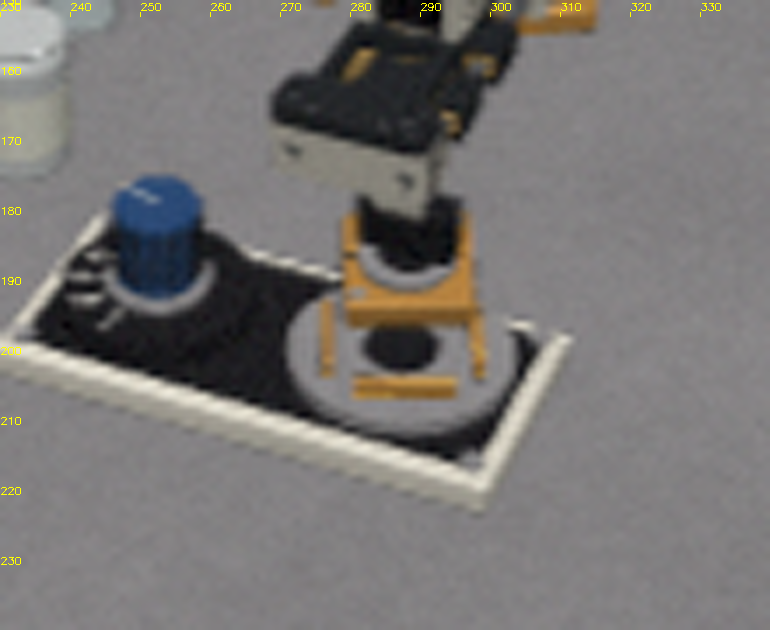

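View pics/w5e.png

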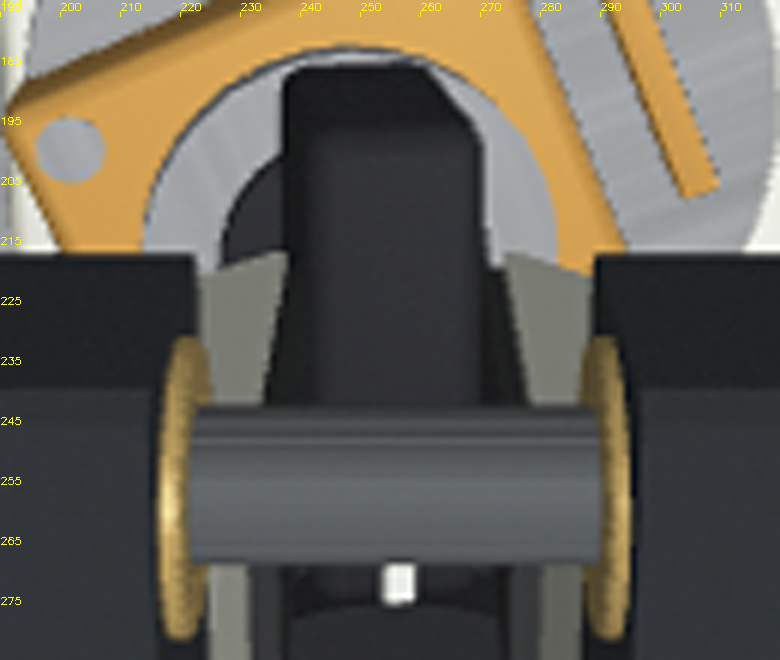

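```bash
cat >> h.py <<'E'
def foot3(c,T,tilt,rel,img,u0,v0,s,col,drop=0,shift=0):
    # holder in tool frame: grip at tool x=-19; rel = foot yaw minus bar yaw ; tilt about tool z
    out=[]
    R=Rn.from_rotvec([0,0,tilt]).as_matrix()
    for h in (28,46):
        P=[]
        for a,b in((1,1),(1,-1),(-1,-1),(-1,1)):
            p=np.array([h+drop,32*(a*np.cos(rel)-b*np.sin(rel)),32*(a*np.sin(rel)+b*np.cos(rel))+shift])
            p=R@p+[-19,0,0];w=(T@np.append(p,1))[:3];out.append(w);P.append((pj(c,w,T)-[u0,v0])*s)
        cv2.polylines(img,[np.int32(P)],True,col,1)
    return np.array(out)
E
python3 - <<'E'
from h import *
c,T=wrist()
u0,v0,s=190,125,6
im=cv2.resize(c["frame"][v0:v0+110,u0:u0+130],None,fx=s,fy=s,interpolation=2)
for t,col in ((0,(0,0,255)),(-.1,(0,255,0)),(-.2,(255,0,0)),(.1,(0,255,255))):
    o=foot3(c,T,t,0.38,im,u0,v0,s,col);print(t,o[4:].mean(0),o[4:,2])
cv2.imwrite("pics/w5p.png",im)
E
```

```text
0 [496.18  39.74  72.93] [72.93 72.93 72.94 72.94]
-0.1 [495.16  35.26  73.17] [71.37 69.01 74.96 77.32]
-0.2 [494.16  30.83  73.85] [70.3  65.59 77.41 82.12]
0.1 [497.19  44.22  73.16] [74.94 77.31 71.39 69.02]
```

View pics/w5p.png

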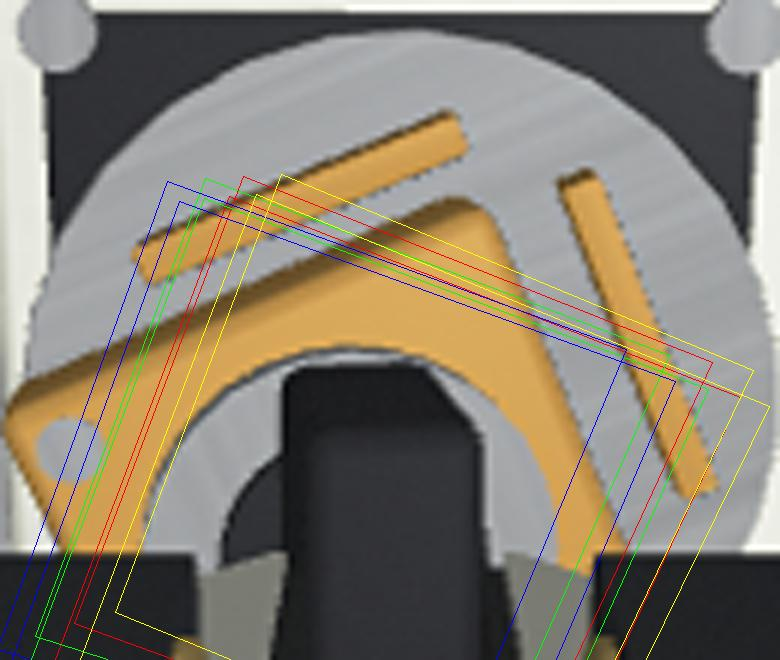

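Run:
```python
from h import *
c,T=wrist()
u0,v0,s=190,125,6
im=cv2.resize(c["frame"][v0:v0+110,u0:u0+130],None,fx=s,fy=s,interpolation=2)
for t,col in ((0,(0,0,255)),(-.1,(0,255,0)),(-.15,(255,0,0)),):
    o=foot3(c,T,t,-0.38,im,u0,v0,s,col);print(t,o[4:].mean(0),o[4:,2])
cv2.imwrite("pics/w5p.png",im)
```

```text
0 [496.2   39.85  72.98] [72.97 72.98 72.99 72.98]
-0.1 [495.18  35.37  73.21] [69.05 71.43 77.37 74.99]
-0.15 [494.68  33.14  73.5 ] [67.28 70.83 79.72 76.17]
```

View pics/w5p.png

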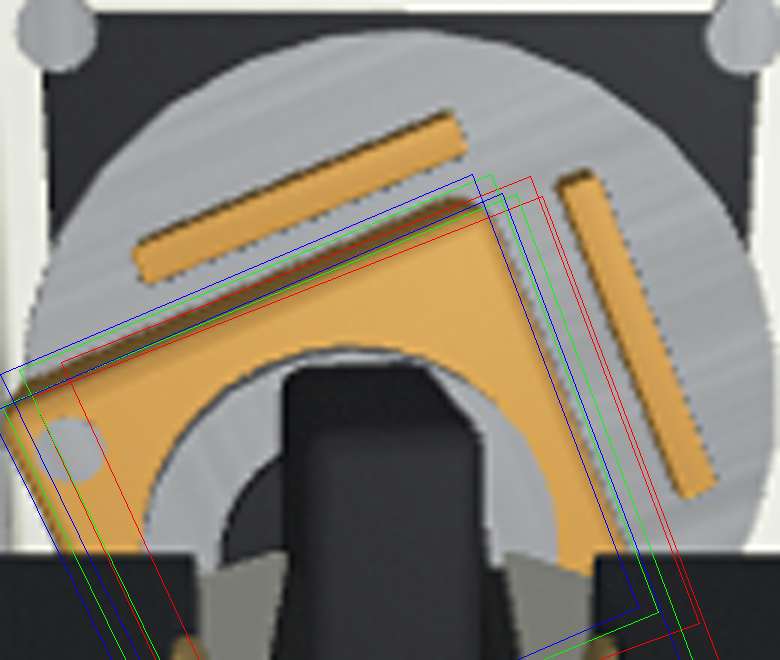

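```bash
python3 -m crank '[{"dx":0.7,"dy":0.4,"dz":0,"spin":-0.01},{"dx":1.4,"dy":0.78,"dz":-0.04,"spin":-0.01},{"dx":1.4,"dy":0.78,"dz":-0.04,"spin":-0.01},{"dx":1.4,"dy":0.78,"dz":-0.04,"spin":-0.01}]' 0
python3 - <<'E'
from h import *
st()
c,T=wrist()
u0,v0,s=190,125,6
im=cv2.resize(c["frame"][v0:v0+110,u0:u0+130],None,fx=s,fy=s,interpolation=2)
for t,col in ((-.13,(255,0,0)),):
    o=foot3(c,T,t,-0.38,im,u0,v0,s,col);print(t,o[4:].mean(0),o[4:,2])
sq(c,T,(496,42),0.175,34.5,47,(0,255,0),im,u0,v0,s)
cv2.imwrite("pics/w6p.png",im)
E
```

```text
time: 10.05
tool_pos: [497.0, 48.6, 85.2]
tcp_rot: [-2.944, 1.569, 3.128]
contact_force: [0.5, 0.1, -2.9]
grip_width: 17.1
t 10.05 tcp [497.01  48.65  85.19] y-axis ang 1.36 xax [-0.  0. -1.] q [-0.06  0.42  1.75 -0.    0.97 -1.42] F [ 0.47  0.11 -2.88] M [ 0.08 -0.11  0.02] w 17.07692762201336
-0.13 [495.72  42.82  58.58] [53.14 56.33 64.02 60.83]
```

View pics/w6p.png

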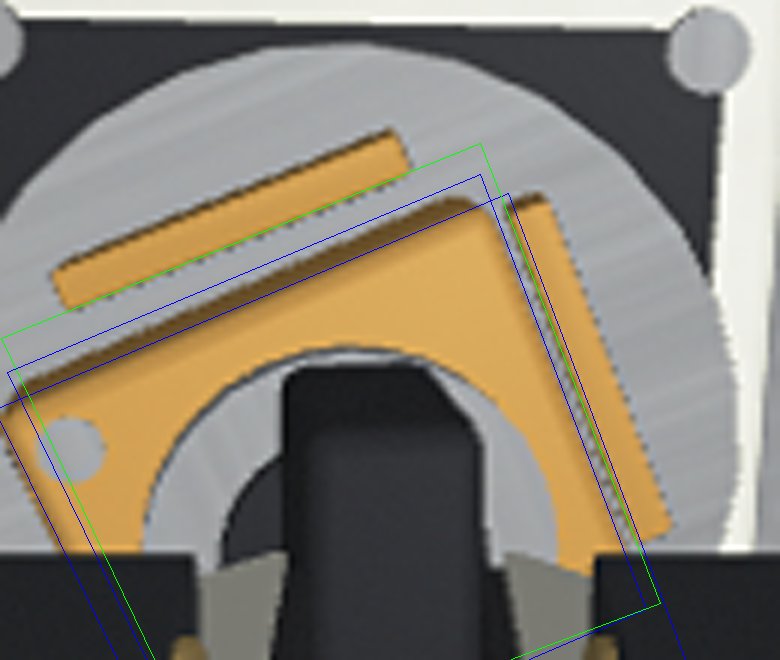

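```bash
python3 -m crank '[{"dx":0,"dy":0.07,"dz":-0.15,"spin":0},{"dx":0.4,"dy":0.07,"dz":-0.15,"spin":0},{"dx":0.8,"dy":0.07,"dz":-0.15,"spin":0},{"dx":1.0,"dy":0.07,"dz":-0.15,"spin":0},{"dx":1.0,"dy":0.07,"dz":-0.15,"spin":0}]' 0
python3 - <<'E'
from h import *
st()
c,T=wrist()
u0,v0,s=190,125,6
im=cv2.resize(c["frame"][v0:v0+110,u0:u0+130],None,fx=s,fy=s,interpolation=2)
cv2.imwrite("pics/w7p.png",im)
E
```

```text
time: 10.52
tool_pos: [495.8, 49.2, 75.3]
tcp_rot: [-2.92, 1.57, -3.131]
contact_force: [-0.2, 0.1, -3.1]
grip_width: 17.3
t 10.52 tcp [495.83  49.22  75.35] y-axis ang 1.359 xax [-0. -0. -1.] q [-0.05  0.44  1.77 -0.    0.94 -1.41] F [-0.2   0.1  -3.09] M [ 0.13 -0.18  0.02] w 17.252667871799613
```

View pics/w7p.png

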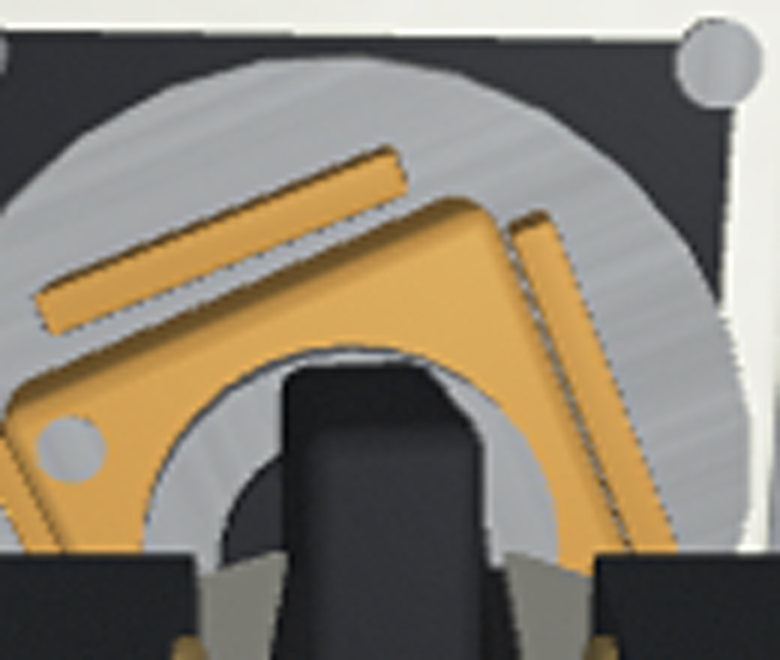

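```bash
python3 -m crank '[{"dx":0.2,"dy":0,"dz":0,"spin":0},{"dx":0.4,"dy":0,"dz":0,"spin":0},{"dx":0.6,"dy":0,"dz":0,"spin":0},{"dx":0.6,"dy":0,"dz":0,"spin":0}]' 0
python3 - <<'E'
from h import *
st()
c,T=wrist()
u0,v0,s=190,125,6
im=cv2.resize(c["frame"][v0:v0+110,u0:u0+130],None,fx=s,fy=s,interpolation=2)
cv2.imwrite("pics/w8p.png",im)
c=capture("side");crop(c,"s8",285,195,110,90,7)
E
```

```text
time: 10.9
tool_pos: [496.1, 49.0, 69.9]
tcp_rot: [-2.001, 1.57, -2.212]
contact_force: [0.3, -0.0, 0.6]
grip_width: 17.2
t 10.9 tcp [496.15  49.04  69.87] y-axis ang 1.359 xax [-0. -0. -1.] q [-0.05  0.44  1.77 -0.    0.93 -1.41] F [ 0.33 -0.02  0.65] M [-0.   -0.11  0.05] w 17.178103086769905
```

View pics/w8p.png

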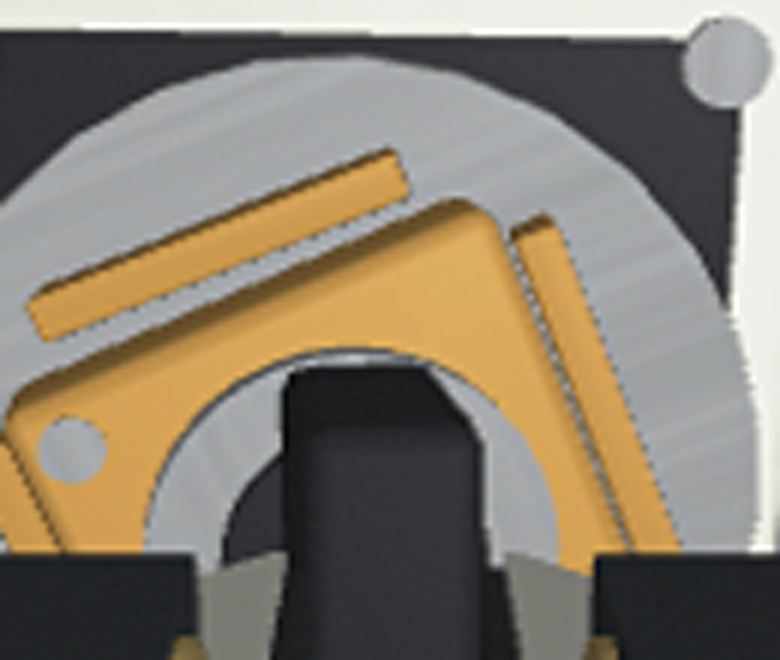

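View pics/s8.png

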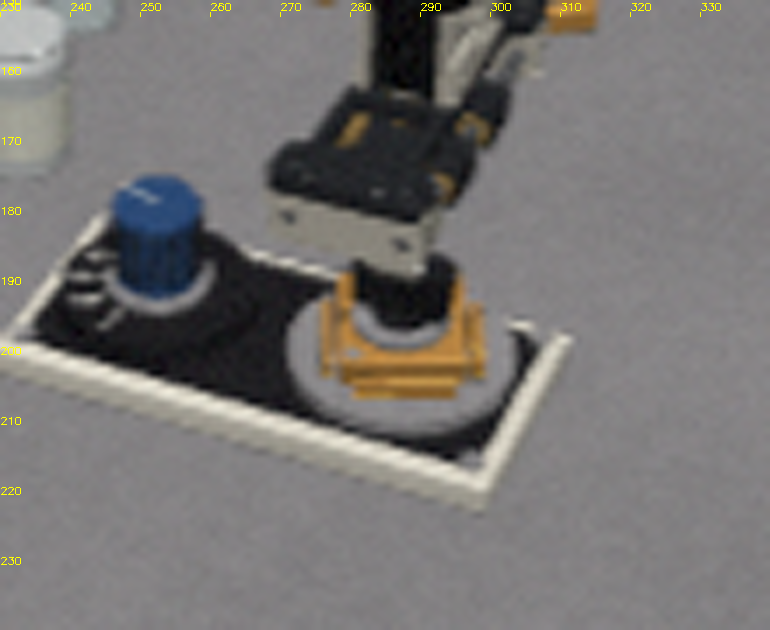

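```bash
python3 -m crank '[{"dx":0,"dy":0,"dz":0,"spin":0},{"dx":0,"dy":0,"dz":0,"spin":0},{"dx":0,"dy":0,"dz":0,"spin":0},{"dx":0,"dy":0,"dz":0,"spin":0},{"dx":0,"dy":0,"dz":0,"spin":0},{"dx":-3,"dy":-0.4,"dz":0,"spin":0},{"dx":-6,"dy":-0.8,"dz":0,"spin":0},{"dx":-9,"dy":-0.8,"dz":0,"spin":0},{"dx":-9,"dy":-0.8,"dz":0,"spin":0},{"dx":-9,"dy":-0.8,"dz":0,"spin":0}]' 65
python3 - <<'E'
from h import *
st()
c,T=wrist()
cv2.imwrite("pics/w9.png",c["frame"]);crop(c,"w9d",255,175,110,90,7)
E
```

```text
time: 11.83
tool_pos: [495.7, 41.4, 161.6]
tcp_rot: [0.154, 1.567, -0.058]
contact_force: [-0.2, -0.2, 0.2]
grip_width: 59.7
t 11.83 tcp [495.69  41.43 161.63] y-axis ang 1.359 xax [ 0. -0. -1.] q [-0.07  0.33  1.66  0.    1.15 -1.43] F [-0.21 -0.19  0.18] M [ 0.07 -0.12  0.  ] w 59.734679807896505
```

View pics/w9d.png

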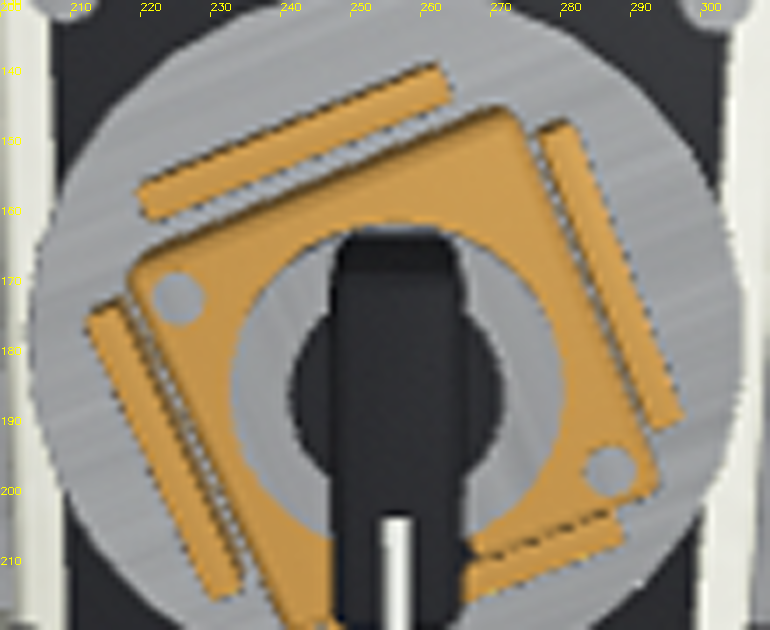

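Run:
```python
from h import *
c,T=wrist()
quad(c,T,[(128,268),(515,108),(658,492),(287,632)],54,200,130,7)
quad(c,T,[(332,270),(463,270),(466,600),(330,600)],96,200,130,7)
fences(c,T,[((148,203),(443,85)),((558,130),(668,420)),((455,590),(620,530)),((103,315),(227,590))],200,130,7)
```

```text
ctr [494.99  43.69  54.  ] sides [np.float64(61.7), np.float64(62.5), np.float64(61.3), np.float64(61.7)] yaws [np.float64(1.75), np.float64(0.162), np.float64(-1.403), np.float64(-2.974)]
ctr [492.94  43.99  96.  ] sides [np.float64(16.6), np.float64(44.3), np.float64(18.0), np.float64(44.3)] yaws [np.float64(1.359), np.float64(-0.193), np.float64(-1.783), np.float64(2.917)]
[461.89  12.44  47.  ] [454.03  59.46  47.  ] len 47.7
[464.14  74.89  47.  ] [511.61  83.11  47.  ] len 48.2
[531.9   45.24  47.  ] [527.6   72.61  47.  ] len 27.7
[477.13   1.6   47.  ] [524.3    9.91  47.  ] len 47.9
nest ctr [494.07  44.91  47.  ] yaw [0.17 0.17 0.16 0.17] opp dist 75.37466377325092 74.36400043873358
```

```bash
python3 -m crank '[{"dx":4,"dy":0.1,"dz":-0.1,"spin":0},{"dx":7,"dy":0.1,"dz":-0.1,"spin":0},{"dx":9,"dy":0.1,"dz":-0.1,"spin":0},{"dx":9.85,"dy":0.1,"dz":-0.1,"spin":0},{"dx":9.85,"dy":0.1,"dz":-0.1,"spin":0},{"dx":9.85,"dy":0.1,"dz":-0.1,"spin":0}]' 65; python3 -m crank '[{"dx":0,"dy":0,"dz":0,"spin":0},{"dx":0,"dy":0,"dz":0,"spin":0},{"dx":0,"dy":0,"dz":0,"spin":0},{"dx":0,"dy":0,"dz":0,"spin":0},{"dx":0,"dy":0,"dz":0,"spin":0},{"dx":0,"dy":0,"dz":0,"spin":0},{"dx":0,"dy":0,"dz":0,"spin":0},{"dx":0,"dy":0,"dz":0,"spin":0}]' 0;  python3 -c "
from h import *
st()"
```

```text
time: 12.43
tool_pos: [493.8, 42.7, 61.3]
tcp_rot: [-2.943, 1.57, 3.129]
contact_force: [0.5, 0.5, 0.5]
grip_width: 59.7
time: 13.1
tool_pos: [493.9, 42.7, 61.7]
tcp_rot: [0.1, 1.571, -0.111]
contact_force: [0.6, 0.8, 1.0]
grip_width: 17.6
t 13.1 tcp [493.92  42.67  61.65] y-axis ang 1.359 xax [ 0. -0. -1.] q [-0.07  0.45  1.79 -0.    0.9  -1.43] F [0.57 0.82 1.03] M [ 0.14 -0.14 -0.03] w 17.631601665613534
```

```bash
python3 -m crank '[{"dx":0,"dy":0,"dz":0.05,"spin":0.1},{"dx":0,"dy":0,"dz":0.1,"spin":0.2},{"dx":0,"dy":0,"dz":0.1,"spin":0.3},{"dx":0,"dy":0,"dz":0.1,"spin":0.4},{"dx":0,"dy":0,"dz":0.1,"spin":0.5},{"dx":0,"dy":0,"dz":0.1,"spin":0.6},{"dx":0,"dy":0,"dz":0.1,"spin":0.7},{"dx":0,"dy":0,"dz":0.1,"spin":0.8},{"dx":0,"dy":0,"dz":0.1,"spin":0.9},{"dx":0,"dy":0,"dz":0.1,"spin":1.0},{"dx":0,"dy":0,"dz":0.1,"spin":1.1},{"dx":0,"dy":0,"dz":0.1,"spin":1.2},{"dx":0,"dy":0,"dz":0.1,"spin":1.3},{"dx":0,"dy":0,"dz":0.1,"spin":1.4}]' 0;  python3 -c "
from h import *
st()"; python3 -m crank '[{"dx":0,"dy":0,"dz":0,"spin":0.1},{"dx":0,"dy":0,"dz":0,"spin":0.2},{"dx":0,"dy":0,"dz":0,"spin":0.3},{"dx":0,"dy":0,"dz":0,"spin":0.35},{"dx":0,"dy":0,"dz":0,"spin":0.35}]' 0;  python3 -c "
from h import *
st()"
```

```text
time: 14.27
tool_pos: [496.4, 43.1, 62.1]
tcp_rot: [1.866, 1.567, 0.25]
contact_force: [3.4, 3.5, 1.8]
grip_width: 17.5
t 14.27 tcp [496.38  43.13  62.05] y-axis ang -0.046 xax [ 0.  0. -1.] q [-0.07  0.45  1.78  0.    0.9  -0.02] F [3.4  3.49 1.83] M [ 0.82 -0.78  0.21] w 17.526073117886842
time: 14.68
tool_pos: [496.9, 42.9, 62.2]
tcp_rot: [2.093, 1.566, 0.129]
contact_force: [3.9, 2.2, 0.9]
grip_width: 17.8
t 14.68 tcp [496.91  42.93  62.19] y-axis ang -0.394 xax [ 0.  0. -1.] q [-0.07  0.45  1.78  0.    0.9   0.32] F [3.87 2.17 0.88] M [ 0.66 -0.83  0.11] w 17.783624656928946
```

```bash
python3 -m crank '[{"dx":0,"dy":0,"dz":0,"spin":0.07},{"dx":0,"dy":0,"dz":0,"spin":0.12}]' 0;  python3 -c "
from h import *
st()"; python3 -m crank '[{"dx":0,"dy":0,"dz":0,"spin":0.07},{"dx":0,"dy":0,"dz":0,"spin":0.12}]' 0;  python3 -c "
from h import *
st()"
```

```text
time: 14.85
tool_pos: [497.2, 42.8, 62.3]
tcp_rot: [2.159, 1.566, 0.074]
contact_force: [4.7, 2.3, -0.6]
grip_width: 17.4
t 14.85 tcp [497.16  42.8   62.25] y-axis ang -0.514 xax [ 0.01  0.   -1.  ] q [-0.07  0.45  1.78  0.    0.9   0.45] F [ 4.69  2.3  -0.55] M [ 0.42 -1.    0.2 ] w 17.367899995272214
time: 15.02
tool_pos: [497.4, 42.7, 62.3]
tcp_rot: [2.239, 1.565, 0.034]
contact_force: [6.1, 1.6, 0.3]
grip_width: 17.4
t 15.02 tcp [497.35  42.69  62.28] y-axis ang -0.634 xax [ 0.01  0.   -1.  ] q [-0.07  0.45  1.78  0.    0.9   0.57] F [6.07 1.63 0.31] M [ 0.31 -1.2   0.25] w 17.371835574653563
```

```bash
python3 -m crank '[{"dx":0,"dy":0,"dz":0,"spin":0.07},{"dx":0,"dy":0,"dz":0,"spin":0.12},{"dx":0,"dy":0,"dz":0,"spin":0.15}]' 0;  python3 - <<'E'
from h import *
st()
c,T=wrist()
cv2.imwrite("pics/w10.png",c["frame"])
E
```

```text
time: 15.27
tool_pos: [497.6, 42.5, 62.4]
tcp_rot: [2.324, 1.565, -0.03]
contact_force: [5.3, 0.7, -0.0]
grip_width: 17.5
t 15.27 tcp [497.63  42.47  62.36] y-axis ang -0.783 xax [ 0.01 -0.   -1.  ] q [-0.07  0.45  1.78  0.    0.9   0.71] F [ 5.3   0.71 -0.03] M [ 0.19 -1.24  0.27] w 17.463259404416743
```

View pics/w10.png

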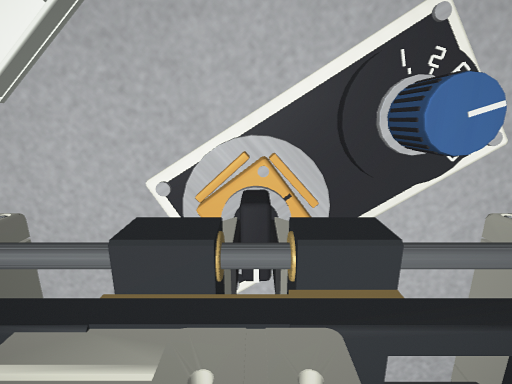

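Run:
```python
from h import *
c,T=wrist()
crop(c,"w10d",258,180,120,90,6)
```

```text
(no output)
```

View pics/w10d.png

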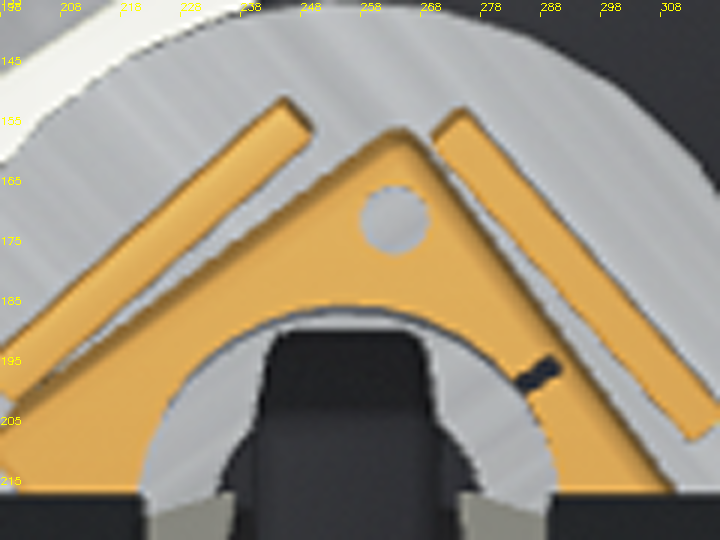

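Run:
```python
from h import *
c,T=wrist()
k=(198,135,6)
print("nest");centre(edge(c,T,(432,140),(693,440),47,*k),edge(c,T,(312,130),(20,400),47,*k),34.5,(496,41))
print("foot");centre(edge(c,T,(435,158),(672,490),54,*k),edge(c,T,(375,142),(30,390),54,*k),32,(496,41))
st()
```

```text
nest
centre [496.76  41.43] yaws [-1.63  3.1 ] [1.51 1.53]
foot
centre [496.16  42.15] yaws [-1.73  2.98] [1.42 1.41]
t 15.42 tcp [497.43  42.62  62.34] y-axis ang -0.781 xax [ 0.01  0.   -1.  ] q [-0.07  0.45  1.78  0.    0.9   0.71] F [5.8  1.98 1.27] M [ 0.43 -1.08  0.03] w 17.68674538039053
```

```bash
python3 -m crank '[{"dx":-1,"dy":0,"dz":0,"spin":0},{"dx":-3,"dy":0,"dz":0,"spin":0},{"dx":-6,"dy":0,"dz":0,"spin":0},{"dx":-6,"dy":0,"dz":0,"spin":0},{"dx":-6,"dy":0,"dz":0,"spin":0}]' 0;  python3 - <<'E'
from h import *
st();plan(540,374,120,-0.644)
c,T=wrist()
cv2.imwrite("pics/w11.png",c["frame"])
E
```

```text
time: 15.83
tool_pos: [495.3, 42.3, 122.7]
tcp_rot: [2.211, 1.568, -0.141]
contact_force: [-0.1, 0.4, -3.8]
grip_width: 17.8
t 15.83 tcp [495.35  42.33 122.69] y-axis ang -0.781 xax [ 0. -0. -1.] q [-0.07  0.37  1.72 -0.    1.05  0.71] F [-0.07  0.41 -3.77] M [-0.02 -0.02  0.01] w 17.841602784472315
now [495.35  42.33 122.69] yaw -0.781
dx 0.27 dy -20.18 dz -26.70 spin -3.279  q6end -1.89 rows>=26.2
dx 0.27 dy -20.18 dz -26.70 spin -0.137  q6end 1.25 rows>=8.0
```

View pics/w11.png

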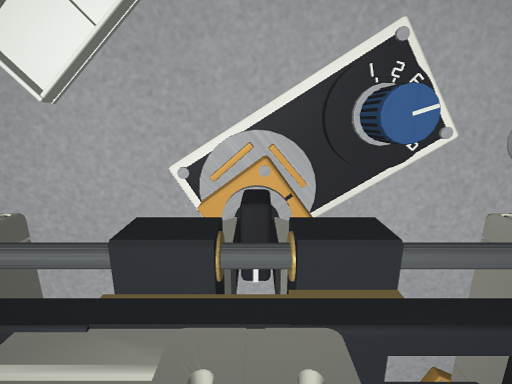

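```bash
python3 -m crank '[{"dx":0,"dy":-1,"dz":-1.3,"spin":-0.01},{"dx":0,"dy":-3,"dz":-4,"spin":-0.02},{"dx":0,"dy":-5,"dz":-6.6,"spin":-0.04},{"dx":0,"dy":-7,"dz":-9.3,"spin":-0.05},{"dx":0,"dy":-9,"dz":-11.9,"spin":-0.06},{"dx":0,"dy":-11,"dz":-14.6,"spin":-0.07},{"dx":0,"dy":-13,"dz":-17.2,"spin":-0.08},{"dx":0,"dy":-15,"dz":-19.9,"spin":-0.1},{"dx":0,"dy":-17,"dz":-22.5,"spin":-0.11},{"dx":0,"dy":-18.7,"dz":-24.7,"spin":-0.12},{"dx":0.2,"dy":-19.7,"dz":-26,"spin":-0.14},{"dx":0.2,"dy":-20.2,"dz":-26.7,"spin":-0.14},{"dx":0.2,"dy":-20.2,"dz":-26.7,"spin":-0.14},{"dx":0.2,"dy":-20.2,"dz":-26.7,"spin":-0.14}]' 0;  python3 - <<'E'
from h import *
st()
c,T=wrist()
cv2.imwrite("pics/w12.png",c["frame"])
E
```

```text
time: 17.05
tool_pos: [538.6, 373.3, 118.0]
tcp_rot: [-0.234, 1.568, -2.446]
contact_force: [-0.2, 0.2, -2.8]
grip_width: 17.6
t 17.05 tcp [538.6  373.28 118.01] y-axis ang -0.641 xax [-0. -0. -1.] q [ 0.49  0.65  1.24 -0.    1.25  1.13] F [-0.23  0.15 -2.78] M [-0.04 -0.07 -0.06] w 17.585938870264382
```

View pics/w12.png

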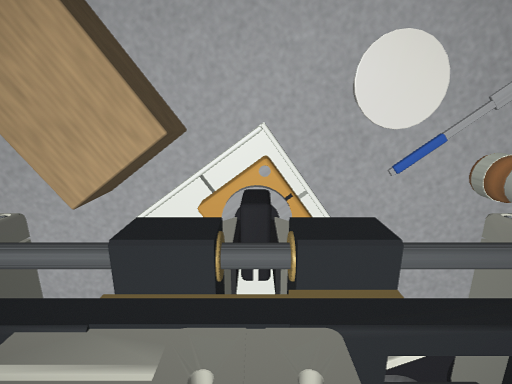

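Run:
```python
from h import *
c,T=wrist()
u0,v0,s=190,120,6
im=cv2.resize(c["frame"][v0:v0+100,u0:u0+130],None,fx=s,fy=s,interpolation=2)
sq(c,T,(539.2,373.5),-0.018,40,22,(0,255,0),im,u0,v0,s)
sq(c,T,(539.2,373.5),-0.018,45,22,(0,255,0),im,u0,v0,s)
sq(c,T,(538,373),-0.018,32,109.7,(0,0,255),im,u0,v0,s)
cv2.imwrite("pics/w12o.png",im)
```

```text
(no output)
```

View pics/w12o.png

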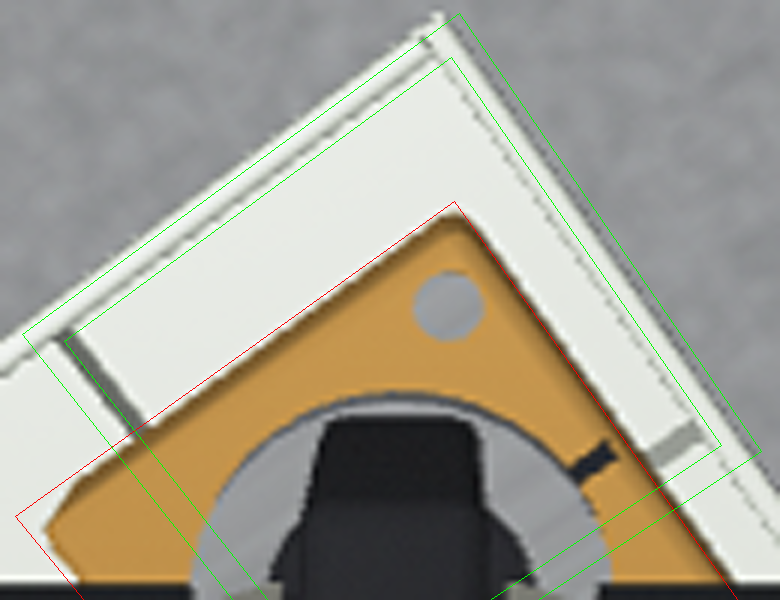

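```bash
python3 -m crank '[{"dx":2.5,"dy":0,"dz":0,"spin":0},{"dx":5,"dy":0,"dz":0,"spin":0},{"dx":7,"dy":0,"dz":0,"spin":0},{"dx":8,"dy":0,"dz":0,"spin":0},{"dx":8.5,"dy":0,"dz":0,"spin":0},{"dx":8.6,"dy":0,"dz":0,"spin":0},{"dx":8.6,"dy":0,"dz":0,"spin":0}]' 0;  python3 -c "
from h import *
st()"
```

```text
time: 17.73
tool_pos: [540.1, 374.1, 34.4]
tcp_rot: [2.611, 1.569, 0.399]
contact_force: [-0.1, 0.1, -2.8]
grip_width: 17.4
t 17.73 tcp [540.06 374.13  34.43] y-axis ang -0.642 xax [ 0.  0. -1.] q [ 0.49  0.73  1.33 -0.    1.08  1.13] F [-0.08  0.12 -2.79] M [-0.03 -0.03  0.03] w 17.430896532524653
```

```bash
python3 -m crank '[{"dx":0.2,"dy":0,"dz":0,"spin":0},{"dx":0.32,"dy":0,"dz":0,"spin":0},{"dx":0.32,"dy":0,"dz":0,"spin":0}]' 0;  python3 -c "
from h import *
st()"; python3 -m crank '[{"dx":0,"dy":0,"dz":0,"spin":0},{"dx":0,"dy":0,"dz":0,"spin":0},{"dx":0,"dy":0,"dz":0,"spin":0},{"dx":0,"dy":0,"dz":0,"spin":0},{"dx":-3,"dy":0,"dz":0,"spin":0},{"dx":-7,"dy":0,"dz":0,"spin":0},{"dx":-11,"dy":0,"dz":0,"spin":0},{"dx":-14,"dy":0,"dz":0,"spin":0},{"dx":-15,"dy":0,"dz":0,"spin":0},{"dx":-15,"dy":0,"dz":0,"spin":0}]' 50;  python3 - <<'E'
from h import *
st()
c,T=wrist()
cv2.imwrite("pics/w13.png",c["frame"])
c=capture("top");cv2.imwrite("pics/t13.png",c["frame"]);crop(c,"t13h",382,205,130,120,6)
E
```

```text
time: 17.98
tool_pos: [540.4, 374.8, 31.7]
tcp_rot: [2.643, 1.568, 0.431]
contact_force: [1.3, -0.5, 1.6]
grip_width: 17.6
t 17.98 tcp [540.38 374.77  31.7 ] y-axis ang -0.641 xax [ 0.  0. -1.] q [ 0.49  0.74  1.33 -0.    1.07  1.13] F [ 1.29 -0.49  1.64] M [-0.03 -0.19  0.01] w 17.567149251378012
time: 18.82
tool_pos: [540.7, 375.1, 184.0]
tcp_rot: [2.696, 1.564, 0.485]
contact_force: [0.1, 0.3, 0.3]
grip_width: 45.9
t 18.82 tcp [540.71 375.08 184.04] y-axis ang -0.641 xax [ 0.01  0.   -1.  ] q [ 0.49  0.6   1.15 -0.    1.39  1.13] F [0.1  0.31 0.29] M [-0.01 -0.03  0.03] w 45.933995342900495
```

View pics/w13.png

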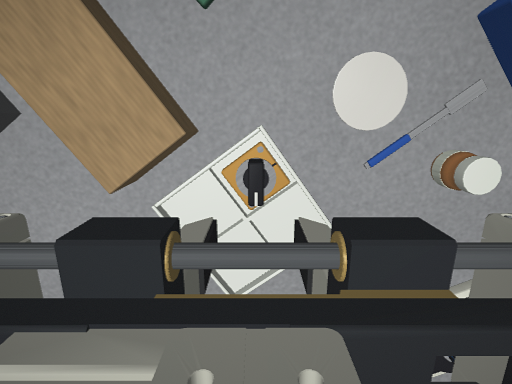

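View pics/t13h.png

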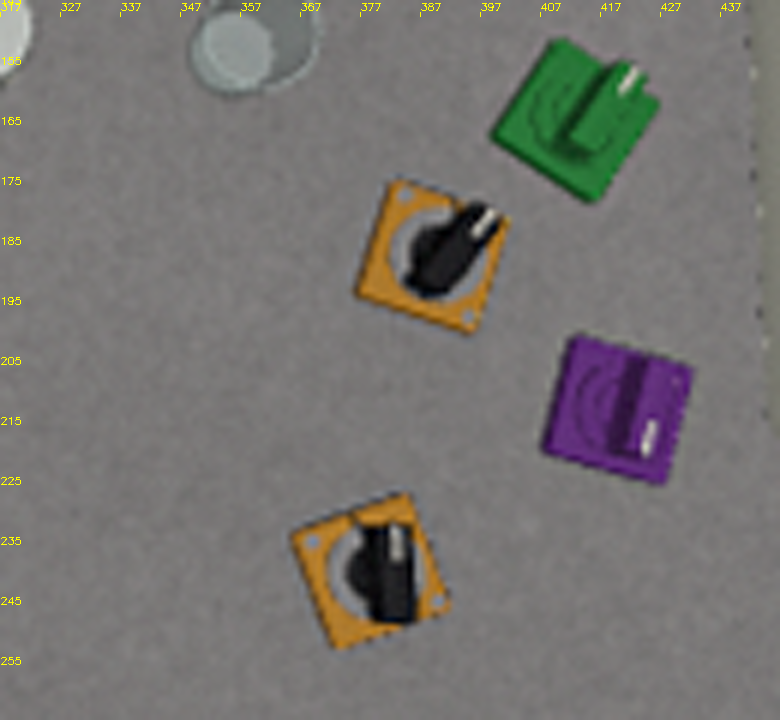

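```bash
python3 -c "
from h import *
c=capture('top')
for q in ([(392,178),(508,217),(474,332),(357,294)],[(290,535),(408,493),(448,607),(337,648)]): quad(c,None,q,18,317,145,6)
plan(467,-340,180,1.53)"
```

```text
ctr [ 629.09 -378.27   18.  ] sides [np.float64(62.9), np.float64(62.5), np.float64(63.0), np.float64(63.3)] yaws [np.float64(-1.911), np.float64(2.819), np.float64(1.242), np.float64(-0.325)]
ctr [ 467.55 -340.59   18.  ] sides [np.float64(64.6), np.float64(61.1), np.float64(60.9), np.float64(61.8)] yaws [np.float64(-1.245), np.float64(-2.836), np.float64(1.906), np.float64(0.367)]
now [538.31 373.71 177.97] yaw -0.641
dx -0.04 dy 36.97 dz 61.47 spin 0.971  q6end 0.98 rows>=17.2
dx -0.04 dy 36.97 dz 61.47 spin -2.171  q6end -2.16 rows>=17.4
```

```bash
python3 -m crank '[{"dx":0,"dy":1.5,"dz":2.5,"spin":-0.1},{"dx":0,"dy":3.5,"dz":5.8,"spin":-0.22},{"dx":0,"dy":5.5,"dz":9.1,"spin":-0.34},{"dx":0,"dy":7.5,"dz":12.5,"spin":-0.46},{"dx":0,"dy":9.5,"dz":15.8,"spin":-0.58},{"dx":0,"dy":11.5,"dz":19.1,"spin":-0.7},{"dx":0,"dy":13.5,"dz":22.4,"spin":-0.82},{"dx":0,"dy":15.5,"dz":25.8,"spin":-0.94},{"dx":0,"dy":17.5,"dz":29.1,"spin":-1.06},{"dx":0,"dy":19.5,"dz":32.4,"spin":-1.18},{"dx":0,"dy":21.5,"dz":35.7,"spin":-1.3},{"dx":0,"dy":23.5,"dz":39,"spin":-1.42},{"dx":0,"dy":25.5,"dz":42.4,"spin":-1.54},{"dx":0,"dy":27.5,"dz":45.7,"spin":-1.66},{"dx":0,"dy":29.5,"dz":49,"spin":-1.78},{"dx":0,"dy":31.5,"dz":52.3,"spin":-1.9},{"dx":0,"dy":33.5,"dz":55.7,"spin":-2.02},{"dx":0,"dy":35.3,"dz":58.6,"spin":-2.12},{"dx":0,"dy":36.5,"dz":60.7,"spin":-2.17},{"dx":0,"dy":37,"dz":61.5,"spin":-2.17}]' 50;  python3 -m crank '[{"dx":0,"dy":0,"dz":0,"spin":0},{"dx":0,"dy":0,"dz":0,"spin":0},{"dx":0,"dy":0,"dz":0,"spin":0}]'
python3 - <<'E'
from h import *
st()
c,T=wrist()
cv2.imwrite("pics/w14.png",c["frame"]);crop(c,"w14d",254,170,90,90,8)
E
```

```text
time: 20.63
tool_pos: [466.0, -344.3, 177.4]
tcp_rot: [2.899, 1.567, 2.86]
contact_force: [-0.6, -0.1, -1.1]
grip_width: 46.0
time: 20.88
tool_pos: [468.0, -338.1, 179.3]
tcp_rot: [2.25, 1.568, 2.208]
contact_force: [0.0, 0.3, 0.0]
grip_width: 45.9
t 20.88 tcp [ 467.97 -338.06  179.25] y-axis ang 1.529 xax [-0.  0. -1.] q [-0.76  0.46  1.41  0.    1.28 -2.29] F [0.01 0.33 0.05] M [ 0.1  -0.2  -0.05] w 45.907730859474846
```

View pics/w14.png

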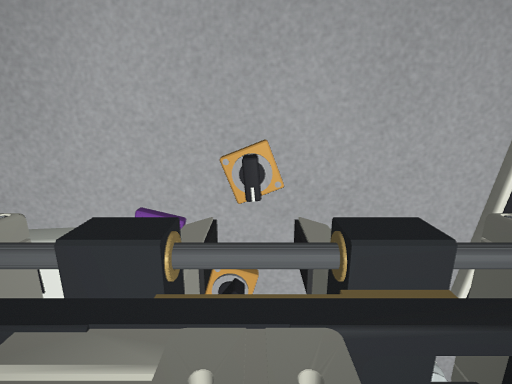

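View pics/w14d.png

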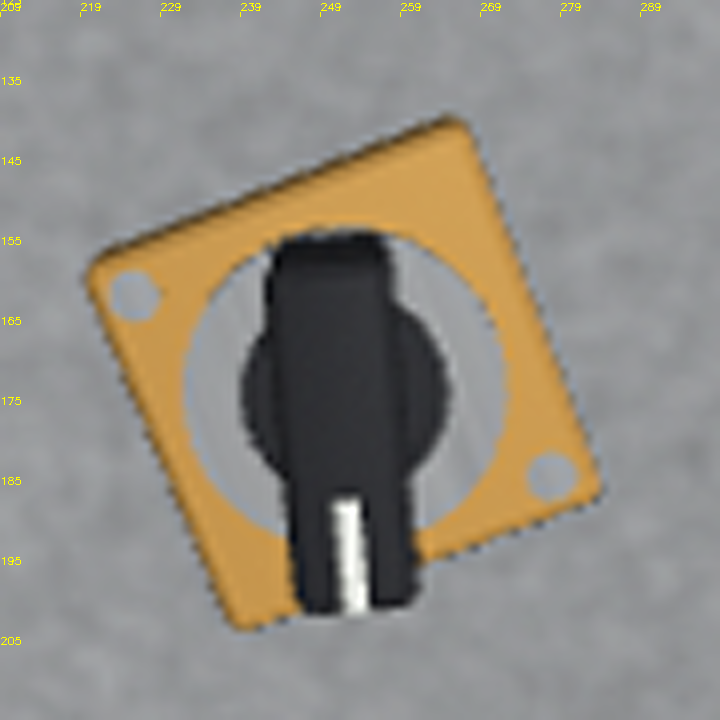

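Run:
```python
from h import *
c,T=wrist()
k=(209,125,8)
H=quad(c,T,[(88,266),(466,118),(603,495),(237,630)],18,*k)
B=quad(c,T,[(272,275),(386,275),(414,605),(292,608)],60,*k)
A=edge(c,T,(329,275),(353,606),60,*k);d=A[1]-A[0];by=np.arctan2(d[1],d[0]);print("bar yaw",by)
plan(H.mean(0)[0],H.mean(0)[1],27,by+np.pi/2)
```

```text
ctr [ 465.96 -340.32   18.  ] sides [np.float64(61.9), np.float64(62.5), np.float64(62.0), np.float64(62.3)] yaws [np.float64(1.899), np.float64(0.321), np.float64(-1.247), np.float64(-2.822)]
ctr [ 466.66 -341.04   60.  ] sides [np.float64(15.4), np.float64(46.5), np.float64(17.1), np.float64(46.8)] yaws [np.float64(1.529), np.float64(0.045), np.float64(-1.587), np.float64(-3.134)]
bar yaw 0.02640667805786325
now [ 468.43 -338.1   180.09] yaw 1.530
dx 15.31 dy -0.24 dz -0.23 spin 3.075  q6end 0.91 rows>=24.6
dx 15.31 dy -0.24 dz -0.23 spin -0.067  q6end -2.23 rows>=3.7
```

```bash
python3 -m crank '[{"dx":3,"dy":-0.2,"dz":-0.2,"spin":-0.06},{"dx":7,"dy":-0.27,"dz":-0.22,"spin":-0.065},{"dx":11,"dy":-0.27,"dz":-0.22,"spin":-0.065},{"dx":13.5,"dy":-0.27,"dz":-0.22,"spin":-0.065},{"dx":14.8,"dy":-0.27,"dz":-0.22,"spin":-0.065},{"dx":15.3,"dy":-0.27,"dz":-0.22,"spin":-0.065},{"dx":15.3,"dy":-0.27,"dz":-0.22,"spin":-0.065},{"dx":15.3,"dy":-0.27,"dz":-0.22,"spin":-0.065}]' 50; python3 -m crank '[{"dx":0,"dy":0,"dz":0,"spin":0},{"dx":0,"dy":0,"dz":0,"spin":0},{"dx":0,"dy":0,"dz":0,"spin":0},{"dx":0,"dy":0,"dz":0,"spin":0},{"dx":0,"dy":0,"dz":0,"spin":0},{"dx":0,"dy":0,"dz":0,"spin":0},{"dx":0,"dy":0,"dz":0,"spin":0}]' 0;  python3 -c "
from h import *
st()"; python3 -m crank '[{"dx":-1,"dy":0,"dz":0,"spin":0},{"dx":-3,"dy":0,"dz":0,"spin":0},{"dx":-6,"dy":0,"dz":0,"spin":0},{"dx":-7.5,"dy":0,"dz":0,"spin":0},{"dx":-7.5,"dy":0,"dz":0,"spin":0}]' 0
python3 - <<'E'
from h import *
st();plan(496.5,41.8,102,1.597-0.39)
c,T=wrist()
cv2.imwrite("pics/w15.png",c["frame"])
E
```

```text
time: 21.65
tool_pos: [466.6, -342.4, 28.3]
tcp_rot: [-0.809, 1.569, -0.785]
contact_force: [0.4, -1.0, 0.2]
grip_width: 46.2
time: 22.23
tool_pos: [465.9, -342.6, 27.7]
tcp_rot: [-0.7, 1.57, -0.677]
contact_force: [-1.0, 0.8, 3.9]
grip_width: 17.6
t 22.23 tcp [ 465.94 -342.65   27.72] y-axis ang 1.594 xax [ 0. -0. -1.] q [-0.77  0.62  1.58  0.    0.94 -2.36] F [-0.99  0.81  3.87] M [ 0.25 -0.08 -0.03] w 17.57924116382189
time: 22.65
tool_pos: [467.4, -344.1, 106.2]
tcp_rot: [-0.806, 1.564, -0.783]
contact_force: [0.4, -0.5, -1.9]
grip_width: 17.7
t 22.65 tcp [ 467.37 -344.09  106.23] y-axis ang 1.594 xax [ 0. -0. -1.] q [-0.77  0.52  1.51 -0.    1.1  -2.36] F [ 0.42 -0.48 -1.85] M [ 0.02 -0.18  0.01] w 17.655568719765043
now [ 467.37 -344.09  106.23] yaw 1.594
dx 0.25 dy 38.51 dz 3.81 spin 3.529  q6end 2.02 rows>=28.2
dx 0.25 dy 38.51 dz 3.81 spin 0.387  q6end -1.12 rows>=9.3
```

View pics/w15.png

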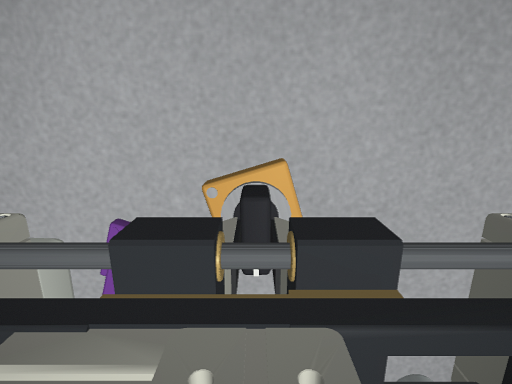

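```bash
python3 -m crank '[{"dx":0,"dy":1.5,"dz":0.1,"spin":0.02},{"dx":0,"dy":4.5,"dz":0.4,"spin":0.05},{"dx":0,"dy":8,"dz":0.8,"spin":0.08},{"dx":0,"dy":12,"dz":1.2,"spin":0.12},{"dx":0,"dy":16,"dz":1.6,"spin":0.16},{"dx":0,"dy":20,"dz":2,"spin":0.2},{"dx":0,"dy":24,"dz":2.4,"spin":0.24},{"dx":0,"dy":28,"dz":2.8,"spin":0.28},{"dx":0,"dy":32,"dz":3.2,"spin":0.32},{"dx":0,"dy":35.5,"dz":3.5,"spin":0.35},{"dx":0,"dy":37.7,"dz":3.7,"spin":0.37},{"dx":0.2,"dy":38.5,"dz":3.8,"spin":0.375},{"dx":0.2,"dy":38.5,"dz":3.8,"spin":0.375},{"dx":0.2,"dy":38.5,"dz":3.8,"spin":0.375},{"dx":0.2,"dy":38.5,"dz":3.8,"spin":0.375}]' 0
python3 - <<'E'
from h import *
st()
c,T=wrist()
u0,v0,s=190,125,6
im=cv2.resize(c["frame"][v0:v0+110,u0:u0+130],None,fx=s,fy=s,interpolation=2);cv2.imwrite("pics/w16r.png",im)
foot3(c,T,0,-0.30,im,u0,v0,s,(255,0,0))
sq(c,T,(496.5,41.8),-0.05,34.5,47,(0,255,0),im,u0,v0,s)
cv2.imwrite("pics/w16.png",im)
E
```

```text
time: 23.95
tool_pos: [494.4, 42.0, 99.6]
tcp_rot: [-2.459, 1.569, -2.811]
contact_force: [1.2, -1.3, -3.8]
grip_width: 17.3
t 23.95 tcp [494.44  42.04  99.64] y-axis ang 1.218 xax [-0. -0. -1.] q [-0.07  0.4   1.74 -0.    1.   -1.29] F [ 1.24 -1.3  -3.77] M [ 0.06 -0.12  0.02] w 17.308964984332935
```

View pics/w16.png

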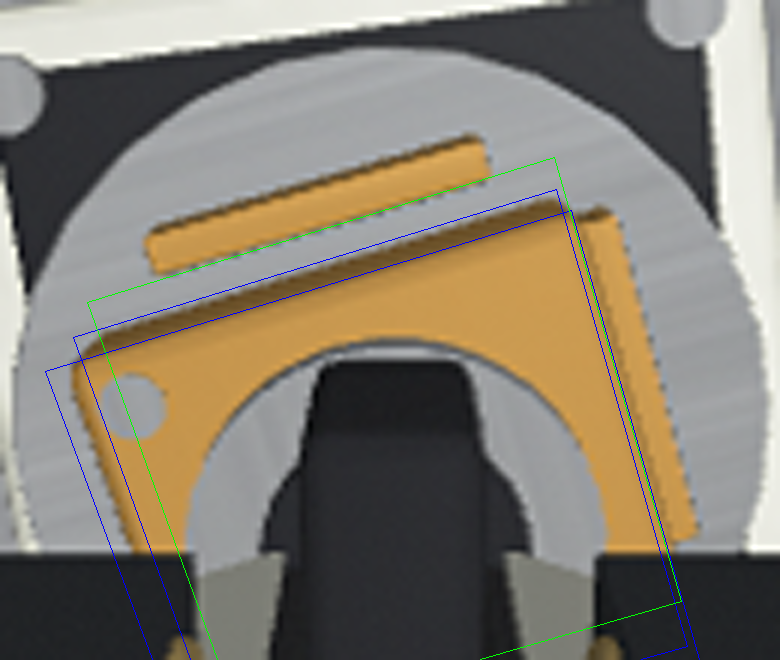

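Run:
```python
from h import *
c,T=wrist()
k=(190,125,6)
print("nest");centre(edge(c,T,(155,275),(490,180),47,*k),edge(c,T,(583,225),(670,535),47,*k),34.5,(496,41))
zf=T[2,3]-27.7+18
print("foot");centre(edge(c,T,(110,350),(545,220),zf,*k),edge(c,T,(573,225),(662,550),zf,*k),32,(496,41))
print("foot L");centre(edge(c,T,(110,350),(545,220),zf,*k),edge(c,T,(77,390),(135,550),zf,*k),32,(496,41))
```

```text
nest
centre [496.6   42.77] yaws [ 1.5  -0.06] [1.5  1.52]
foot
centre [494.72  41.31] yaws [ 1.51 -0.06] [1.51 1.51]
foot L
centre [494.9   44.34] yaws [ 1.51 -0.06] [1.51 1.51]
```

View pics/w16r.png

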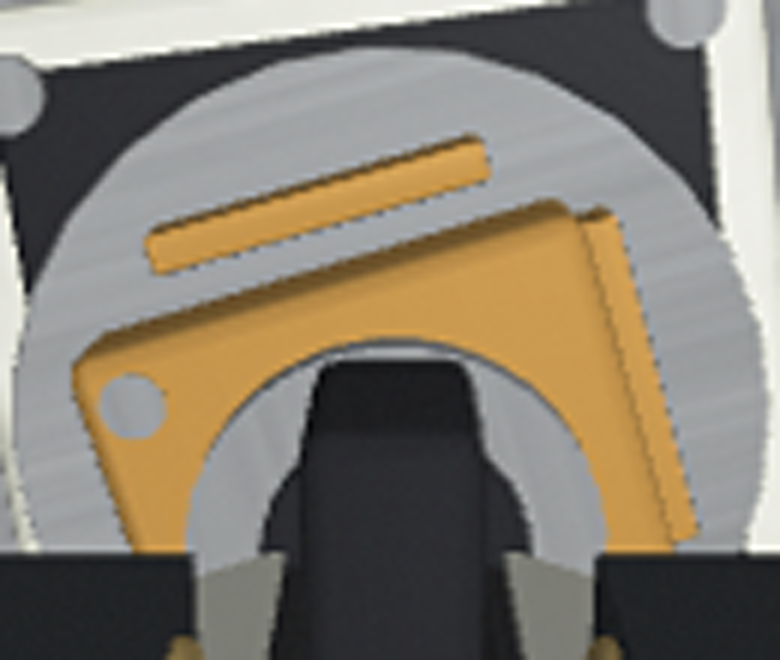

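```bash
python3 -m crank '[{"dx":0.8,"dy":0.03,"dz":0.1,"spin":0},{"dx":1.6,"dy":0.06,"dz":0.17,"spin":0},{"dx":2.1,"dy":0.06,"dz":0.17,"spin":0},{"dx":2.1,"dy":0.06,"dz":0.17,"spin":0},{"dx":2.1,"dy":0.06,"dz":0.17,"spin":0}]' 0
python3 - <<'E'
from h import *
st()
c,T=wrist()
u0,v0,s=190,125,6
im=cv2.resize(c["frame"][v0:v0+110,u0:u0+130],None,fx=s,fy=s,interpolation=2);cv2.imwrite("pics/w17.png",im)
E
```

```text
time: 24.47
tool_pos: [496.2, 43.1, 78.7]
tcp_rot: [-2.785, 1.569, -3.137]
contact_force: [1.1, -0.8, -2.1]
grip_width: 17.5
t 24.47 tcp [496.23  43.07  78.67] y-axis ang 1.219 xax [-0. -0. -1.] q [-0.07  0.43  1.76 -0.    0.95 -1.29] F [ 1.08 -0.8  -2.1 ] M [ 0.08 -0.13  0.03] w 17.474031126593225
```

View pics/w17.png

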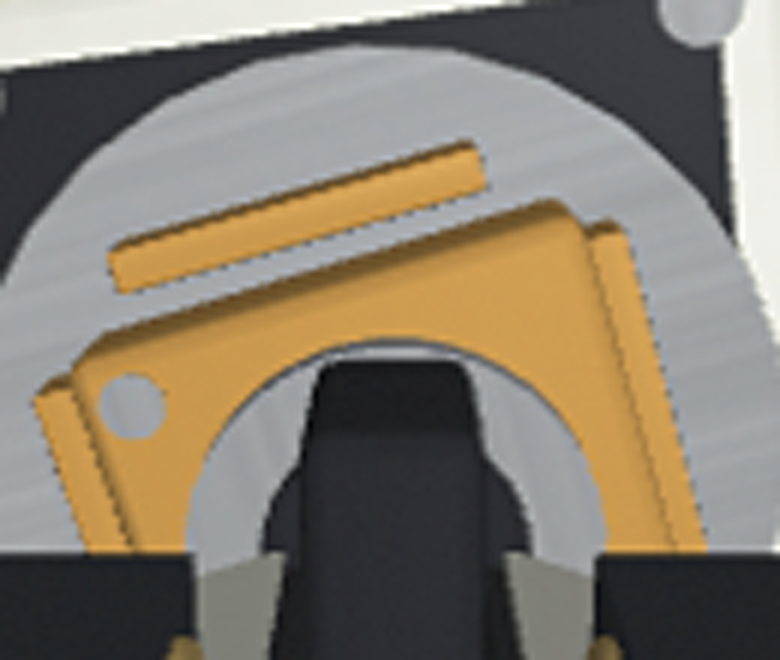

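```bash
python3 -m crank '[{"dx":0.2,"dy":0,"dz":-0.1,"spin":0},{"dx":0.5,"dy":0,"dz":-0.1,"spin":0},{"dx":0.8,"dy":0,"dz":-0.1,"spin":0},{"dx":1.1,"dy":0,"dz":-0.1,"spin":0},{"dx":1.4,"dy":0,"dz":-0.1,"spin":0},{"dx":1.5,"dy":0,"dz":-0.1,"spin":0},{"dx":1.5,"dy":0,"dz":-0.1,"spin":0}]' 0
python3 - <<'E'
from h import *
st()
c,T=wrist()
u0,v0,s=190,125,6
im=cv2.resize(c["frame"][v0:v0+110,u0:u0+130],None,fx=s,fy=s,interpolation=2);cv2.imwrite("pics/w18.png",im)
E
```

```text
time: 25.1
tool_pos: [497.3, 38.6, 68.1]
tcp_rot: [-0.705, 1.561, -1.054]
contact_force: [-9.0, -22.0, 30.9]
grip_width: 17.5
t 25.1 tcp [497.35  38.6   68.13] y-axis ang 1.221 xax [ 0.   -0.01 -1.  ] q [-0.07  0.44  1.78 -0.01  0.91 -1.29] F [ -8.95 -21.98  30.93] M [-3.93  1.75  0.06] w 17.479822512421986
```

View pics/w18.png

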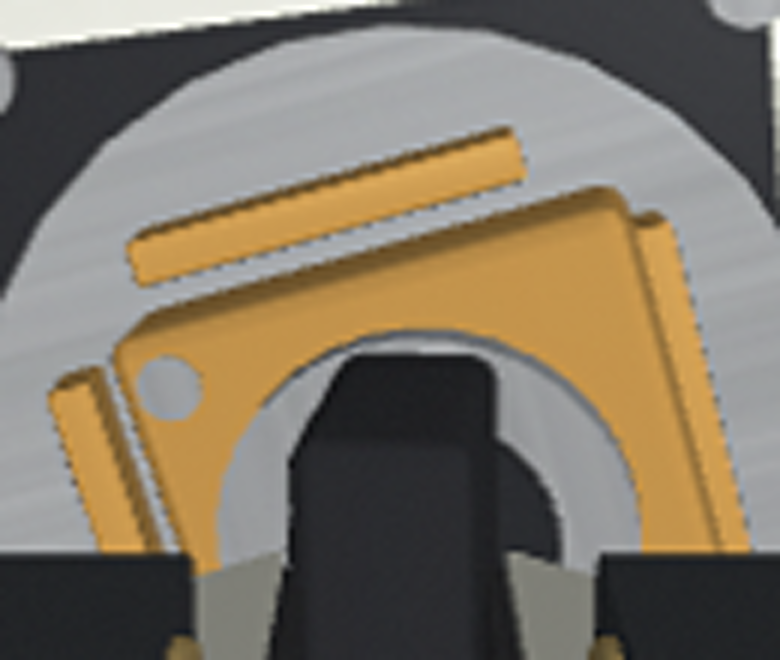

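```bash
python3 -m crank '[{"dx":-0.6,"dy":0,"dz":0,"spin":0},{"dx":-1.4,"dy":0,"dz":0,"spin":0},{"dx":-1.8,"dy":0,"dz":0,"spin":0},{"dx":-1.8,"dy":0,"dz":0,"spin":0},{"dx":-1.8,"dy":0,"dz":0,"spin":0}]' 0
python3 - <<'E'
from h import *
st()
c,T=wrist()
u0,v0,s=190,125,6
im=cv2.resize(c["frame"][v0:v0+110,u0:u0+130],None,fx=s,fy=s,interpolation=2);cv2.imwrite("pics/w19r.png",im)
for t,col in ((0.0,(255,0,0)),(0.08,(0,0,255))): foot3(c,T,t,-0.30,im,u0,v0,s,col)
cv2.imwrite("pics/w19.png",im)
E
```

```text
time: 25.57
tool_pos: [495.6, 44.0, 82.1]
tcp_rot: [2.339, 1.571, 1.988]
contact_force: [-0.4, 0.5, -2.9]
grip_width: 17.5
t 25.57 tcp [495.64  43.96  82.11] y-axis ang 1.22 xax [-0.  0. -1.] q [-0.07  0.42  1.76  0.    0.96 -1.29] F [-0.41  0.51 -2.87] M [ 0.06 -0.15 -0.01] w 17.471040933787812
```

View pics/w19.png

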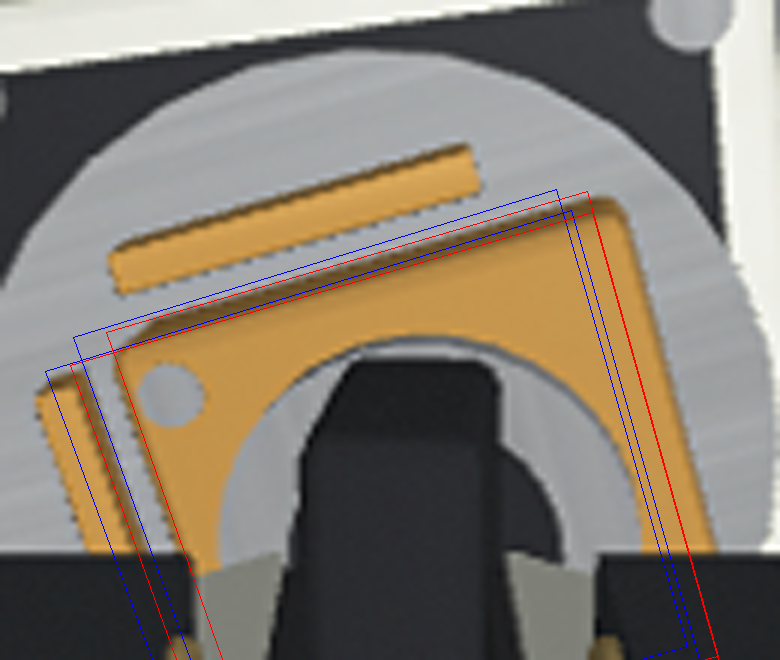

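Run:
```python
from h import *
c,T=wrist()
u0,v0,s=190,125,6
im=cv2.imread("pics/w19r.png")
for t,col in ((0.14,(255,0,0)),(0.18,(0,0,255))):
    o=foot3(c,T,t,-0.30,im,u0,v0,s,col);print(t,o[4:].mean(0),o[4:])
cv2.imwrite("pics/w19b.png",im)
k=(190,125,6)
print("nest");centre(edge(c,T,(120,295),(480,188),47,*k),edge(c,T,(87,378),(142,548),47,*k),34.5,(496,41))
```

```text
0.14 [497.58  49.97  55.27] [[531.05  79.92  60.83]
 [467.2   83.37  58.25]
 [464.11  20.02  49.71]
 [527.97  16.56  52.3 ]]
0.18 [498.21  51.67  55.56] [[531.59  81.38  62.71]
 [467.78  84.95  59.37]
 [464.82  21.96  48.42]
 [528.64  18.39  51.75]]
nest
centre [495.7   43.47] yaws [ 1.51 -0.09] [1.51 1.48]
```

View pics/w19b.png

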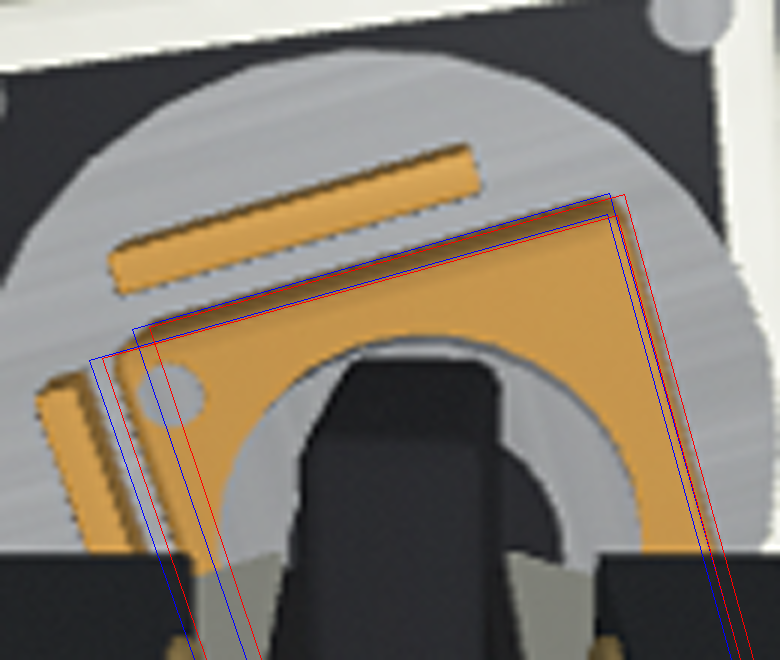

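```bash
python3 -m crank '[{"dx":0,"dy":-0.4,"dz":0.07,"spin":0},{"dx":0,"dy":-0.75,"dz":0.14,"spin":0},{"dx":0.3,"dy":-0.75,"dz":0.14,"spin":0},{"dx":0.3,"dy":-0.75,"dz":0.14,"spin":0},{"dx":0.3,"dy":-0.75,"dz":0.14,"spin":0}]' 0
python3 - <<'E'
from h import *
st()
c,T=wrist()
u0,v0,s=190,125,6
im=cv2.resize(c["frame"][v0:v0+110,u0:u0+130],None,fx=s,fy=s,interpolation=2);cv2.imwrite("pics/w20r.png",im)
o=foot3(c,T,0.15,-0.30,im,u0,v0,s,(255,0,0));print(o[4:].mean(0),o[4:,2])
cv2.imwrite("pics/w20.png",im)
E
```

```text
time: 26.08
tool_pos: [494.2, 35.9, 78.9]
tcp_rot: [-2.836, 1.57, 3.096]
contact_force: [-0.2, 0.6, -2.7]
grip_width: 17.4
t 26.08 tcp [494.19  35.94  78.92] y-axis ang 1.219 xax [-0.  0. -1.] q [-0.08  0.43  1.77 -0.    0.95 -1.3 ] F [-0.16  0.59 -2.69] M [ 0.02 -0.14  0.01] w 17.363403144544154
[496.54  42.4   52.44] [58.39 55.62 46.48 49.26]
```

View pics/w20.png

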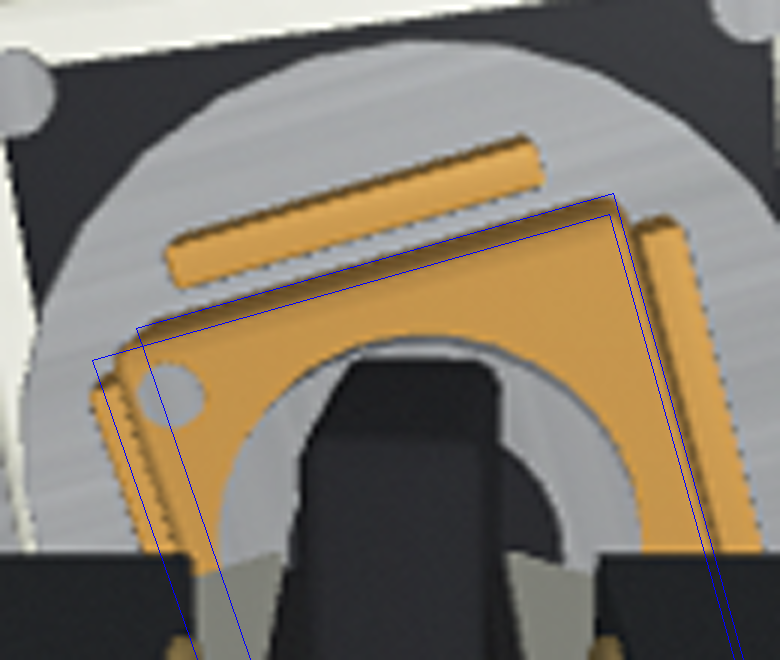

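```bash
python3 -m crank '[{"dx":0.2,"dy":0.1,"dz":-0.03,"spin":0},{"dx":0.5,"dy":0.1,"dz":-0.03,"spin":0},{"dx":0.8,"dy":0.1,"dz":-0.03,"spin":0},{"dx":0.9,"dy":0.1,"dz":-0.03,"spin":0},{"dx":0.9,"dy":0.1,"dz":-0.03,"spin":0}]' 0
python3 - <<'E'
from h import *
st()
c,T=wrist()
u0,v0,s=190,125,6
im=cv2.resize(c["frame"][v0:v0+110,u0:u0+130],None,fx=s,fy=s,interpolation=2);cv2.imwrite("pics/w21.png",im)
E
```

```text
time: 26.55
tool_pos: [494.2, 37.1, 69.8]
tcp_rot: [-2.757, 1.57, -3.109]
contact_force: [0.2, -0.5, -3.2]
grip_width: 17.7
t 26.55 tcp [494.18  37.13  69.82] y-axis ang 1.219 xax [-0. -0. -1.] q [-0.08  0.44  1.78 -0.    0.92 -1.3 ] F [ 0.24 -0.53 -3.19] M [ 0.05 -0.16 -0.01] w 17.745093410237654
```

View pics/w21.png

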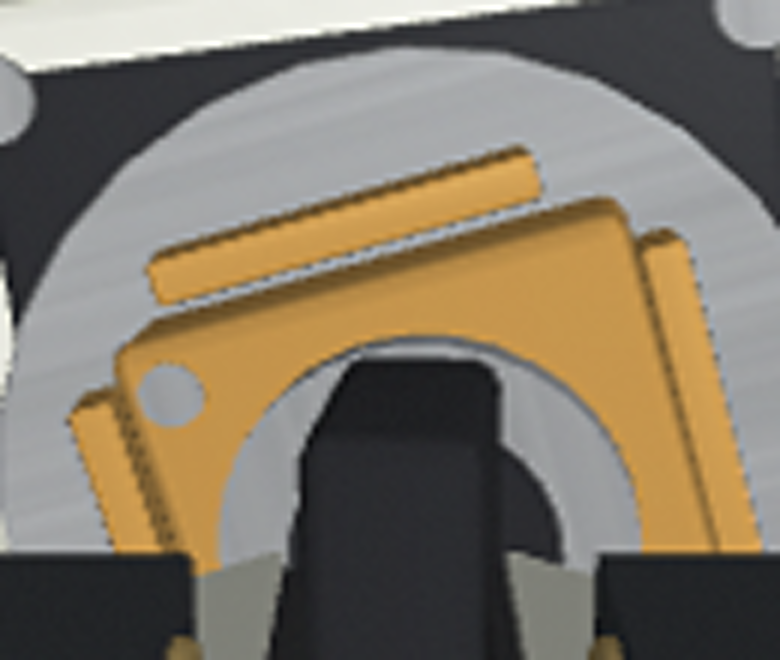

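```bash
python3 -m crank '[{"dx":0.1,"dy":0,"dz":0.05,"spin":0},{"dx":0.2,"dy":0,"dz":0.05,"spin":0},{"dx":0.2,"dy":0,"dz":0.05,"spin":0}]' 0
python3 -c "
from h import *
st()"; python3 -m crank '[{"dx":0,"dy":0,"dz":0,"spin":0},{"dx":0,"dy":0,"dz":0,"spin":0},{"dx":0,"dy":0,"dz":0,"spin":0},{"dx":0,"dy":0,"dz":0,"spin":0},{"dx":0,"dy":0,"dz":0,"spin":0},{"dx":0,"dy":0,"dz":0,"spin":0},{"dx":-3,"dy":0.4,"dz":0,"spin":0},{"dx":-6,"dy":0.7,"dz":0,"spin":0},{"dx":-9,"dy":0.7,"dz":0,"spin":0},{"dx":-9,"dy":0.7,"dz":0,"spin":0},{"dx":-9,"dy":0.7,"dz":0,"spin":0}]' 65
python3 - <<'E'
from h import *
st()
c,T=wrist()
cv2.imwrite("pics/w22.png",c["frame"]);crop(c,"w22d",255,175,110,90,7)
E
```

```text
time: 26.85
tool_pos: [495.0, 36.8, 68.2]
tcp_rot: [-1.021, 1.571, -1.373]
contact_force: [-0.7, 0.2, -2.5]
grip_width: 17.7
t 26.85 tcp [495.01  36.84  68.2 ] y-axis ang 1.219 xax [ 0. -0. -1.] q [-0.08  0.44  1.78 -0.    0.92 -1.3 ] F [-0.73  0.2  -2.48] M [ 0.01 -0.12 -0.01] w 17.66736047307513
time: 27.77
tool_pos: [498.4, 43.5, 159.9]
tcp_rot: [0.255, 1.567, -0.097]
contact_force: [0.2, -0.1, -0.6]
grip_width: 59.7
t 27.77 tcp [498.43  43.45 159.9 ] y-axis ang 1.219 xax [ 0. -0. -1.] q [-0.07  0.33  1.66 -0.    1.15 -1.29] F [ 0.24 -0.07 -0.63] M [ 0.09 -0.11 -0.04] w 59.710923514324165
```

View pics/w22d.png

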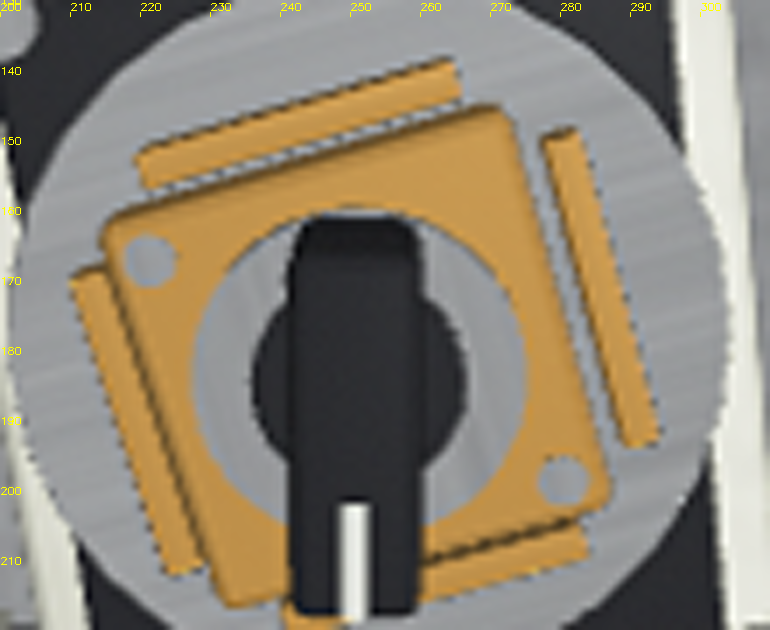

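Run:
```python
from h import *
c,T=wrist()
H=quad(c,T,[(103,226),(505,106),(610,503),(225,607)],54,200,130,7)
A=edge(c,T,(355,260),(354,610),96,200,130,7);d=A[1]-A[0];print("bar",A,np.arctan2(d[1],d[0]))
plan(H.mean(0)[0],H.mean(0)[1],62.5,1.219)
```

```text
ctr [493.53  41.34  54.  ] sides [np.float64(61.2), np.float64(62.2), np.float64(61.2), np.float64(61.4)] yaws [np.float64(1.508), np.float64(-0.077), np.float64(-1.646), np.float64(3.065)]
bar (array([471.76,  49.2 ,  96.  ]), array([515.42,  32.83,  96.  ])) -0.3586821600597083
now [496.79  43.47 157.6 ] yaw 1.219
dx 9.51 dy -0.31 dz -0.22 spin 3.141  q6end 2.01 rows>=25.1
dx 9.51 dy -0.31 dz -0.22 spin -0.000  q6end -1.14 rows>=2.3
```

```bash
python3 -m crank '[{"dx":3,"dy":-0.38,"dz":-0.1,"spin":0},{"dx":6,"dy":-0.38,"dz":-0.1,"spin":0},{"dx":8.5,"dy":-0.38,"dz":-0.1,"spin":0},{"dx":9.4,"dy":-0.38,"dz":-0.1,"spin":0},{"dx":9.4,"dy":-0.38,"dz":-0.1,"spin":0},{"dx":9.4,"dy":-0.38,"dz":-0.1,"spin":0}]' 65; python3 -m crank '[{"dx":0,"dy":0,"dz":0,"spin":0},{"dx":0,"dy":0,"dz":0,"spin":0},{"dx":0,"dy":0,"dz":0,"spin":0},{"dx":0,"dy":0,"dz":0,"spin":0},{"dx":0,"dy":0,"dz":0,"spin":0},{"dx":0,"dy":0,"dz":0,"spin":0},{"dx":0,"dy":0,"dz":0,"spin":0},{"dx":0,"dy":0,"dz":0,"spin":0}]' 0;  python3 -c "
from h import *
st()"
```

```text
time: 28.37
tool_pos: [495.0, 40.2, 64.1]
tcp_rot: [-2.797, 1.569, 3.134]
contact_force: [0.0, 0.6, 1.3]
grip_width: 59.3
time: 29.03
tool_pos: [495.2, 40.1, 64.4]
tcp_rot: [-0.67, 1.57, -1.021]
contact_force: [0.5, -0.6, 1.4]
grip_width: 17.2
t 29.03 tcp [495.19  40.11  64.42] y-axis ang 1.219 xax [ 0. -0. -1.] q [-0.07  0.45  1.78 -0.    0.91 -1.29] F [ 0.52 -0.59  1.36] M [-0.03 -0.12  0.02] w 17.18659384798
```

```bash
python3 -m crank '[{"dx":0,"dy":0.05,"dz":0,"spin":0.1},{"dx":0,"dy":0.1,"dz":0,"spin":0.2},{"dx":0,"dy":0.15,"dz":0,"spin":0.3},{"dx":0,"dy":0.2,"dz":0,"spin":0.4},{"dx":0,"dy":0.2,"dz":0,"spin":0.5},{"dx":0,"dy":0.2,"dz":0,"spin":0.6},{"dx":0,"dy":0.2,"dz":0,"spin":0.7},{"dx":0,"dy":0.2,"dz":0,"spin":0.8},{"dx":0,"dy":0.2,"dz":0,"spin":0.9},{"dx":0,"dy":0.2,"dz":0,"spin":1.0},{"dx":0,"dy":0.2,"dz":0,"spin":1.1},{"dx":0,"dy":0.2,"dz":0,"spin":1.2},{"dx":0,"dy":0.2,"dz":0,"spin":1.3},{"dx":0,"dy":0.2,"dz":0,"spin":1.4},{"dx":0,"dy":0.2,"dz":0,"spin":1.5},{"dx":0,"dy":0.2,"dz":0,"spin":1.6},{"dx":0,"dy":0.2,"dz":0,"spin":1.7},{"dx":0,"dy":0.2,"dz":0,"spin":1.8},{"dx":0,"dy":0.2,"dz":0,"spin":1.9}]' 0;  python3 - <<'E'
from h import *
st()
c,T=wrist();crop(c,"w23d",258,180,120,90,6)
E
```

```text
time: 30.62
tool_pos: [496.9, 41.5, 64.5]
tcp_rot: [1.745, 1.568, -0.511]
contact_force: [3.6, -3.2, -0.8]
grip_width: 17.1
t 30.62 tcp [496.9   41.47  64.53] y-axis ang -0.685 xax [ 0. -0. -1.] q [-0.07  0.45  1.78 -0.    0.91  0.62] F [ 3.55 -3.17 -0.76] M [-0.59 -0.52  0.2 ] w 17.075487790180187
```

View pics/w23d.png

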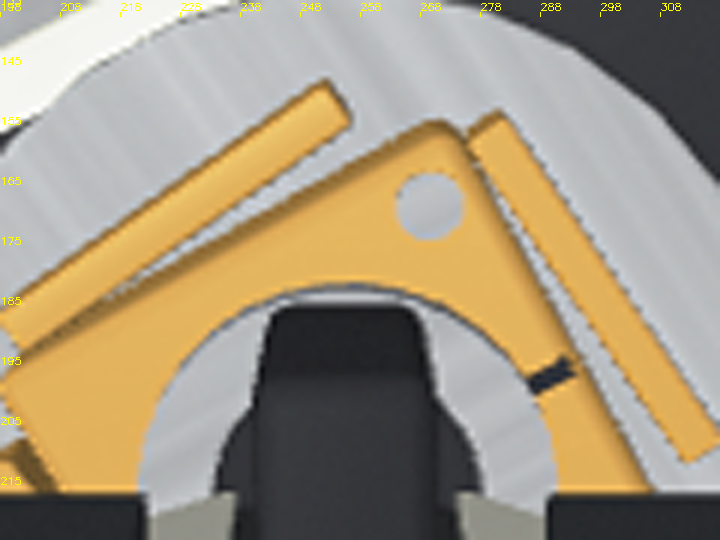

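```bash
cat >> h.py <<'E'
def screw(c,T,e1,e2,k):
    # e1: edge right side (crop px), e2: left edge; prints screw angle estimate
    bar=np.arctan2(T[1,1],T[0,1])-np.pi/2
    for e in(e1,e2):
        A,B=edge(c,T,*e,54,*k);d=B-A;f=np.arctan2(d[1],d[0]);print("screw cand",np.round([(f+i*np.pi/2-bar)%(2*np.pi) for i in range(4)],3))
E
python3 - <<'E'
from h import *
c,T=wrist();k=(198,135,6)
print("nest");centre(edge(c,T,(472,145),(688,460),47,*k),edge(c,T,(350,122),(20,350),47,*k),34.5,(496,41))
print("foot");centre(edge(c,T,(470,155),(652,490),54,*k),edge(c,T,(415,132),(40,337),54,*k),32,(496,41))
screw(c,T,((470,155),(652,490)),((415,132),(40,337)),k)
E
```

```text
nest
centre [496.9   41.44] yaws [-1.65  3.06] [1.49 1.48]
foot
centre [496.24  42.52] yaws [-1.75  2.95] [1.39 1.38]
screw cand [0.51 2.08 3.65 5.22]
screw cand [5.21 0.5  2.07 3.65]
```

```bash
python3 -m crank '[{"dx":0,"dy":0,"dz":0,"spin":0.08},{"dx":0,"dy":0,"dz":0,"spin":0.16},{"dx":0,"dy":0,"dz":0,"spin":0.22},{"dx":0,"dy":0,"dz":0,"spin":0.22}]' 0;  python3 - <<'E'
from h import *
st()
c,T=wrist();crop(c,"w24d",258,180,120,90,6)
E
```

```text
time: 31.05
tool_pos: [496.7, 41.6, 64.6]
tcp_rot: [2.051, 1.569, -0.42]
contact_force: [1.7, -1.8, -2.0]
grip_width: 17.2
t 31.05 tcp [496.69  41.62  64.58] y-axis ang -0.9 xax [ 0. -0. -1.] q [-0.07  0.45  1.78 -0.    0.91  0.83] F [ 1.7  -1.77 -2.  ] M [-0.28 -0.44  0.04] w 17.22940883762542
```

View pics/w24d.png

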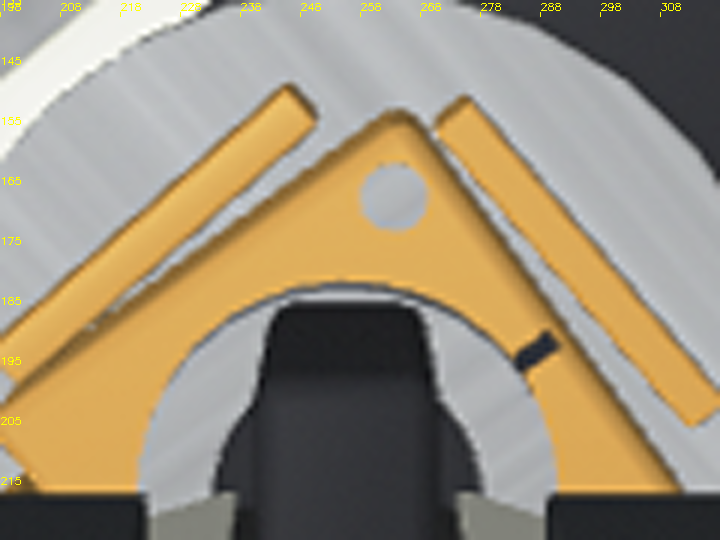

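Run:
```python
from h import *
c,T=wrist();k=(198,135,6)
print("nest");centre(edge(c,T,(436,128),(693,425),47,*k),edge(c,T,(318,118),(20,372),47,*k),34.5,(496,41))
print("foot");centre(edge(c,T,(432,140),(682,490),54,*k),edge(c,T,(375,120),(20,372),54,*k),32,(496,41))
screw(c,T,((432,140),(682,490)),((375,120),(20,372)),k)
st()
```

```text
nest
centre [496.86  42.07] yaws [-1.75  2.95] [1.39 1.38]
foot
centre [496.37  43.37] yaws [-1.84  2.86] [1.3  1.29]
screw cand [0.63 2.2  3.77 5.34]
screw cand [5.33 0.62 2.19 3.76]
t 31.15 tcp [496.41  42.03  64.49] y-axis ang -0.898 xax [ 0. -0. -1.] q [-0.07  0.45  1.78 -0.    0.91  0.83] F [ 2.14 -1.73  0.5 ] M [-0.44 -0.56 -0.  ] w 17.190068122486895
```

```bash
python3 -m crank '[{"dx":-0.7,"dy":0,"dz":0,"spin":0},{"dx":-2,"dy":0,"dz":0,"spin":0},{"dx":-4,"dy":0,"dz":0,"spin":0},{"dx":-5.5,"dy":0,"dz":0,"spin":0},{"dx":-6,"dy":0,"dz":0,"spin":0},{"dx":-6,"dy":0,"dz":0,"spin":0}]' 0;  python3 - <<'E'
from h import *
st();plan(454,374.5,120,-0.641)
E
```

```text
time: 31.65
tool_pos: [495.8, 42.5, 125.2]
tcp_rot: [2.791, 1.57, 0.32]
contact_force: [-0.2, -0.9, -3.1]
grip_width: 17.0
t 31.65 tcp [495.79  42.49 125.23] y-axis ang -0.9 xax [ 0.  0. -1.] q [-0.07  0.37  1.71  0.    1.06  0.83] F [-0.16 -0.9  -3.15] M [ 0.01 -0.01  0.01] w 17.001223109102607
now [495.79  42.49 125.23] yaw -0.900
dx 0.53 dy -28.60 dz -17.37 spin -3.400  q6end -1.81 rows>=27.2
dx 0.53 dy -28.60 dz -17.37 spin -0.258  q6end 1.33 rows>=8.0
```

```bash
python3 -m crank '[{"dx":0,"dy":-1,"dz":-0.6,"spin":-0.01},{"dx":0,"dy":-2.5,"dz":-1.5,"spin":-0.02},{"dx":0,"dy":-4.7,"dz":-2.9,"spin":-0.04},{"dx":0,"dy":-7.2,"dz":-4.4,"spin":-0.06},{"dx":0,"dy":-9.8,"dz":-5.9,"spin":-0.09},{"dx":0,"dy":-12.4,"dz":-7.5,"spin":-0.11},{"dx":0,"dy":-15,"dz":-9.1,"spin":-0.14},{"dx":0,"dy":-17.6,"dz":-10.7,"spin":-0.16},{"dx":0,"dy":-20.2,"dz":-12.3,"spin":-0.18},{"dx":0,"dy":-22.8,"dz":-13.8,"spin":-0.2},{"dx":0,"dy":-25,"dz":-15.2,"spin":-0.22},{"dx":0.2,"dy":-26.8,"dz":-16.3,"spin":-0.24},{"dx":0.3,"dy":-28,"dz":-17,"spin":-0.25},{"dx":0.4,"dy":-28.6,"dz":-17.4,"spin":-0.26},{"dx":0.4,"dy":-28.6,"dz":-17.4,"spin":-0.26},{"dx":0.4,"dy":-28.6,"dz":-17.4,"spin":-0.26}]' 0;  python3 - <<'E'
from h import *
st()
c,T=wrist()
u0,v0,s=190,120,6
im=cv2.resize(c["frame"][v0:v0+100,u0:u0+130],None,fx=s,fy=s,interpolation=2)
sq(c,T,(454.2,375.1),-0.018,40,22,(0,255,0),im,u0,v0,s)
sq(c,T,T[:2,3],-0.018,32,T[2,3]-10.5,(0,0,255),im,u0,v0,s)
cv2.imwrite("pics/w25o.png",im)
E
```

```text
time: 32.98
tool_pos: [454.2, 373.7, 119.5]
tcp_rot: [-0.116, 1.569, -2.328]
contact_force: [-0.1, -0.5, -3.5]
grip_width: 17.3
t 32.98 tcp [454.23 373.68 119.53] y-axis ang -0.641 xax [-0. -0. -1.] q [ 0.56  0.53  1.46 -0.    1.16  1.2 ] F [-0.14 -0.54 -3.47] M [-0.04 -0.09  0.02] w 17.271225858473816
```

View pics/w25o.png

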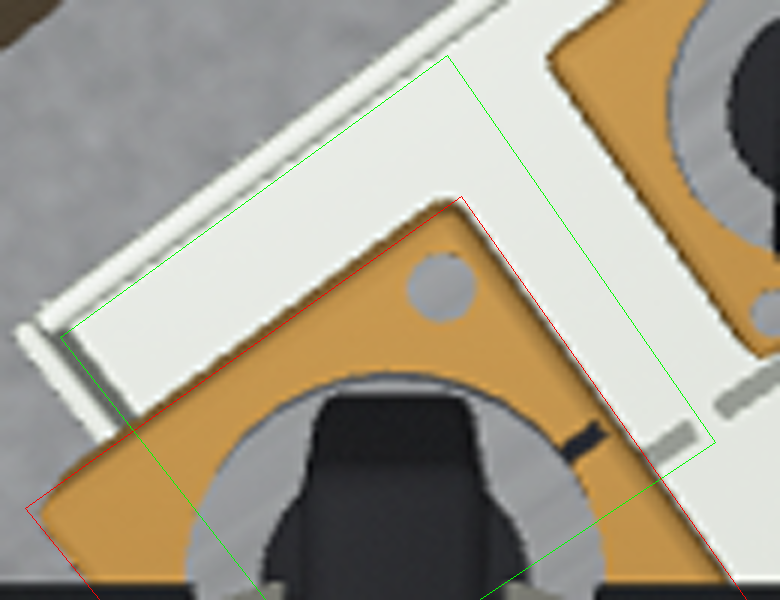

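```bash
python3 -m crank '[{"dx":2,"dy":0,"dz":0,"spin":0},{"dx":4.5,"dy":0,"dz":0,"spin":0},{"dx":6.5,"dy":0,"dz":0,"spin":0},{"dx":7.7,"dy":0,"dz":0,"spin":0},{"dx":8.3,"dy":0,"dz":0,"spin":0},{"dx":8.5,"dy":0,"dz":0,"spin":0},{"dx":8.6,"dy":0,"dz":0,"spin":0},{"dx":8.6,"dy":0,"dz":0,"spin":0}]' 0;  python3 -c "
from h import *
st()"
```

```text
time: 33.7
tool_pos: [455.4, 374.3, 35.1]
tcp_rot: [2.667, 1.569, 0.454]
contact_force: [0.1, 0.9, -2.7]
grip_width: 17.5
t 33.7 tcp [455.41 374.28  35.12] y-axis ang -0.642 xax [ 0.  0. -1.] q [ 0.56  0.63  1.54 -0.    0.97  1.2 ] F [ 0.06  0.86 -2.67] M [-0.01 -0.02  0.04] w 17.480268801096926
```

```bash
python3 -m crank '[{"dx":0.15,"dy":0,"dz":0,"spin":0},{"dx":0.25,"dy":0,"dz":0,"spin":0},{"dx":0.25,"dy":0,"dz":0,"spin":0}]' 0;  python3 -c "
from h import *
st()"; python3 -m crank '[{"dx":0,"dy":0,"dz":0,"spin":0},{"dx":0,"dy":0,"dz":0,"spin":0},{"dx":0,"dy":0,"dz":0,"spin":0},{"dx":0,"dy":0,"dz":0,"spin":0},{"dx":-3,"dy":0,"dz":0,"spin":0},{"dx":-7,"dy":0,"dz":0,"spin":0},{"dx":-11,"dy":0,"dz":0,"spin":0},{"dx":-14,"dy":0,"dz":0,"spin":0},{"dx":-15,"dy":0,"dz":0,"spin":0},{"dx":-15,"dy":0,"dz":0,"spin":0}]' 50;  python3 - <<'E'
from h import *
st()
c,T=wrist()
cv2.imwrite("pics/w26.png",c["frame"])
c=capture("top");crop(c,"t26h",382,205,130,120,6)
plan(629,-378,185,0.86)
E
```

```text
time: 33.95
tool_pos: [455.6, 374.8, 33.4]
tcp_rot: [2.629, 1.568, 0.417]
contact_force: [-0.1, -2.2, 4.7]
grip_width: 17.2
t 33.95 tcp [455.63 374.75  33.45] y-axis ang -0.641 xax [ 0.  0. -1.] q [ 0.56  0.63  1.55 -0.    0.96  1.2 ] F [-0.15 -2.2   4.67] M [-0.3   0.    0.02] w 17.180431939483544
time: 34.78
tool_pos: [456.0, 375.3, 185.0]
tcp_rot: [2.763, 1.564, 0.551]
contact_force: [-0.6, 0.4, -0.8]
grip_width: 46.0
t 34.78 tcp [456.04 375.3  184.98] y-axis ang -0.641 xax [ 0.01  0.   -1.  ] q [ 0.56  0.47  1.37 -0.    1.3   1.2 ] F [-0.6   0.44 -0.84] M [-0.   -0.04  0.04] w 46.02978023521886
now [454.15 374.05 180.59] yaw -0.641
dx -0.39 dy 58.98 dz 49.82 spin 1.641  q6end 1.74 rows>=18.5
dx -0.39 dy 58.98 dz 49.82 spin -1.501  q6end -1.40 rows>=18.5
```

View pics/w26.png

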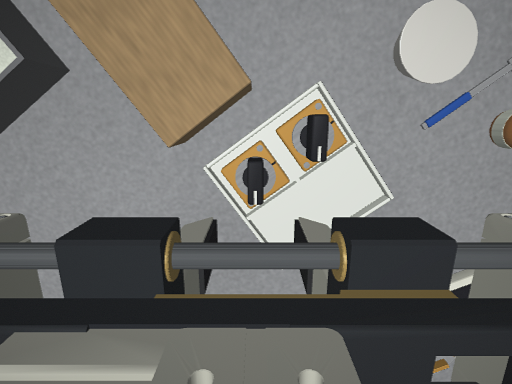

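View pics/t26h.png

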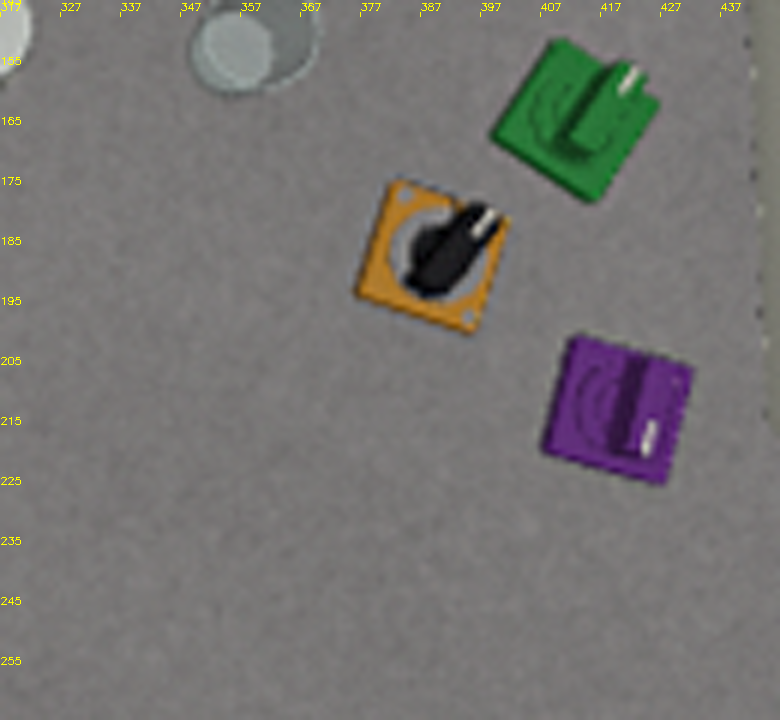

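```bash
python3 -m crank '[{"dx":0,"dy":1.8,"dz":1.5,"spin":-0.05},{"dx":0,"dy":4.5,"dz":3.8,"spin":-0.13},{"dx":0,"dy":7.6,"dz":6.4,"spin":-0.22},{"dx":0,"dy":10.7,"dz":9,"spin":-0.31},{"dx":0,"dy":13.8,"dz":11.7,"spin":-0.4},{"dx":0,"dy":16.9,"dz":14.3,"spin":-0.49},{"dx":0,"dy":20,"dz":16.9,"spin":-0.58},{"dx":0,"dy":23.1,"dz":19.5,"spin":-0.67},{"dx":0,"dy":26.2,"dz":22.1,"spin":-0.76},{"dx":0,"dy":29.3,"dz":24.7,"spin":-0.85},{"dx":0,"dy":32.4,"dz":27.4,"spin":-0.94},{"dx":0,"dy":35.5,"dz":30,"spin":-1.02},{"dx":0,"dy":38.6,"dz":32.6,"spin":-1.1},{"dx":0,"dy":41.7,"dz":35.2,"spin":-1.18},{"dx":0,"dy":44.8,"dz":37.8,"spin":-1.26},{"dx":0,"dy":47.9,"dz":40.4,"spin":-1.34},{"dx":0,"dy":51,"dz":43.1,"spin":-1.42},{"dx":0,"dy":54.1,"dz":45.7,"spin":-1.5},{"dx":0,"dy":56.8,"dz":48,"spin":-1.5},{"dx":-0.3,"dy":58.4,"dz":49.3,"spin":-1.5}]' 50;  python3 -m crank '[{"dx":0,"dy":0.6,"dz":0.5,"spin":0},{"dx":0,"dy":0.6,"dz":0.5,"spin":0},{"dx":0,"dy":0.6,"dz":0.5,"spin":0},{"dx":0,"dy":0.6,"dz":0.5,"spin":0}]'
python3 - <<'E'
from h import *
st()
c,T=wrist()
cv2.imwrite("pics/w27.png",c["frame"]);crop(c,"w27d",254,170,90,90,8)
c=capture("top");cv2.imwrite("pics/t27.png",c["frame"])
E
```

```text
time: 36.55
tool_pos: [626.3, -373.5, 179.7]
tcp_rot: [-2.913, 1.564, 2.656]
contact_force: [-0.0, 0.2, 0.3]
grip_width: 45.9
time: 36.88
tool_pos: [635.1, -367.5, 183.0]
tcp_rot: [-3.059, 1.568, 2.513]
contact_force: [-1.0, 0.2, -0.6]
grip_width: 45.8
t 36.88 tcp [ 635.13 -367.55  182.99] y-axis ang 0.86 xax [-0.  0. -1.] q [-0.63  0.77  0.83 -0.    1.54 -1.49] F [-0.97  0.17 -0.56] M [ 0.1  -0.17  0.05] w 45.78452027895397
```

View pics/w27d.png

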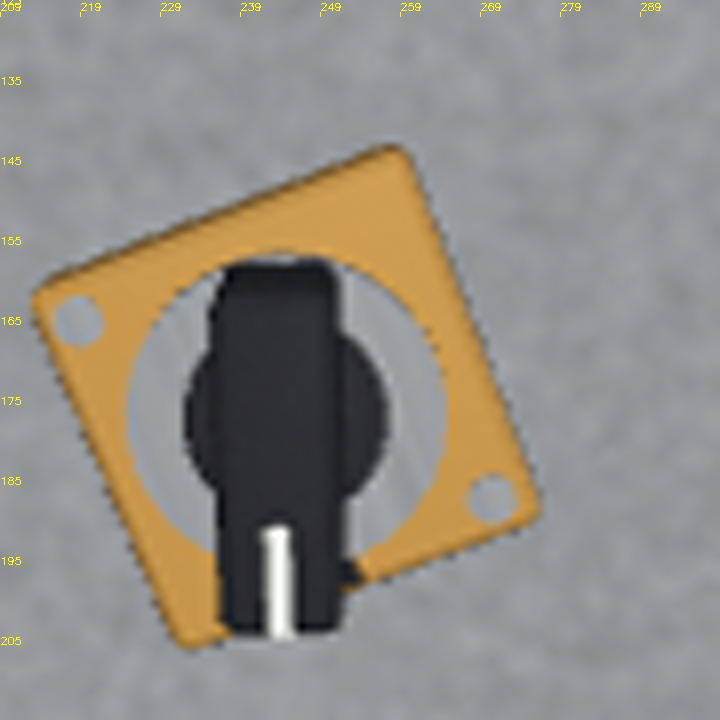

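View pics/t27.png

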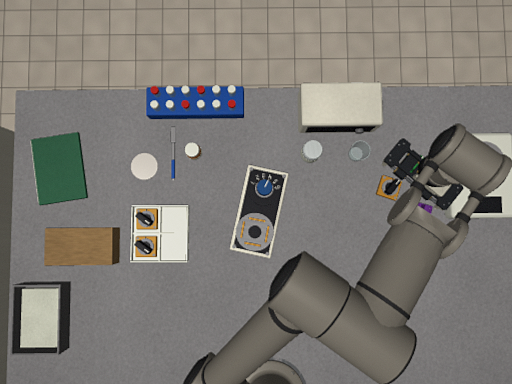

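View pics/w27.png

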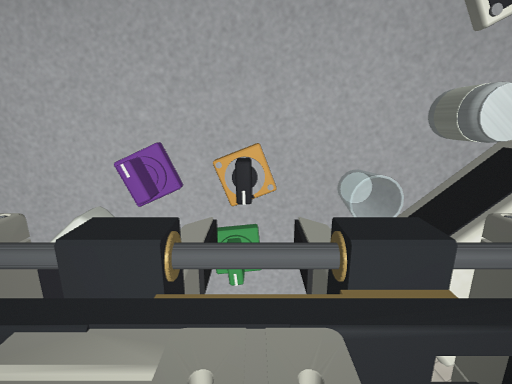

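Run:
```python
from h import *
c,T=wrist()
k=(209,125,8)
H=quad(c,T,[(31,290),(406,144),(541,516),(185,651)],18,*k)
A=edge(c,T,(277,300),(281,630),60,*k);d=A[1]-A[0];by=np.arctan2(d[1],d[0]);print("bar",A,(A[0]+A[1])/2,"yaw",by)
plan(H.mean(0)[0],H.mean(0)[1],27,by+np.pi/2)
```

```text
ctr [ 628.96 -378.29   18.  ] sides [np.float64(62.5), np.float64(62.7), np.float64(61.6), np.float64(63.1)] yaws [np.float64(1.228), np.float64(-0.356), np.float64(-1.906), np.float64(2.8)]
bar (array([ 611.37, -363.48,   60.  ]), array([ 647.27, -394.29,   60.  ])) [ 629.32 -378.89   60.  ] yaw -0.7091061122686013
now [ 635.55 -367.82  184.83] yaw 0.860
dx 15.78 dy -1.22 dz 0.19 spin 3.140  q6end 1.74 rows>=25.1
dx 15.78 dy -1.22 dz 0.19 spin -0.002  q6end -1.40 rows>=3.8
```

```bash
python3 -m crank '[{"dx":2,"dy":-0.6,"dz":0.1,"spin":0},{"dx":5,"dy":-1.22,"dz":0.19,"spin":0},{"dx":9,"dy":-1.22,"dz":0.19,"spin":0},{"dx":12.5,"dy":-1.22,"dz":0.19,"spin":0},{"dx":14.7,"dy":-1.22,"dz":0.19,"spin":0},{"dx":15.6,"dy":-1.22,"dz":0.19,"spin":0},{"dx":15.6,"dy":-1.22,"dz":0.19,"spin":0},{"dx":15.6,"dy":-1.22,"dz":0.19,"spin":0},{"dx":15.6,"dy":-1.22,"dz":0.19,"spin":0}]' 50; python3 -c "
from h import *
st()"
```

```text
time: 37.78
tool_pos: [630.5, -380.0, 31.7]
tcp_rot: [0.048, 1.566, -0.664]
contact_force: [-0.3, -0.2, 0.3]
grip_width: 45.9
t 37.78 tcp [ 630.48 -380.01   31.68] y-axis ang 0.859 xax [ 0. -0. -1.] q [-0.65  0.87  1.04 -0.    1.22 -1.51] F [-0.27 -0.18  0.27] M [ 0.   -0.15  0.  ] w 45.88942400591514
```

```bash
python3 -m crank '[{"dx":0.35,"dy":0,"dz":-0.1,"spin":0},{"dx":0.4,"dy":0,"dz":-0.1,"spin":0},{"dx":0.4,"dy":0,"dz":-0.1,"spin":0}]' 50; python3 -m crank '[{"dx":0,"dy":0,"dz":0,"spin":0},{"dx":0,"dy":0,"dz":0,"spin":0},{"dx":0,"dy":0,"dz":0,"spin":0},{"dx":0,"dy":0,"dz":0,"spin":0},{"dx":0,"dy":0,"dz":0,"spin":0},{"dx":0,"dy":0,"dz":0,"spin":0},{"dx":0,"dy":0,"dz":0,"spin":0}]' 0;  python3 -c "
from h import *
st()"; python3 -m crank '[{"dx":-0.7,"dy":0,"dz":0,"spin":0},{"dx":-2,"dy":0,"dz":0,"spin":0},{"dx":-4.5,"dy":0,"dz":0,"spin":0},{"dx":-7,"dy":0,"dz":0,"spin":0},{"dx":-8.3,"dy":0,"dz":0,"spin":0},{"dx":-8.5,"dy":0,"dz":0,"spin":0}]' 0
python3 - <<'E'
from h import *
st();plan(495.5,42.3,107,0.86-0.157)
plan(495.5,42.3,107,0.86+0.157)
c,T=wrist()
cv2.imwrite("pics/w28.png",c["frame"])
E
```

```text
time: 38.03
tool_pos: [628.6, -378.7, 25.6]
tcp_rot: [0.011, 1.57, -0.701]
contact_force: [0.6, 0.1, 1.1]
grip_width: 45.5
time: 38.62
tool_pos: [628.3, -378.7, 24.9]
tcp_rot: [-0.802, 1.571, -1.514]
contact_force: [-0.2, -0.9, 0.9]
grip_width: 17.7
t 38.62 tcp [ 628.31 -378.73   24.87] y-axis ang 0.859 xax [ 0. -0. -1.] q [-0.65  0.88  1.05 -0.    1.21 -1.51] F [-0.21 -0.9   0.9 ] M [-0.01 -0.09 -0.02] w 17.702480379762076
time: 39.12
tool_pos: [630.1, -379.7, 115.1]
tcp_rot: [0.069, 1.563, -0.643]
contact_force: [1.1, -0.6, -2.3]
grip_width: 17.7
t 39.12 tcp [ 630.09 -379.66  115.12] y-axis ang 0.859 xax [ 0.01 -0.   -1.  ] q [-0.65  0.8   0.95  0.    1.38 -1.51] F [ 1.14 -0.64 -2.28] M [ 0.04 -0.15  0.02] w 17.72793570802662
now [ 630.09 -379.66  115.12] yaw 0.859
dx 0.54 dy 23.17 dz -37.75 spin 3.298  q6end 2.52 rows>=26.4
dx 0.54 dy 23.17 dz -37.75 spin 0.156  q6end -0.62 rows>=10.6
now [ 630.09 -379.66  115.12] yaw 0.859
dx 0.54 dy 23.17 dz -37.75 spin 2.984  q6end 2.21 rows>=23.9
dx 0.54 dy 23.17 dz -37.75 spin -0.158  q6end -0.93 rows>=10.6
```

View pics/w28.png

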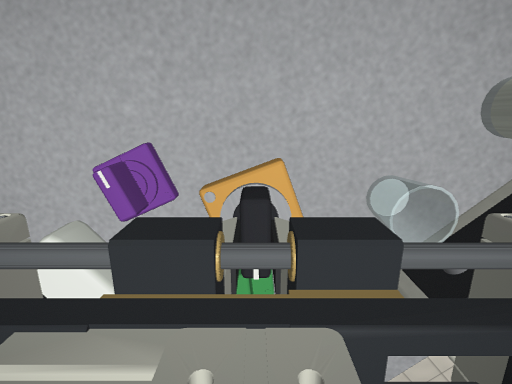

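```bash
python3 -m crank '[{"dx":0,"dy":0.6,"dz":-1,"spin":-0.01},{"dx":0,"dy":1.6,"dz":-2.7,"spin":-0.02},{"dx":0,"dy":3.2,"dz":-5.2,"spin":-0.03},{"dx":0,"dy":5.2,"dz":-8.4,"spin":-0.04},{"dx":0,"dy":7.2,"dz":-11.7,"spin":-0.05},{"dx":0,"dy":9.2,"dz":-15,"spin":-0.06},{"dx":0,"dy":11.2,"dz":-18.2,"spin":-0.07},{"dx":0,"dy":13.2,"dz":-21.5,"spin":-0.08},{"dx":0,"dy":15.2,"dz":-24.8,"spin":-0.09},{"dx":0,"dy":17.2,"dz":-28,"spin":-0.1},{"dx":0,"dy":19.2,"dz":-31.3,"spin":-0.12},{"dx":0,"dy":21,"dz":-34.3,"spin":-0.14},{"dx":0.3,"dy":22.2,"dz":-36.2,"spin":-0.155},{"dx":0.5,"dy":22.9,"dz":-37.4,"spin":-0.155},{"dx":0.5,"dy":23.2,"dz":-37.7,"spin":-0.155},{"dx":0.5,"dy":23.2,"dz":-37.7,"spin":-0.155},{"dx":0.5,"dy":23.2,"dz":-37.7,"spin":-0.155},{"dx":0.5,"dy":23.2,"dz":-37.7,"spin":-0.155}]' 0
python3 - <<'E'
from h import *
st()
c,T=wrist()
u0,v0,s=190,125,6
im=cv2.resize(c["frame"][v0:v0+110,u0:u0+130],None,fx=s,fy=s,interpolation=2);cv2.imwrite("pics/w29r.png",im)
foot3(c,T,0,-0.368,im,u0,v0,s,(255,0,0))
sq(c,T,(496.5,42.3),-0.185,34.5,47,(0,255,0),im,u0,v0,s)
cv2.imwrite("pics/w29.png",im)
E
```

```text
time: 40.67
tool_pos: [494.9, 42.3, 104.7]
tcp_rot: [-0.83, 1.57, -1.388]
contact_force: [-0.4, -0.5, -3.1]
grip_width: 17.8
t 40.67 tcp [494.87  42.35 104.67] y-axis ang 1.013 xax [ 0. -0. -1.] q [-0.07  0.39  1.74 -0.    1.01 -1.08] F [-0.36 -0.54 -3.1 ] M [ 0.05 -0.15  0.01] w 17.750528156655506
```

View pics/w29.png

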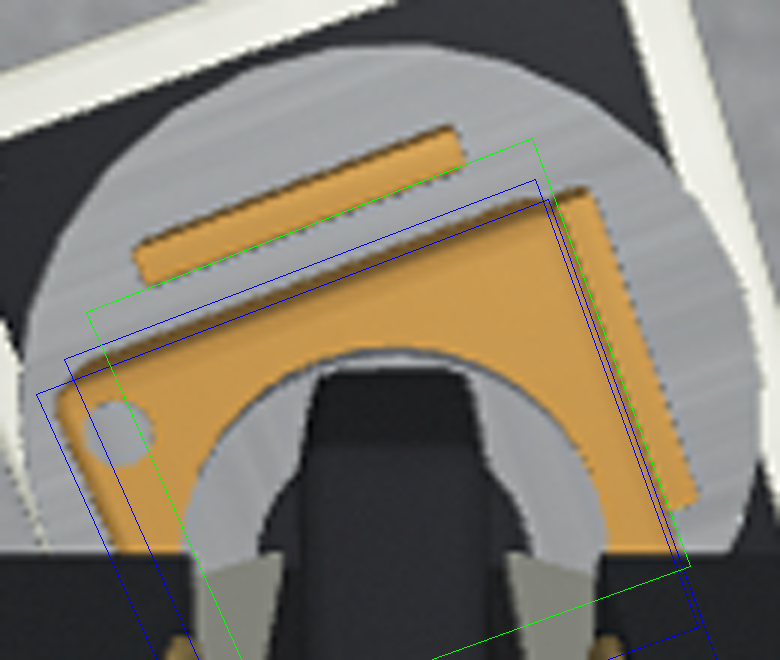

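Run:
```python
from h import *
c,T=wrist();k=(190,125,6)
print("nest");centre(edge(c,T,(150,287),(462,165),47,*k),edge(c,T,(553,205),(673,505),47,*k),34.5,(496,41))
zf=T[2,3]-24.9+18
print("foot");centre(edge(c,T,(95,375),(530,210),zf,*k),edge(c,T,(553,215),(672,540),zf,*k),32,(496,41))
print("foot L");centre(edge(c,T,(95,375),(530,210),zf,*k),edge(c,T,(60,405),(118,548),zf,*k),32,(496,41))
```

```text
nest
centre [496.35  42.38] yaws [ 1.39 -0.16] [1.39 1.41]
foot
centre [494.79  42.17] yaws [ 1.38 -0.19] [1.38 1.38]
foot L
centre [495.13  43.88] yaws [ 1.38 -0.23] [1.38 1.34]
```

View pics/w29r.png

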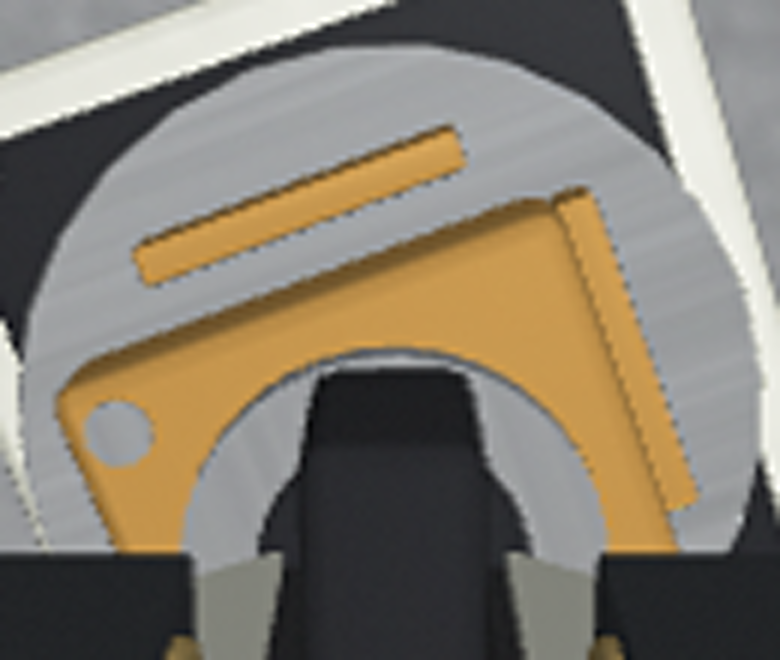

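```bash
python3 -m crank '[{"dx":0.8,"dy":0,"dz":0.1,"spin":0},{"dx":1.8,"dy":0,"dz":0.19,"spin":0},{"dx":2.6,"dy":0,"dz":0.19,"spin":0},{"dx":2.9,"dy":0,"dz":0.19,"spin":0},{"dx":2.9,"dy":0,"dz":0.19,"spin":0},{"dx":2.9,"dy":0,"dz":0.19,"spin":0}]' 0
python3 - <<'E'
from h import *
st()
c,T=wrist()
u0,v0,s=190,125,6
im=cv2.resize(c["frame"][v0:v0+110,u0:u0+130],None,fx=s,fy=s,interpolation=2);cv2.imwrite("pics/w30.png",im)
c=capture("side");crop(c,"s30",285,195,110,90,7)
E
```

```text
time: 41.27
tool_pos: [495.9, 42.4, 75.4]
tcp_rot: [-2.552, 1.57, -3.108]
contact_force: [0.5, -0.9, -2.6]
grip_width: 17.4
t 41.27 tcp [495.87  42.37  75.38] y-axis ang 1.014 xax [-0. -0. -1.] q [-0.07  0.43  1.77 -0.    0.94 -1.08] F [ 0.52 -0.9  -2.59] M [ 0.05 -0.15 -0.01] w 17.421350564388888
```

View pics/w30.png

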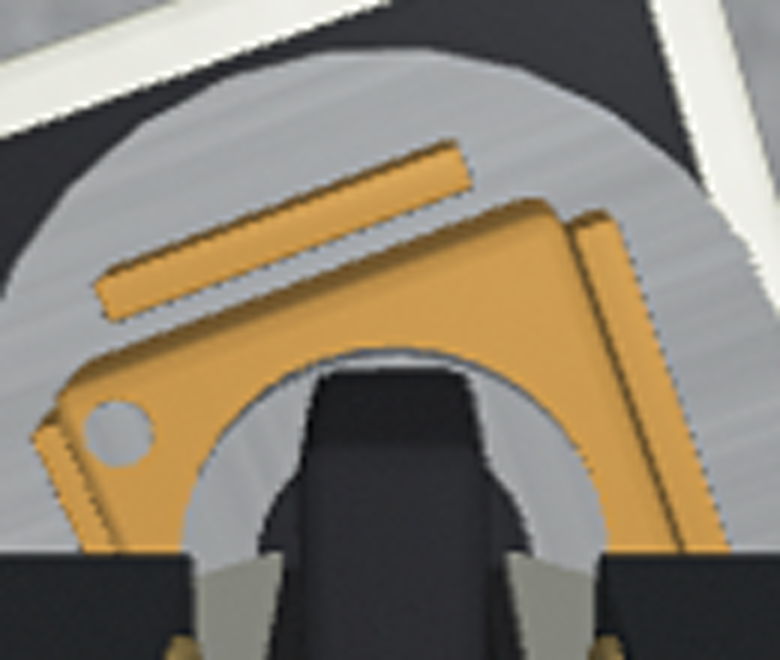

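View pics/s30.png

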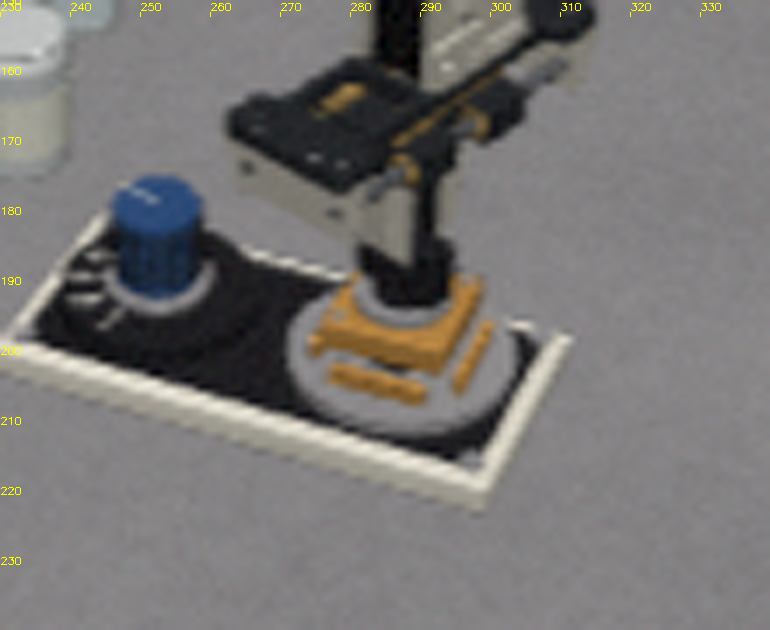

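```bash
python3 -m crank '[{"dx":0.2,"dy":0.02,"dz":-0.06,"spin":0},{"dx":0.4,"dy":0.02,"dz":-0.06,"spin":0},{"dx":0.6,"dy":0.02,"dz":-0.06,"spin":0},{"dx":0.6,"dy":0.02,"dz":-0.06,"spin":0}]' 0
python3 - <<'E'
from h import *
st()
c,T=wrist()
u0,v0,s=190,125,6
im=cv2.resize(c["frame"][v0:v0+110,u0:u0+130],None,fx=s,fy=s,interpolation=2);cv2.imwrite("pics/w31.png",im)
E
```

```text
time: 41.7
tool_pos: [495.4, 42.9, 69.5]
tcp_rot: [-2.433, 1.57, -2.99]
contact_force: [-0.1, 0.6, -2.4]
grip_width: 17.7
t 41.7 tcp [495.37  42.87  69.45] y-axis ang 1.014 xax [-0. -0. -1.] q [-0.07  0.44  1.78 -0.    0.92 -1.08] F [-0.09  0.56 -2.44] M [ 0.03 -0.16 -0.04] w 17.731522542662063
```

View pics/w31.png

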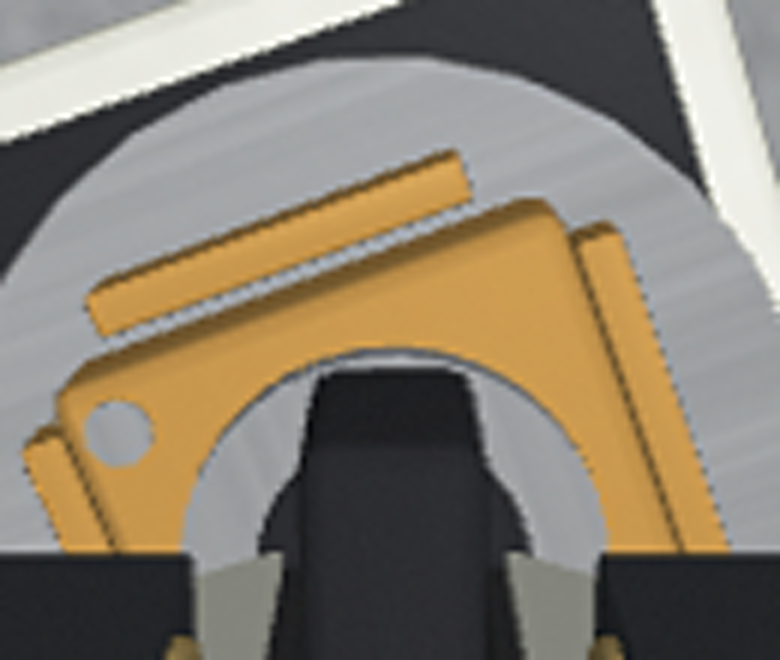

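```bash
python3 -m crank '[{"dx":0.2,"dy":0,"dz":0.02,"spin":0},{"dx":0.4,"dy":0,"dz":0.02,"spin":0},{"dx":0.6,"dy":0,"dz":0.02,"spin":0},{"dx":0.75,"dy":0,"dz":0.02,"spin":0},{"dx":0.75,"dy":0,"dz":0.02,"spin":0}]' 0
python3 - <<'E'
from h import *
st()
c,T=wrist()
u0,v0,s=190,125,6
im=cv2.resize(c["frame"][v0:v0+110,u0:u0+130],None,fx=s,fy=s,interpolation=2);cv2.imwrite("pics/w32.png",im)
E
```

```text
time: 42.17
tool_pos: [495.5, 42.7, 61.9]
tcp_rot: [-2.574, 1.57, -3.131]
contact_force: [0.5, 0.9, -2.5]
grip_width: 17.6
t 42.17 tcp [495.54  42.74  61.89] y-axis ang 1.014 xax [-0. -0. -1.] q [-0.07  0.45  1.78 -0.    0.91 -1.08] F [ 0.54  0.85 -2.45] M [ 0.04 -0.15  0.04] w 17.63836285932178
```

View pics/w32.png

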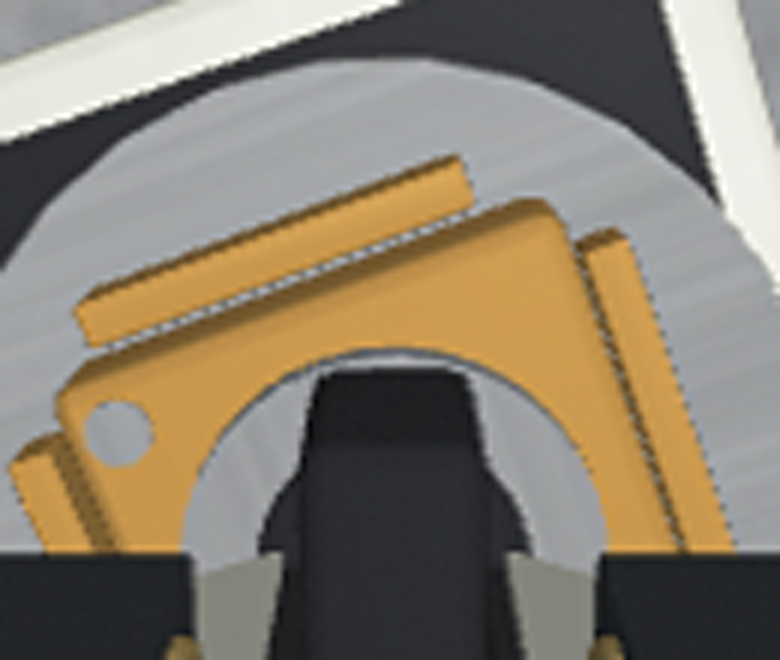

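```bash
python3 -m crank '[{"dx":0.1,"dy":0,"dz":0,"spin":0},{"dx":0.13,"dy":0,"dz":0,"spin":0.05},{"dx":0.13,"dy":0,"dz":0,"spin":0.15},{"dx":0.13,"dy":0,"dz":0,"spin":0.25},{"dx":0.13,"dy":0,"dz":0,"spin":0.35},{"dx":0.13,"dy":0,"dz":0,"spin":0.45},{"dx":0.13,"dy":0,"dz":0,"spin":0.55},{"dx":0.13,"dy":0,"dz":0,"spin":0.65},{"dx":0.13,"dy":0,"dz":0,"spin":0.75},{"dx":0.13,"dy":0,"dz":0,"spin":0.85},{"dx":0.13,"dy":0,"dz":0,"spin":0.95},{"dx":0.13,"dy":0,"dz":0,"spin":1.05},{"dx":0.13,"dy":0,"dz":0,"spin":1.15},{"dx":0.13,"dy":0,"dz":0,"spin":1.25},{"dx":0.13,"dy":0,"dz":0,"spin":1.35},{"dx":0.13,"dy":0,"dz":0,"spin":1.45},{"dx":0.13,"dy":0,"dz":0,"spin":1.55},{"dx":0.13,"dy":0,"dz":0,"spin":1.65},{"dx":0.13,"dy":0,"dz":0,"spin":1.75},{"dx":0.13,"dy":0,"dz":0,"spin":1.85}]' 0;  python3 -c "
from h import *
st()"; python3 -m crank '[{"dx":0,"dy":0,"dz":0,"spin":0.08},{"dx":0,"dy":0,"dz":0,"spin":0.16},{"dx":0,"dy":0,"dz":0,"spin":0.24},{"dx":0,"dy":0,"dz":0,"spin":0.24}]' 0;  python3 - <<'E'
from h import *
st()
c,T=wrist();crop(c,"w33d",258,180,120,90,6)
E
```

```text
time: 43.88
tool_pos: [496.6, 41.9, 61.2]
tcp_rot: [1.636, 1.568, -0.775]
contact_force: [0.9, -3.9, -2.5]
grip_width: 17.7
t 43.88 tcp [496.59  41.88  61.22] y-axis ang -0.84 xax [ 0. -0. -1.] q [-0.07  0.46  1.78 -0.    0.9   0.77] F [ 0.92 -3.88 -2.46] M [-0.87 -0.34  0.19] w 17.689466319216432
time: 44.22
tool_pos: [496.5, 42.1, 61.3]
tcp_rot: [2.058, 1.569, -0.592]
contact_force: [0.6, -0.6, -2.8]
grip_width: 17.8
t 44.22 tcp [496.52  42.11  61.25] y-axis ang -1.079 xax [ 0. -0. -1.] q [-0.07  0.46  1.78 -0.    0.9   1.01] F [ 0.62 -0.59 -2.81] M [-0.12 -0.19  0.01] w 17.832830005332273
```

View pics/w33d.png

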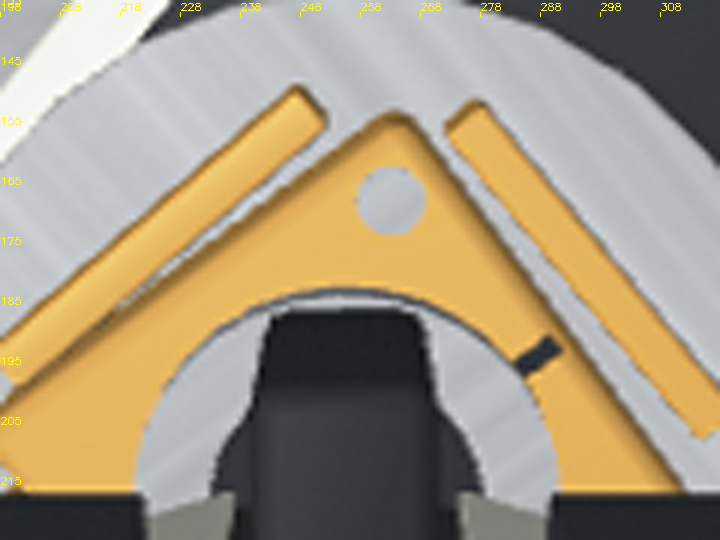

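Run:
```python
from h import *
c,T=wrist();k=(198,135,6)
print("nest");centre(edge(c,T,(446,132),(702,437),47,*k),edge(c,T,(326,122),(25,380),47,*k),34.5,(496,41))
print("foot");centre(edge(c,T,(430,140),(682,490),54,*k),edge(c,T,(375,123),(25,377),54,*k),32,(496,41))
screw(c,T,((430,140),(682,490)),((375,123),(25,377)),k)
st()
```

```text
nest
centre [496.6   41.73] yaws [-1.94  2.77] [1.2 1.2]
foot
centre [496.21  43.75] yaws [-2.02  2.7 ] [1.13 1.12]
screw cand [0.63 2.2  3.77 5.34]
screw cand [5.34 0.63 2.2  3.77]
t 44.32 tcp [496.19  42.74  61.17] y-axis ang -1.074 xax [ 0.  0. -1.] q [-0.07  0.46  1.78  0.    0.9   1.01] F [ 1.35 -0.93 -3.15] M [-0.18 -0.3   0.06] w 17.49353800677783
```

```bash
python3 -m crank '[{"dx":-0.7,"dy":0,"dz":0,"spin":0},{"dx":-2,"dy":0,"dz":0,"spin":0},{"dx":-4,"dy":0,"dz":0,"spin":0},{"dx":-5.5,"dy":0,"dz":0,"spin":0},{"dx":-6,"dy":0,"dz":0,"spin":0},{"dx":-6,"dy":0,"dz":0,"spin":0}]' 0;  python3 - <<'E'
from h import *
st();plan(452.6,290,118,-0.648)
E
```

```text
time: 44.82
tool_pos: [496.4, 43.0, 122.4]
tcp_rot: [2.663, 1.568, 0.018]
contact_force: [-0.5, -0.1, -3.4]
grip_width: 17.4
t 44.82 tcp [496.43  43.   122.4 ] y-axis ang -1.075 xax [ 0.  0. -1.] q [-0.07  0.37  1.71  0.    1.05  1.01] F [-0.5  -0.14 -3.37] M [-0.03 -0.05  0.09] w 17.42668285001867
now [496.43  43.   122.4 ] yaw -1.075
dx 0.43 dy -23.81 dz -7.90 spin -3.568  q6end -1.92 rows>=28.5
dx 0.43 dy -23.81 dz -7.90 spin -0.427  q6end 1.22 rows>=6.0
```

```bash
python3 -m crank '[{"dx":0,"dy":-0.8,"dz":-0.3,"spin":-0.01},{"dx":0,"dy":-2.2,"dz":-0.7,"spin":-0.03},{"dx":0,"dy":-4.2,"dz":-1.4,"spin":-0.06},{"dx":0,"dy":-6.6,"dz":-2.2,"spin":-0.1},{"dx":0,"dy":-9,"dz":-3,"spin":-0.14},{"dx":0,"dy":-11.4,"dz":-3.8,"spin":-0.18},{"dx":0,"dy":-13.8,"dz":-4.6,"spin":-0.23},{"dx":0,"dy":-16.2,"dz":-5.4,"spin":-0.28},{"dx":0,"dy":-18.6,"dz":-6.2,"spin":-0.33},{"dx":0,"dy":-20.8,"dz":-6.9,"spin":-0.37},{"dx":0.2,"dy":-22.4,"dz":-7.4,"spin":-0.4},{"dx":0.3,"dy":-23.4,"dz":-7.8,"spin":-0.42},{"dx":0.4,"dy":-23.8,"dz":-7.9,"spin":-0.427},{"dx":0.4,"dy":-23.8,"dz":-7.9,"spin":-0.427},{"dx":0.4,"dy":-23.8,"dz":-7.9,"spin":-0.427}]' 0;  python3 - <<'E'
from h import *
st()
c,T=wrist()
u0,v0,s=190,120,6
im=cv2.resize(c["frame"][v0:v0+100,u0:u0+130],None,fx=s,fy=s,interpolation=2)
sq(c,T,(452.6,290.1),-0.018,40,22,(0,255,0),im,u0,v0,s)
sq(c,T,T[:2,3],-0.018,32,T[2,3]-7,(0,0,255),im,u0,v0,s)
cv2.imwrite("pics/w34o.png",im)
E
```

```text
time: 46.07
tool_pos: [452.0, 289.1, 116.4]
tcp_rot: [-0.194, 1.569, -2.414]
contact_force: [-0.0, 0.3, -1.6]
grip_width: 17.5
t 46.07 tcp [452.04 289.13 116.42] y-axis ang -0.649 xax [-0. -0. -1.] q [ 0.43  0.44  1.61 -0.    1.09  1.08] F [-0.04  0.31 -1.63] M [-0.05 -0.09  0.02] w 17.54901544273397
```

View pics/w34o.png

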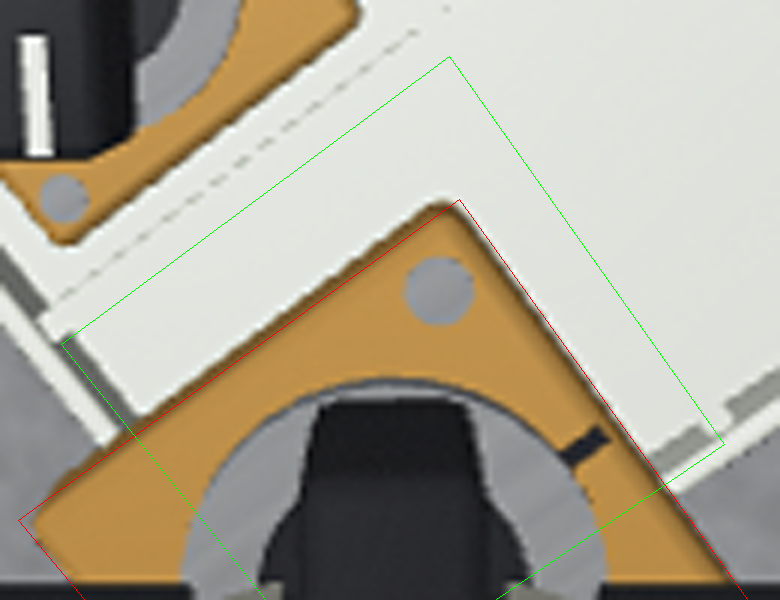

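```bash
python3 -m crank '[{"dx":2,"dy":0,"dz":0,"spin":0},{"dx":4.5,"dy":0,"dz":0,"spin":0},{"dx":6.5,"dy":0,"dz":0,"spin":0},{"dx":7.7,"dy":0,"dz":0,"spin":0},{"dx":8.3,"dy":0,"dz":0,"spin":0},{"dx":8.5,"dy":0,"dz":0,"spin":0},{"dx":8.6,"dy":0,"dz":0,"spin":0},{"dx":8.6,"dy":0,"dz":0,"spin":0},{"dx":8.6,"dy":0,"dz":0,"spin":0}]' 0;  python3 -c "
from h import *
st()"
```

```text
time: 46.87
tool_pos: [453.0, 289.9, 31.9]
tcp_rot: [2.592, 1.569, 0.372]
contact_force: [-0.1, 0.4, -2.8]
grip_width: 17.4
t 46.87 tcp [453.04 289.86  31.93] y-axis ang -0.649 xax [ 0.  0. -1.] q [ 0.43  0.56  1.7  -0.    0.88  1.08] F [-0.07  0.44 -2.76] M [-0.   -0.07  0.  ] w 17.376569918163852
```

```bash
python3 -m crank '[{"dx":0.1,"dy":0,"dz":0,"spin":0},{"dx":0.25,"dy":0,"dz":0,"spin":0},{"dx":0.25,"dy":0,"dz":0,"spin":0}]' 0;  python3 -c "
from h import *
st()"; python3 -m crank '[{"dx":0,"dy":0,"dz":0,"spin":0},{"dx":0,"dy":0,"dz":0,"spin":0},{"dx":0,"dy":0,"dz":0,"spin":0},{"dx":0,"dy":0,"dz":0,"spin":0},{"dx":-3,"dy":0,"dz":0,"spin":0},{"dx":-7,"dy":0,"dz":0,"spin":0},{"dx":-11,"dy":0,"dz":0,"spin":0},{"dx":-15,"dy":0,"dz":0,"spin":0},{"dx":-18,"dy":0,"dz":0,"spin":0},{"dx":-20,"dy":0,"dz":0,"spin":0},{"dx":-20,"dy":0,"dz":0,"spin":0},{"dx":-20,"dy":0,"dz":0,"spin":0}]' 50;  python3 - <<'E'
from h import *
st()
c,T=wrist()
cv2.imwrite("pics/w35.png",c["frame"])
c=capture("top");cv2.imwrite("pics/t35.png",c["frame"]);crop(c,"t35s",260,212,75,100,6)
plan(628.5,9.5,200,1.1)
E
```

```text
time: 47.12
tool_pos: [453.0, 290.0, 29.7]
tcp_rot: [2.591, 1.569, 0.371]
contact_force: [-2.2, -0.3, 3.7]
grip_width: 17.6
t 47.12 tcp [452.95 290.04  29.73] y-axis ang -0.649 xax [ 0.  0. -1.] q [ 0.43  0.56  1.7  -0.    0.88  1.08] F [-2.18 -0.32  3.73] M [-0.1   0.22 -0.04] w 17.605429297923163
time: 48.12
tool_pos: [452.7, 289.9, 229.3]
tcp_rot: [2.606, 1.569, 0.386]
contact_force: [0.2, -0.3, -1.2]
grip_width: 45.8
t 48.12 tcp [452.69 289.9  229.25] y-axis ang -0.649 xax [ 0.  0. -1.] q [ 0.43  0.34  1.44 -0.    1.36  1.08] F [ 0.16 -0.26 -1.18] M [-0.02 -0.05  0.01] w 45.773622049587665
now [451.61 289.39 227.06] yaw -0.649
dx 2.70 dy 31.01 dz 11.60 spin 1.393  q6end 2.06 rows>=11.1
dx 2.70 dy 31.01 dz 11.60 spin -1.749  q6end -1.08 rows>=14.0
```

View pics/w35.png

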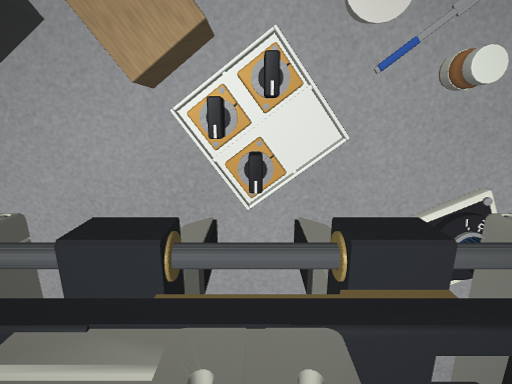

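View pics/t35.png

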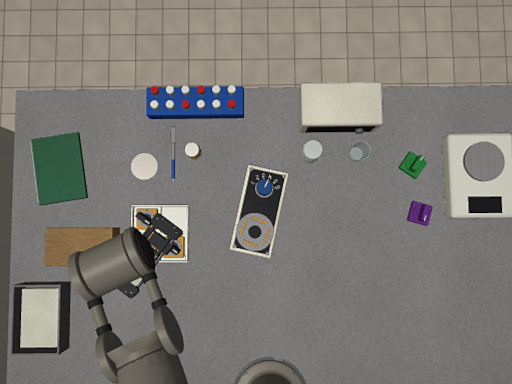

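View pics/t35s.png

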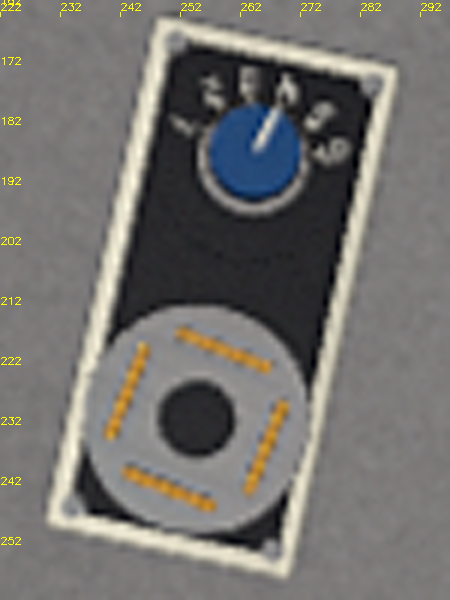

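```bash
python3 -c "
from h import *
plan(629,9.5,190,-0.5)"
```

```text
now [451.61 289.39 227.06] yaw -0.649
dx 3.70 dy 31.05 dz 11.57 spin -3.291  q6end -2.63 rows>=26.3
dx 3.70 dy 31.05 dz 11.57 spin -0.149  q6end 0.52 rows>=8.0
```

```bash
python3 -m crank '[{"dx":0,"dy":2,"dz":0.7,"spin":-0.01},{"dx":0,"dy":5,"dz":1.9,"spin":-0.02},{"dx":0,"dy":8.5,"dz":3.2,"spin":-0.04},{"dx":0.5,"dy":12,"dz":4.5,"spin":-0.06},{"dx":1,"dy":15.5,"dz":5.8,"spin":-0.08},{"dx":1.5,"dy":19,"dz":7.1,"spin":-0.1},{"dx":2,"dy":22.5,"dz":8.4,"spin":-0.12},{"dx":2.5,"dy":26,"dz":9.7,"spin":-0.14},{"dx":3,"dy":28.8,"dz":10.7,"spin":-0.15},{"dx":3.5,"dy":30.5,"dz":11.4,"spin":-0.15},{"dx":3.7,"dy":31.05,"dz":11.6,"spin":-0.15},{"dx":3.7,"dy":31.05,"dz":11.6,"spin":-0.15},{"dx":3.7,"dy":31.05,"dz":11.6,"spin":-0.15},{"dx":3.7,"dy":31.05,"dz":11.6,"spin":-0.15}]' 95;  python3 - <<'E'
from h import *
st()
c,T=wrist()
crop(c,"w36",255,175,110,90,7)
E
```

```text
time: 49.38
tool_pos: [629.0, 11.4, 191.8]
tcp_rot: [-2.369, 1.57, 1.846]
contact_force: [0.8, 0.5, 1.0]
grip_width: 87.3
t 49.38 tcp [628.98  11.44 191.79] y-axis ang -0.497 xax [-0.  0. -1.] q [-0.1   0.54  1.23  0.    1.37  0.39] F [0.8  0.46 1.03] M [ 0.01 -0.05  0.01] w 87.32766745290478
```

View pics/w36.png

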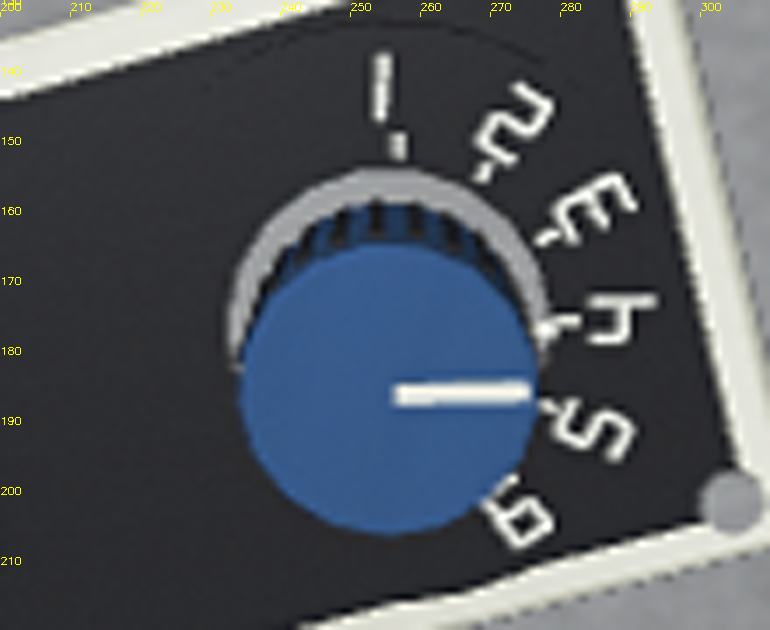

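```bash
python3 -m crank '[{"dx":2,"dy":0,"dz":0,"spin":0},{"dx":5,"dy":0,"dz":0,"spin":0},{"dx":8.5,"dy":0,"dz":0,"spin":0},{"dx":11.5,"dy":0,"dz":0,"spin":0},{"dx":13.3,"dy":0,"dz":0,"spin":0},{"dx":14.1,"dy":0,"dz":0,"spin":0},{"dx":14.1,"dy":0,"dz":0,"spin":0},{"dx":14.1,"dy":0,"dz":0,"spin":0}]' 95; python3 -m crank '[{"dx":0,"dy":0,"dz":0,"spin":0},{"dx":0,"dy":0,"dz":0,"spin":0},{"dx":0,"dy":0,"dz":0,"spin":0},{"dx":0,"dy":0,"dz":0,"spin":0},{"dx":0,"dy":0,"dz":0,"spin":0},{"dx":0,"dy":0,"dz":0,"spin":0},{"dx":0,"dy":0,"dz":0,"spin":0},{"dx":0,"dy":0,"dz":0,"spin":0},{"dx":0,"dy":0,"dz":0,"spin":0}]' 0;  python3 -c "
from h import *
st()"
```

```text
time: 50.1
tool_pos: [630.2, 10.3, 51.7]
tcp_rot: [1.945, 1.569, -0.123]
contact_force: [0.6, -0.4, 0.4]
grip_width: 87.4
time: 50.85
tool_pos: [628.1, 10.4, 50.5]
tcp_rot: [-1.366, 1.567, 2.848]
contact_force: [-4.4, 2.7, 4.9]
grip_width: 45.1
t 50.85 tcp [628.1   10.37  50.52] y-axis ang -0.499 xax [-0.  0. -1.] q [-0.11  0.67  1.4   0.    1.07  0.39] F [-4.43  2.66  4.89] M [ 0.37  0.85 -0.05] w 45.08510227044532
```

```bash
python3 -m crank '[{"dx":0,"dy":0,"dz":0,"spin":-0.1},{"dx":0,"dy":0,"dz":0,"spin":-0.2},{"dx":0,"dy":0,"dz":0,"spin":-0.3},{"dx":0,"dy":0,"dz":0,"spin":-0.4},{"dx":0,"dy":0,"dz":0,"spin":-0.5},{"dx":0,"dy":0,"dz":0,"spin":-0.6},{"dx":0,"dy":0,"dz":0,"spin":-0.7},{"dx":0,"dy":0,"dz":0,"spin":-0.8},{"dx":0,"dy":0,"dz":0,"spin":-0.9},{"dx":0,"dy":0,"dz":0,"spin":-1.0},{"dx":0,"dy":0,"dz":0,"spin":-1.1},{"dx":0,"dy":0,"dz":0,"spin":-1.2},{"dx":0,"dy":0,"dz":0,"spin":-1.3},{"dx":0,"dy":0,"dz":0,"spin":-1.4},{"dx":0,"dy":0,"dz":0,"spin":-1.48},{"dx":0,"dy":0,"dz":0,"spin":-1.53},{"dx":0,"dy":0,"dz":0,"spin":-1.53},{"dx":0,"dy":0,"dz":0,"spin":-1.53}]' 0;  python3 -c "
from h import *
st()"; python3 -m crank '[{"dx":0,"dy":0,"dz":0,"spin":0},{"dx":0,"dy":0,"dz":0,"spin":0},{"dx":0,"dy":0,"dz":0,"spin":0},{"dx":0,"dy":0,"dz":0,"spin":0},{"dx":-2,"dy":0,"dz":0,"spin":0},{"dx":-5,"dy":0,"dz":0,"spin":0},{"dx":-9,"dy":0,"dz":0,"spin":0},{"dx":-12.5,"dy":0,"dz":0,"spin":0},{"dx":-14.5,"dy":0,"dz":0,"spin":0},{"dx":-15,"dy":0,"dz":0,"spin":0},{"dx":-15,"dy":0,"dz":0,"spin":0}]' 75
python3 - <<'E'
from h import *
st()
c,T=wrist()
crop(c,"w37",255,175,110,90,7)
E
```

```text
time: 52.35
tool_pos: [627.9, 10.2, 50.6]
tcp_rot: [-2.888, 1.567, 2.854]
contact_force: [-5.9, 2.6, 5.1]
grip_width: 45.2
t 52.35 tcp [627.9   10.23  50.57] y-axis ang 1.03 xax [-0.  0. -1.] q [-0.11  0.67  1.4   0.    1.07 -1.14] F [-5.9   2.59  5.14] M [ 0.28  0.93 -0.51] w 45.208933849951435
time: 53.27
tool_pos: [630.5, 9.5, 202.2]
tcp_rot: [0.402, 1.567, -0.138]
contact_force: [-0.4, -0.1, -0.2]
grip_width: 68.9
t 53.27 tcp [630.46   9.51 202.18] y-axis ang 1.031 xax [ 0. -0. -1.] q [-0.11  0.54  1.21 -0.    1.39 -1.14] F [-0.42 -0.1  -0.2 ] M [ 0.03 -0.13  0.04] w 68.88809955883451
```

View pics/w37.png

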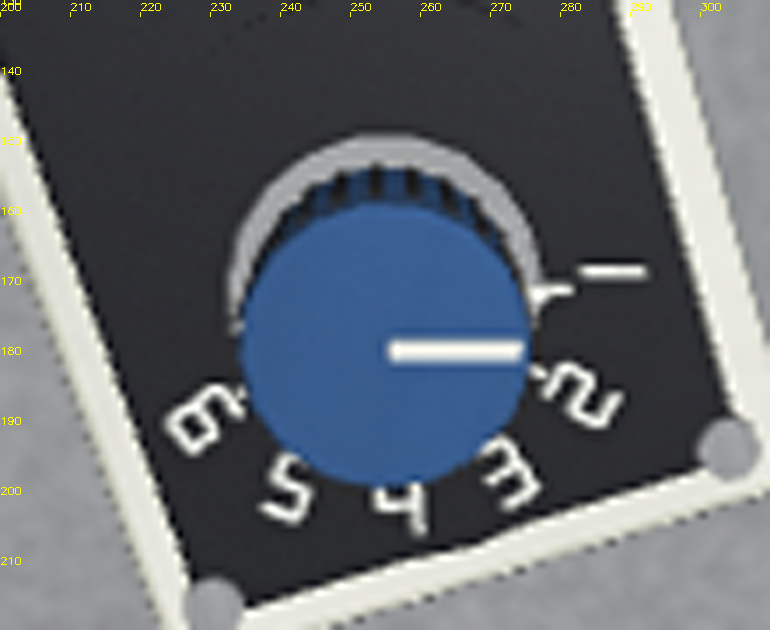

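Run:
```python
from h import *
c=capture("top");cv2.imwrite("pics/t38.png",c["frame"]);crop(c,"t38t",160,233,90,80,7)
c=capture("side");crop(c,"s38",275,260,110,90,7)
```

```text
(no output)
```

View pics/t38t.png

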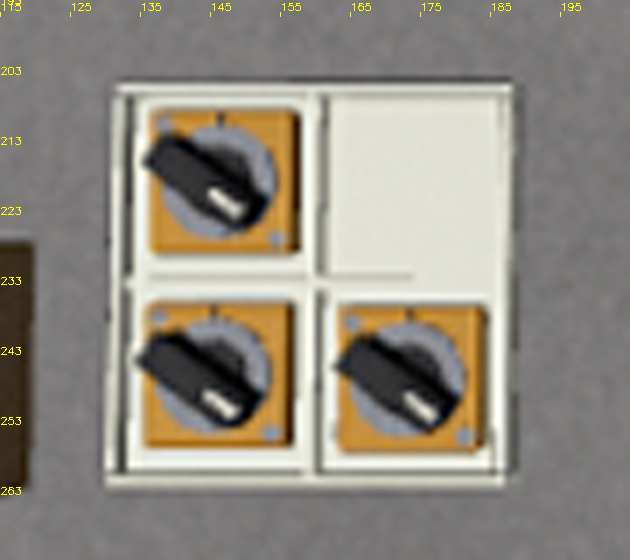

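View pics/t38.png

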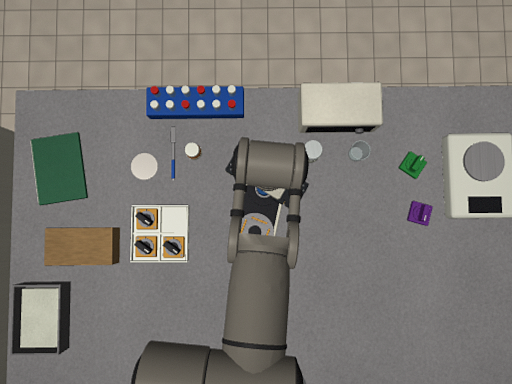

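View pics/s38.png

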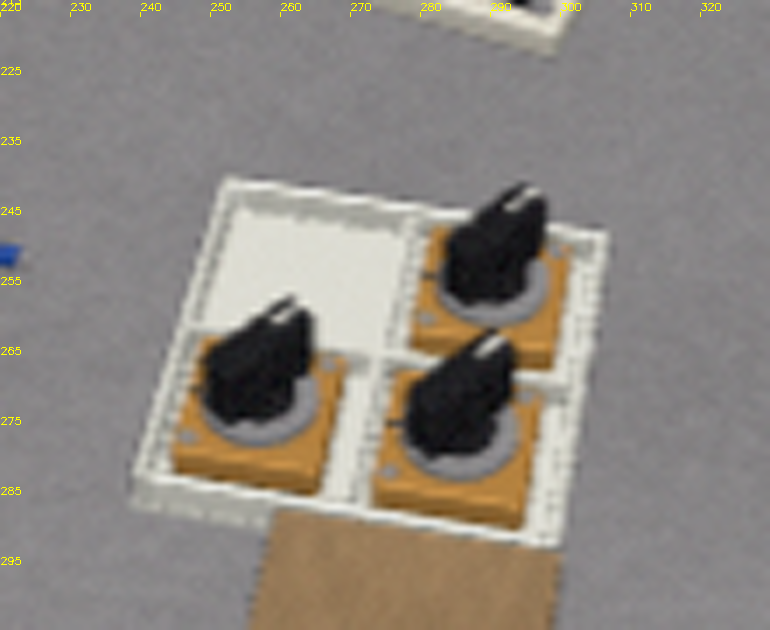

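```bash
python3 -c "
from h import *
st();print(bot.close_job())"
```

```text
t 53.42 tcp [628.63   9.68 198.3 ] y-axis ang 1.031 xax [-0.  0. -1.] q [-0.11  0.54  1.21 -0.    1.39 -1.14] F [-0.44  0.48  0.19] M [ 0.07 -0.17  0.03] w 69.23258741989092
the job is handed in; nothing more can be done
None
```

The job is done and handed in at 53.4 s. I turned the sleeve to 4, tightened each of the three holders present in the nest and set it in its own tray bay, then turned the sleeve back to 1.

**Last checks:**
- **Screws:** the wrist pictures put each of the three screws at about 2.20 rad at its stop. The final top view shows all three bars at the same angle, about 125° from the foot mark.
- **Placing:** the top and side views show every holder flat in its bay.
- **Sleeve:** the mark on its skirt lines up with the tick at 1, and I felt the stop there at about 0.5 N m.
- **Rest of the bench:** the other things look unmoved in the last top view, judged by eye, with the part under the arm hidden. The arm stood clear of everything.

**What went wrong or disagreed:**
- **Tilting in the grip:** the first two holders tilted by about 0.15 rad in the grip. The second did so after landing on a nest fence, with about 31 N vertical and 39 N total at the wrist. I lowered both into the pocket, released them so they levelled, and gripped them again.
- **Knocked holder:** one holder was knocked about 3 cm aside during the run, so I measured it again before picking it up.
- **Nest slip:** the nest slipped about 0.1 to 0.2 rad at each stop, although the wrist moment I read never went above 0.27 N m, against the 0.7 N m given for the brake.
- **Camera scale:** the wrist camera measured the foot and the nest pocket 2 to 3% too small.

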